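# Nest two filter cells, one glass up and one glass down

### The job

Lay the two standing filter cells flat in the pockets of the nests of their own colour, fully home: the blue cell with its glass face up, the orange cell with its glass face down over the light port. Handle them gently (do not drop or knock them over, nor lay them on the bare bench), leave everything else on the bench where it is and do not hit the lens on its post.

Things in the scene. Friction and masses are not known exactly. Their poses are not given: they have to be found in the camera images.
- blue_cell: filter cell, black block 44 (x) x 64 (y) x 90 (z) mm, 0.3 kg; blue bezel and 50 mm round green glass on its front, silver plate with screws and blue stripe on its back. At first stands on its short end, glass facing -x (the robot) give or take 100 degrees. Origin: centre of that end; z along the 90 mm length, up at first; -x out of the glass, +x out of the back; plain sides at +y and -y.
- orange_cell: filter cell, black block 44 (x) x 64 (y) x 90 (z) mm, 0.3 kg; orange bezel and 50 mm round amber glass on its front, silver plate with screws and orange stripe on its back. At first stands on its short end, glass facing +x (away from it) give or take 100 degrees. Origin: centre of that end; z along the 90 mm length, up at first; -x out of the glass, +x out of the back; plain sides at +y and -y.
- blue_cell_mid (a point): middle of the blue cell's block, 45 mm along its z from its origin; its centre of mass is within 2 mm of it
- orange_cell_mid (a point): the same for the orange cell
- blue_nest: blue nest fixed to the bench, own x within 26 degrees of the robot's left: grey plate 119 (x) x 93 (y) x 15 mm with blue walls 12 mm thick, tops 29 mm above the bench. Halfway along both long sides a 60 mm wide finger notch cuts wall and plate down to the bench, leaving the plate 56 mm wide there. Origin: centre of the underside, z up.
- orange_nest: orange nest fixed to the bench, own x within 26 degrees of the robot's left: grey plate 119 (x) x 93 (y) x 15 mm with orange walls 12 mm thick, tops 29 mm above the bench. Halfway along both long sides a 60 mm wide finger notch cuts wall and plate down to the bench, leaving the plate 56 mm wide there. Origin: centre of the underside, z up. A white light port is set in its floor.
- blue_nest_floor (a point): centre of the blue pocket's floor, 15 mm above the bench, axes as the nest's. The pocket is 95 mm along x, 69 mm along y and 14 mm deep; a lying cell (44 mm high) fits with 2.5 mm to spare all round, either end first, and stands 30 mm proud
- orange_nest_floor (a point): centre of the orange pocket's floor, 15 mm above the bench, axes as the nest's. The pocket is 95 mm along x, 69 mm along y and 14 mm deep; a lying cell (44 mm high) fits with 2.5 mm to spare all round, either end first, and stands 30 mm proud
- level: bubble level, 75 mm long (own y), 20 mm wide, 20 mm high, loose; origin at the underside centre; bystander
- cap: white round cap, 60 mm diameter, 16 mm high, loose; origin at the underside centre; bystander
- driver: red-handled screwdriver, 170 mm long along own x, under 35 mm high, loose; origin under its middle; bystander
- pedestal: steel pedestal post, 38 mm foot, 25 mm post, 70 mm tall, upright, loose; origin at the underside centre; bystander
- meter: teal hand-held power meter lying flat, 170 (own x) x 92 x 34 mm, loose; origin at the underside centre; bystander
- lens_post: lens on a post, bolted down: 50 mm round foot, 13 mm post, white-rimmed 50 mm disc facing the robot, 125 mm tall in all; origin at the underside centre. Other equipment taller than the cells stands only beyond 0.78 m ahead of the robot or beyond 0.44 m to its sides
There are look-alikes about, which are no part of the job. What is shaped like the blue_cell but yellow is not meant.

How it is judged:
At the end, for the whole second after the job is handed in: Each cell lies in the pocket of its own colour within 5 mm of the pocket's centre and within 0.08 rad of its length (either end first), flat on the floor within 3 mm and 0.06 rad, blue with its glass up, orange with its glass down, both at rest and released (horizontal distance between blue_cell_mid and blue_nest_floor below 0.005 m and z of blue_cell_mid in the frame of blue_nest_floor between 0.019 and 0.025 m and angle between the z axis of blue_cell and the x axis of blue_nest, either way round below 0.08 rad and angle between blue_cell's own x axis and vertical above 3.08159 rad and linear speed of each of blue_cell, orange_cell below 0.02 m/s and angular speed of each of blue_cell, orange_cell below 0.1 rad/s and horizontal distance between orange_cell_mid and orange_nest_floor below 0.005 m and z of orange_cell_mid in the frame of orange_nest_floor between 0.019 and 0.025 m and angle between the z axis of orange_cell and the x axis of orange_nest, either way round below 0.08 rad and angle between orange_cell's own x axis and vertical below 0.06 rad); the robot touches nothing.
It fails at once if the blue cell falls or is knocked over (moves faster than 0.45 m/s with no finger on it) (linear speed of blue_cell above 0.45 m/s and contact force between the fingers and blue_cell below 0.05 N).
It fails at once if the orange cell falls or is knocked over (moves faster than 0.45 m/s with no finger on it) (linear speed of orange_cell above 0.45 m/s and contact force between the fingers and orange_cell below 0.05 N).
It fails at once if a cell lies on the bare bench (its middle lower than 30 mm) (height (world z) of any of blue_cell_mid, orange_cell_mid below 0.03 m).
It fails at once if a loose bystander (level, cap, screwdriver, pedestal or meter) is moved by more than 15 mm (distance of any of level, cap, driver, pedestal, meter from where it was at the start of the episode above 0.015 m).
It fails at once if the lens post is hit with more than 10 N (contact force between any of the arm, the fingers and lens_post above 10 N).
It also fails if it takes over 72 s, if anything falls off the work surface, if the arm or the gripper's body presses on something with over 40 N, if the wrist force passes 120 N, or if a joint passes its speed limit or range.

### The arm

A 7-joint arm with a two-finger parallel gripper is mounted at the origin on the work surface. World frame = base frame: x ahead of the robot, y to its left, z up, the work surface at z = 0. Lengths are in m, angles in rad, forces in N, time in s.
With the tool pointing down it reaches from about 0.4 to 0.875 m from the base axis. Payload 6.5 kg.
Tool frame: the origin (TCP) lies midway between the tips of the shut fingers; the grasp point (between the pads) lies 19 mm behind it; z points along the fingers, y is the direction in which the jaws open and shut (so a half turn about z gives the same grasp; the last joint's range is limited). The gripper opens to 88 mm and grips with 3 to 60 N. Pads are 18 mm wide; open, the fingers measure 123 mm over their backs; the gripper's body (75 mm by 187 mm) begins 45 mm behind the grasp point.
Start: joints at [-1.361, 0.536, -0.004, 1.538, 0.003, 1.067, -0.071], TCP at [0.177, 0.625, 0.239] pointing down, gripper open.
Joint ranges: [-2.7, 2.7], [-0.37, 2.16], [-1.27, 1.26], [0.24, 2.4], [-1.31, 4.45], [0.19, 1.91], [-2.76, 2.76]. Speed limits (rad/s): [2.39, 2.39, 3.14, 3.14, 3.14, 3.14, 3.14].

### API

Orientations are given as a unit quaternion [w, x, y, z].
In Python, from station import r, read_camera, job_done, recognise gives the robot as it stands. The module is installed in compiled form; this text tells all that it offers.
- The arm moves only by the tool carry_out, never from a script. Its argument "rows" is a list that holds one entry, the list of rows, each a list of 7 numbers: the turn, a rotation vector about the tool's x, y, z in units of 6 degrees (1.0 is 6 degrees), then the shift along the tool's x, y, z in units of 40 mm (1.0 is 40 mm), then the opening in per cent of the stroke, from 0 (shut) to 100 (fully open). A call has 1 to 5 rows; each row is the pose to reach, as a shift and turn from the pose commanded when the call began, along the tool's axes at that moment; what a row does not reach only later rows make up. A row lasts 1/12 s, in which the tool goes at most 41.7 mm and 7.16 degrees, less where a joint would pass 70% of its speed; a pose out of reach is approached as far as the arm can. A call with a gripper value outside its range is refused whole. The fingers move at their own pace and stop on an object; the grip force is fixed at half the most. Time passes only in rows, so rows that repeat a pose let the fingers close. It gives the time, the measured TCP pose, the force and the opening at its end, in the units of the state.
- r.get_state(): the state, without advancing time (a new reading comes with each control period).
- read_camera(name): name is "scene" or "top" or "wrist"; returns a dict with "pixels" (480x640x3 uint8, blue, green, red), "camera_matrix" (3x3 intrinsics, pixels), "R" (3x3) and "t" (3): a world point X has camera coordinates R X + t. Camera axes: x right, y down, z forward; pixel columns grow to the right and rows downward; lengths in m; the calibration is good to about 2 mm. A picture is of the moment at which its call begins. There is no depth.
- job_done(): hands the job in, once; it reports no verdict.
Trained networks look in the newest picture that a camera, given by its name, has taken for a name from the list of things; names that differ only in an ending like _2 or _b are one class to them, and where a whole thing is asked for, a point or a joint stands for the part that bears it (a point fixed in the world has none). Each returns a list of dicts, best first, with "conf" (0 to 1); they miss things now and then, are a little off and sometimes report something else, mostly with a low value. They report only what shows in the picture. A call takes as long as a camera call. They do not tell look-alikes from the thing itself.
- recognise(camera, name): "centre" ([column, row] in pixels, amid what is visible of it).
The state is a dict: "clock": time; "joint_positions": joint angles; "dq": joint speeds; "effort": joint torques, N m; "tcp_pos": TCP position; "eef_rot": TCP orientation; "force": force on the tool from outside, world axes, zero at the start; "wrist_torque": the same for the moment, N m; "grip_width": finger opening in m.
Only numpy, scipy, OpenCV 4.12 (cv2) and the standard library are available. Lean on these libraries where they do the work, as an engineer would, in place of code of your own. Each camera call takes 0.05 s, during which the arm holds its last target.

## Working session

There is one attempt and no reset: what is moved stays moved. The work goes in short steps, Python scripts to look and compute and a tool call to move; the robot and the scene stay as the last step left them, time stands still between calls to the robot, and variables do not carry over. Pictures are saved under pics/ and viewed, and the job is handed in when it is done.

Besides the shell and the picture viewer there is one more tool, called after "Request:" by a JSON object that holds its "op" and its "data", one argument or row to a line. carry_out: Moves the arm, as the interface text tells. Its arguments: {"type":"object","properties":{"rows":{"type":"array"}},"required":["rows"]}

```bash
mkdir -p pics; ls
python3 - <<'E'
from station import r, read_camera
import cv2
print(r.get_state())
for n in ["scene","top","wrist"]:
    c=read_camera(n); cv2.imwrite(f"pics/{n}0.png",c["pixels"]); print(n,c["camera_matrix"].tolist(),c["R"].tolist(),c["t"].tolist())
E
```

```text
pics
{'clock': 0.0, 'joint_positions': array([-1.36123437,  0.53716937, -0.0044241 ,  1.53884886,  0.00259936,
        1.06726995, -0.07121571]), 'dq': array([ 0.00074544,  0.00138858,  0.00046186, -0.00166282, -0.00110185,
       -0.0006916 ,  0.00128656]), 'effort': array([-9.08160819e-04, -5.71005607e+01,  9.89955626e-01, -2.51611304e+01,
       -5.63611672e-02,  1.79934420e-02,  1.56885067e-04]), 'tcp_pos': array([0.17684322, 0.62485996, 0.23784659]), 'eef_rot': array([-5.08826386e-05,  1.37422984e-01,  9.90512095e-01, -8.43386680e-04]), 'force': array([0.46714149, 0.85606562, 0.58094238]), 'wrist_torque': array([-0.00015755,  0.01001762,  0.01115088]), 'grip_width': 0.08811033890832805}
scene [[465.12747602268195, 0.0, 315.7367060224178], [0.0, 465.12747602268195, 238.93208849029864], [0.0, 0.0, 1.0]] [[-0.2342386246310909, 0.9721447087547561, -0.008181196187915329], [0.5670187760503077, 0.12977797667256463, -0.8134171035681425], [-0.7896973941563602, -0.19517259544030652, -0.581623317665092]] [0.13576663056213079, -0.25753761615775483, 1.509017710624437]
top [[617.5069162098011, 0.0, 322.17127524796564], [0.0, 617.5069162098011, 246.40835750448824], [0.0, 0.0, 1.0]] [[0.006316107057878772, -0.9997299552427689, 0.02236343850852025], [-0.9966818845887643, -0.008108566745154856, -0.08099056783309955], [0.08115003218866852, -0.021777688941444617, -0.9964639504468525]] [-0.022763631020362805, 0.579287364540007, 1.1817361878854]
wrist [[419.17475801931283, 0.0, 322.836701746057], [0.0, 419.17475801931283, 235.7926863875515], [0.0, 0.0, 1.0]] [[0.2725135361524269, 0.9621503030357016, -0.0017796016438889372], [0.9230240310175459, -0.26090865574519545, 0.2827601660795922], [0.27159346600723555, -0.07869858782434491, -0.9591889915426645]] [-0.6495180682107973, -0.03813740634932331, 0.3907920340495409]
```

View pics/scene0.png

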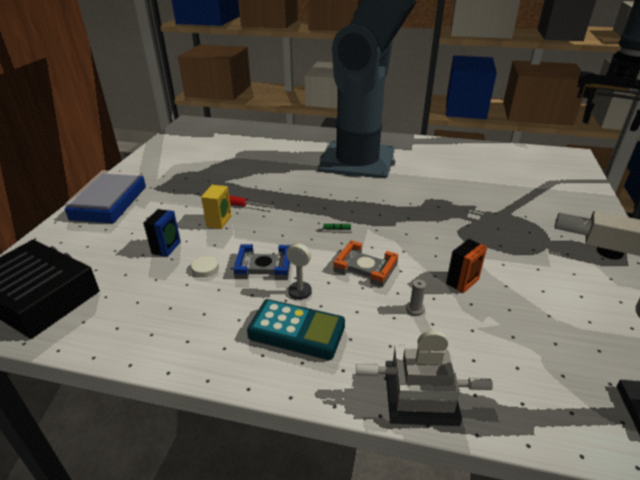

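View pics/top0.png

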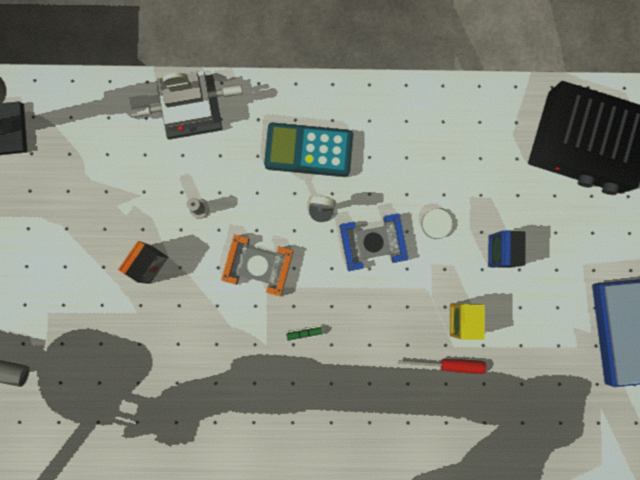

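View pics/wrist0.png

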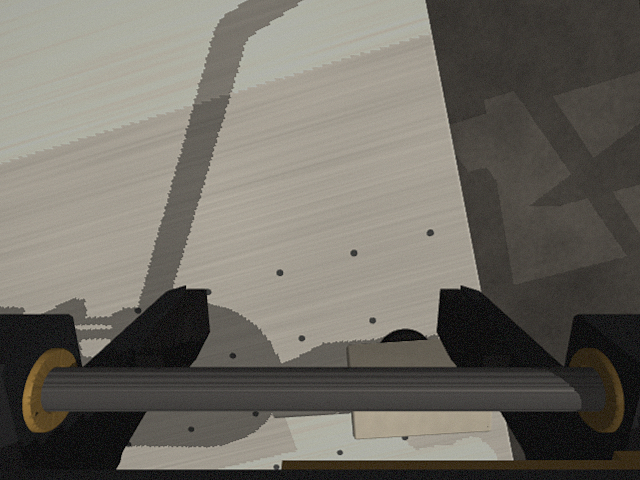

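Run:
```python
import cv2,numpy as np
t=cv2.imread("pics/top0.png");s=cv2.imread("pics/scene0.png")
def crop(im,x,y,w,h,f): return cv2.resize(im[y:y+h,x:x+w],None,fx=f,fy=f,interpolation=cv2.INTER_CUBIC)
a=crop(t,470,215,70,70,5);b=crop(t,105,225,70,70,5)
c=crop(s,135,195,70,70,5);d=crop(s,435,230,70,70,5)
cv2.imwrite("pics/cells0.png",np.vstack([np.hstack([a,b]),np.hstack([c,d])])[:600*2,:])
cv2.imwrite("pics/cells0.png",cv2.resize(cv2.imread("pics/cells0.png"),(600,600)))
cv2.imwrite("pics/nests0.png",crop(t,210,190,210,115,3.8))
from station import *
for n in["scene","top"]:
  for k in["blue_cell","orange_cell","blue_nest","orange_nest","lens_post","pedestal","cap","meter","level","driver"]:
    print(n,k,[(np.round(x["centre"],1).tolist(),round(x["conf"],2)) for x in recognise(n,k)[:3]])
```

```text
scene blue_cell [([163.5, 229.1], 0.84), ([259.2, 262.2], 0.34)]
scene orange_cell [([461.5, 263.2], 0.78)]
scene blue_nest [([259.1, 264.1], 0.97)]
scene orange_nest [([367.5, 263.1], 0.56)]
scene lens_post [([302.5, 268.0], 0.57), ([416.3, 300.0], 0.5)]
scene pedestal [([414.1, 300.5], 0.69), ([459.5, 260.9], 0.55)]
scene cap [([203.1, 264.6], 0.79), ([465.6, 263.9], 0.57)]
scene meter [([297.8, 326.6], 0.61)]
scene level [([460.1, 261.3], 0.74), ([336.9, 227.4], 0.62), ([415.1, 299.9], 0.4)]
scene driver [([236.4, 201.2], 0.51)]
top blue_cell [([466.9, 325.0], 0.81), ([507.3, 248.7], 0.67)]
top orange_cell [([140.7, 261.1], 0.88)]
top blue_nest [([373.0, 237.4], 0.73)]
top orange_nest [([256.0, 265.4], 0.91)]
top lens_post [([321.7, 207.3], 0.61)]
top pedestal [([196.1, 210.3], 0.63)]
top cap [([437.2, 221.7], 0.58)]
top meter [([305.9, 151.5], 0.95)]
top level [([302.7, 334.2], 0.84), ([507.5, 248.3], 0.18)]
top driver [([456.4, 364.3], 0.71)]
```

View pics/cells0.png

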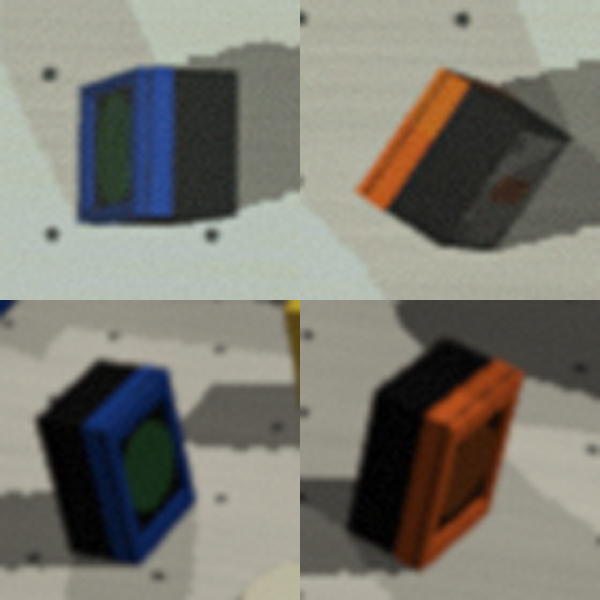

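View pics/nests0.png

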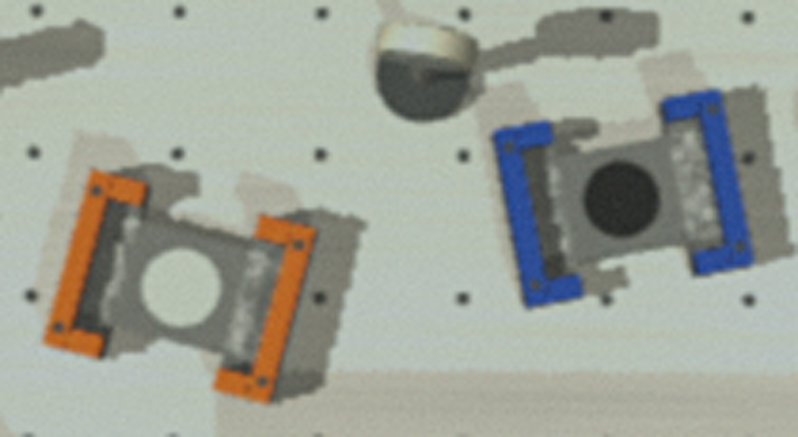

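```bash
cat > h.py <<'E'
import numpy as np,cv2,json
from scipy.optimize import least_squares
from scipy.spatial.transform import Rotation as Rn
K={"scene":None}
def rz(a): return Rn.from_euler('z',a).as_matrix()
def proj(c,X):
    P=np.asarray(X)@np.array(c["R"]).T+np.array(c["t"]); k=np.array(c["camera_matrix"])
    return P[:,:2]/P[:,2:]*[k[0,0],k[1,1]]+[k[0,2],k[1,2]]
def onplane(c,uv,z):
    k=np.array(c["camera_matrix"]);R=np.array(c["R"]);t=np.array(c["t"])
    d=R.T@np.array([(uv[0]-k[0,2])/k[0,0],(uv[1]-k[1,2])/k[1,1],1]); o=-R.T@t
    return o+d*(z-o[2])/d[2]
def fit(obs,x0):
    # obs: list of (cam, local xyz, uv); pose x,y,yaw on z=0
    def f(p):
        out=[]
        for c,l,uv in obs:
            out+=list((proj(c,[rz(p[2])@np.array(l)+[p[0],p[1],0]])[0]-uv))
        return out
    s=least_squares(f,x0,loss="soft_l1"); return s.x,np.array(f(s.x)).reshape(-1,2)
E
python3 - <<'E'
from h import *
from station import read_camera
S=read_camera("scene");T=read_camera("top")
for n,c in(("S",S),("T",T)): print(n,-np.array(c["R"]).T@c["t"])
q=4.2857
def tp(o,l): return [(o[0]+a/q,o[1]+b/q) for a,b in l]
f=-.022;b=.022
# blue glass to +y world: cell -x = +y => yaw -90; cell y = +x world (up in image)
o=[(T,l,uv) for l,uv in zip([(f,.032,.09),(f,-.032,.09),(b,.032,.09),(b,-.032,.09),(f,.032,0),(f,-.032,0)],tp((470,215),[(140,68),(137,218),(237,70),(236,215),(81,88),(79,222)]))]
# scene: front top: left corner (85,430)->(85,130); right (165,370)->(165,70) ; bottom right (195,198), bottom left (138,264); back top (38,118),(100,60)
# image right=+y, image up = -x ; front(+y) right; 
o+=[(S,l,uv) for l,uv in zip([(f,.032,.09),(f,-.032,.09),(f,-.032,0),(f,.032,0),(b,.032,.09),(b,-.032,.09)],tp((135,195),[(85,130),(167,70),(195,198),(138,264),(38,118),(100,60)]))]
p,r=fit(o,[.55,-.3,-1.57]);print("blue",p.round(4),r.round(1).tolist())
# orange: glass to +y+x: -x cell dir (+.7,+.7)=> yaw=-135; cell y = (sin.. ) rz(-135)*y=(.7,-.7)
o=[(T,l,uv) for l,uv in zip([(f,.032,.09),(f,-.032,.09),(b,-.032,.09),(b,-.032,0),(b,.032,0)],tp((105,225),[(143,68),(58,190),(143,242),(192,248),(270,137)]))]
o+=[(S,l,uv) for l,uv in zip([(f,.032,.09),(f,-.032,.09),(f,-.032,0),(f,.032,0),(b,.032,.09),(b,-.032,.09)],tp((435,230),[(128,112),(223,74),(190,213),(118,268),(75,90),(147,40)]))]
p,r=fit(o,[.55,.35,-2.3]);print("orange",p.round(4),r.round(1).tolist())
# nests (crop origin 210,190, 3.8). wall tops outer corners z=.029
N=[(.0595,.0465,.029),(.0595,-.0465,.029),(-.0595,.0465,.029),(-.0595,-.0465,.029)]
def tn(l): return [(210+a/3.8,190+b/3.8) for a,b in l]
# nest x ~ robot left = image left; y nest = world -x = image down
o=[(T,l,uv) for l,uv in zip(N,tn([(43,344),(95,170),(269,403),(317,233)]))]
p,r=fit(o,[.5,.1,1.57]);print("on",p.round(4),r.round(1).tolist())
o=[(T,l,uv) for l,uv in zip(N,tn([(525,308),(494,130),(752,266),(717,90)]))]
p,r=fit(o,[.5,-.1,1.57]);print("bn",p.round(4),r.round(1).tolist())
print("lens foot?",onplane(T,(319,190),0),onplane(S,(300,292),0),"ped",onplane(T,(197,208),.07),onplane(S,(416,312),0))
E
```

```text
S [1.36949781 0.1959568  0.66930512]
T [0.48161107 0.00767519 1.2249834 ]
blue [ 0.5745 -0.3737 -1.6054] [[-0.0, -0.8], [0.1, -1.4], [0.8, -0.2], [0.6, 0.3], [-0.3, -0.6], [-0.5, -0.0], [5.2, -0.7], [0.4, -1.3], [0.6, -0.2], [0.5, -0.3], [-1.1, -0.7], [-0.5, -1.5]]
orange [ 0.5443  0.32   -2.1646] [[-0.1, -0.9], [-0.9, -0.6], [-1.1, 0.9], [0.1, 0.5], [0.9, -0.3], [5.2, 3.5], [0.2, -0.6], [-0.6, -0.1], [-0.3, 0.5], [-1.1, -1.0], [-0.5, -1.6]]
on [0.5407 0.1061 1.3079] [[-0.0, 0.1], [-0.3, -0.4], [-0.0, 1.0], [0.4, -0.6]]
bn [ 0.5881 -0.1189  1.7578] [[-0.1, 0.0], [-0.6, -0.0], [0.2, 0.2], [0.4, -0.2]]
lens foot? [ 0.6948147 -0.0120185  0.       ] [ 0.6575739  -0.01576647  0.        ] ped [0.64612451 0.2180115  0.07      ] [0.66259674 0.2286809  0.        ]
```

```bash
cat > pl.py <<'E'
import json,sys,os
from h import *
from station import r
def meas():
    s=r.get_state(); q=s["eef_rot"]; return Rn.from_quat([q[1],q[2],q[3],q[0]]).as_matrix(),np.array(s["tcp_pos"]),s
def load():
    if not os.path.exists("cmd.json"):
        R,p,_=meas(); return R,np.array([.177,.625,.239])
    d=json.load(open("cmd.json")); return np.array(d["R"]),np.array(d["p"])
def save(R,p): json.dump({"R":R.tolist(),"p":p.tolist()},open("cmd.json","w"))
def tool(z,y):
    z=np.array(z,float);z/=np.linalg.norm(z);y=np.array(y,float);y=y-z*(z@y);y/=np.linalg.norm(y)
    return np.column_stack([np.cross(y,z),y,z])
def rows(R0,p0,poses,grip):
    out=[]
    for R,p in poses:
        v=Rn.from_matrix(R0.T@R).as_rotvec()/np.radians(6); t=R0.T@(np.array(p)-p0)/.04
        out.append([round(float(x),2)+0. for x in list(v)+list(t)]+[grip])
    return out
def apply(R0,p0,row):
    return R0@Rn.from_rotvec(np.array(row[:3])*np.radians(6)).as_matrix(), p0+R0@np.array(row[3:6])*.04
def go(poses,grip,hold=0,sp=38,sa=6.6):
    """poses: waypoints from cmd; prints calls of rows; saves final cmd"""
    R,p=load(); seq=[]
    for Rg,pg in poses:
        pg=np.array(pg); d=np.linalg.norm(pg-p)*1e3; v=Rn.from_matrix(R.T@Rg).as_rotvec(); a=np.degrees(np.linalg.norm(v))
        n=max(1,int(np.ceil(max(d/sp,a/sa))))
        for i in range(1,n+1): seq.append((R@Rn.from_rotvec(v*i/n).as_matrix(),p+(pg-p)*i/n))
        R,p=Rg,pg
    seq+=[(R,p)]*hold
    R0,p0=load(); calls=[]
    for i in range(0,len(seq),5):
        rw=rows(R0,p0,seq[i:i+5],grip); calls.append(rw); R0,p0=apply(R0,p0,rw[-1])
    for c in calls: print(json.dumps([c]))
    save(R0,p0); print("end",p0.round(4))
def chk():
    R,p=load(); Rm,pm,s=meas()
    print("t",round(s["clock"],2),"dp mm",((pm-p)*1e3).round(1),"ang deg",round(np.degrees(np.linalg.norm(Rn.from_matrix(R.T@Rm).as_rotvec())),2),"F",s["force"].round(1),"q",s["joint_positions"].round(2),"w",round(s["grip_width"],4))
E
python3 - <<'E'
from pl import *
from station import read_camera
R,p,s=meas();print(R.round(3));
c=read_camera("wrist");Rc=np.array(c["R"]);oc=-Rc.T@c["t"]
print("cam in tool",R.T@(oc-p),"axes",(R.T@Rc.T).round(3).tolist())
chk()
E
```

```text
[[-0.962  0.272  0.   ]
 [ 0.272  0.962 -0.   ]
 [-0.    -0.    -1.   ]]
cam in tool [ 0.07376746  0.00054228 -0.1465433 ] axes [[-0.0, -0.959, -0.283], [1.0, -0.0, -0.0], [0.0, -0.283, 0.959]]
t 1.3 dp mm [ 0.   0.4 -0.3] ang deg 0.0 F [-0.  -0.6 -0.3] q [-1.36  0.54 -0.    1.54  0.    1.07 -0.07] w 0.0879
```

Run:
```python
from pl import *
R=tool([0,0,-1],[.83,-.56,0])
go([(R,[.50,.23,.34])],100)
```

```text
[[[0.0, 0.0, 1.06, -0.62, -0.43, -0.15, 100], [0.0, 0.0, 2.12, -1.23, -0.86, -0.3, 100], [0.0, 0.0, 3.18, -1.85, -1.29, -0.45, 100], [0.0, 0.0, 4.24, -2.46, -1.72, -0.59, 100], [0.0, 0.0, 5.3, -3.08, -2.15, -0.74, 100]]]
[[[0.0, 0.0, 1.07, -0.74, -0.04, -0.15, 100], [0.0, 0.0, 2.13, -1.49, -0.08, -0.3, 100], [0.0, 0.0, 3.19, -2.24, -0.12, -0.45, 100], [0.0, 0.0, 4.25, -2.99, -0.16, -0.6, 100], [0.0, 0.0, 5.31, -3.74, -0.2, -0.75, 100]]]
[[[0.0, 0.0, 1.06, -0.66, 0.36, -0.14, 100], [0.0, 0.0, 2.12, -1.32, 0.72, -0.29, 100], [0.0, 0.0, 3.18, -1.98, 1.08, -0.44, 100], [0.0, 0.0, 4.24, -2.64, 1.44, -0.59, 100], [0.0, 0.0, 5.3, -3.29, 1.8, -0.74, 100]]]
[[[0.0, 0.0, 1.06, -0.37, 0.66, -0.15, 100], [0.0, 0.0, 2.12, -0.74, 1.31, -0.29, 100]]]
end [0.5001 0.23   0.3398]
```

Request:
{"op": "carry_out", "data": {
  "rows": [
    [[0.0,0.0,1.06,-0.62,-0.43,-0.15,100],[0.0,0.0,2.12,-1.23,-0.86,-0.3,100],[0.0,0.0,3.18,-1.85,-1.29,-0.45,100],[0.0,0.0,4.24,-2.46,-1.72,-0.59,100],[0.0,0.0,5.3,-3.08,-2.15,-0.74,100]]
  ]
}}

```text
clock: 1.72
tcp_pos: [0.2728, 0.508, 0.2686]
eef_rot: [-0.0, 0.406, 0.914, 0.0]
force: [0.5, 0.8, -0.2]
grip_width: 0.0878
```

Request:
{"op": "carry_out", "data": {
  "rows": [
    [[0.0,0.0,1.07,-0.74,-0.04,-0.15,100],[0.0,0.0,2.13,-1.49,-0.08,-0.3,100],[0.0,0.0,3.19,-2.24,-0.12,-0.45,100],[0.0,0.0,4.25,-2.99,-0.16,-0.6,100],[0.0,0.0,5.31,-3.74,-0.2,-0.75,100]]
  ]
}}

```text
clock: 2.13
tcp_pos: [0.3678, 0.3921, 0.2988]
eef_rot: [-0.0, 0.641, 0.767, 0.0]
force: [0.6, -0.2, 0.3]
grip_width: 0.088
```

Request:
{"op": "carry_out", "data": {
  "rows": [
    [[0.0,0.0,1.06,-0.66,0.36,-0.14,100],[0.0,0.0,2.12,-1.32,0.72,-0.29,100],[0.0,0.0,3.18,-1.98,1.08,-0.44,100],[0.0,0.0,4.24,-2.64,1.44,-0.59,100],[0.0,0.0,5.3,-3.29,1.8,-0.74,100]]
  ]
}}

```text
clock: 2.55
tcp_pos: [0.4627, 0.2758, 0.3285]
eef_rot: [-0.0, 0.827, 0.562, 0.0]
force: [-0.4, 0.4, -0.2]
grip_width: 0.0881
```

Request:
{"op": "carry_out", "data": {
  "rows": [
    [[0.0,0.0,1.06,-0.37,0.66,-0.15,100],[0.0,0.0,2.12,-0.74,1.31,-0.29,100]]
  ]
}}

```text
clock: 2.72
tcp_pos: [0.5008, 0.2293, 0.3402]
eef_rot: [-0.0, 0.884, 0.467, 0.0]
force: [0.5, 0.4, -0.0]
grip_width: 0.088
```

Run:
```python
from pl import *
from station import read_camera
chk()
read_camera("wrist")
c=read_camera("wrist");chk();cv2.imwrite("pics/w1.png",c["pixels"])
json.dump({k:np.array(c[k]).tolist() for k in("camera_matrix","R","t")},open("w1.json","w"))
```

```text
t 2.72 dp mm [ 0.8 -0.7  0.4] ang deg 0.31 F [ 0.5  0.4 -0. ] q [-0.95  0.29  0.55  1.71 -0.16  1.19 -0.95] w 0.088
t 2.82 dp mm [ 3.4 -4.6  1.1] ang deg 0.68 F [-0.2 -1.2  0.1] q [-0.95  0.29  0.56  1.71 -0.16  1.19 -0.95] w 0.0878
```

View pics/w1.png

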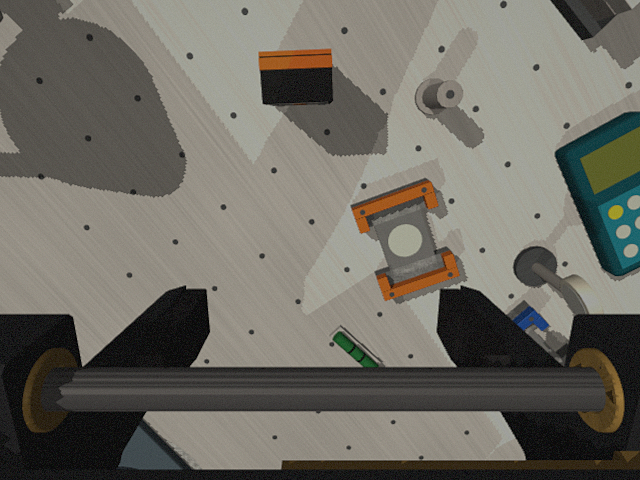

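Run:
```python
import cv2
a=cv2.imread("pics/w1.png")
cv2.imwrite("pics/w1a.png",cv2.resize(a[35:120,245:345],None,fx=6,fy=6,interpolation=cv2.INTER_CUBIC))
cv2.imwrite("pics/w1b.png",cv2.resize(a[170:310,340:470],None,fx=4.2,fy=4.2,interpolation=cv2.INTER_CUBIC))
```

```text
(no output)
```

View pics/w1a.png

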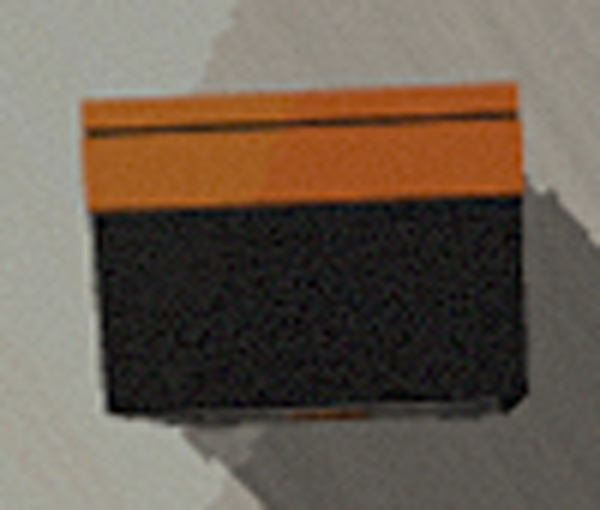

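View pics/w1b.png

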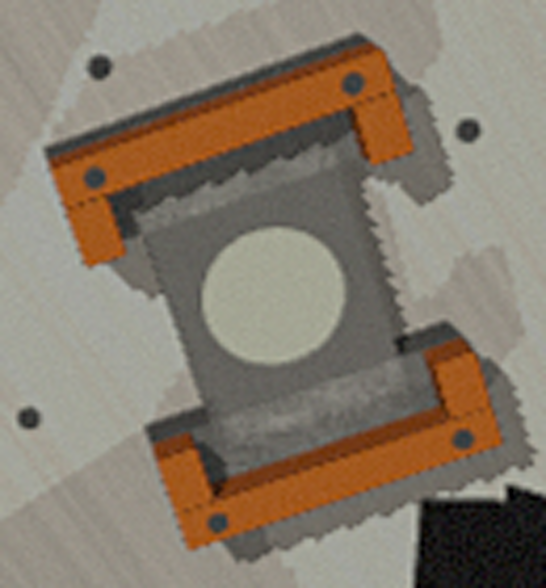

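Run:
```python
from h import *
W=json.load(open("w1.json"))
u=lambda a,b:(245+a/6,35+b/6)
o=[(W,(-.022,-.032,.09),u(82,100)),(W,(-.022,.032,.09),u(518,84)),(W,(.022,-.032,.09),u(108,411)),(W,(.022,.032,.09),u(525,405))]
p,r=fit(o,[.544,.32,-2.16]);print("cell",p.round(4),r.round(1).tolist())
v=lambda a,b:(340+a/4.2,170+b/4.2)
def f(q):
    p=q[:3];a,b=q[3:];o=[((a,b),(95,178)),((a,-b),(352,83)),((-a,-b),(463,438)),((-a,b),(218,522)),((-.0595,.0465),(190,548)),((-.0595,-.0465),(500,443)),((.03,.0465),(95,265)),((.03,-.0465),(412,150)),((.0595,.0465),(57,178)),((.0595,-.0465),(385,58))]
    L=np.array([(*l,.029) for l,_ in o]+[(0,0,.015)]);U=np.array([v(*w) for _,w in o]+[v(274,296)])
    return (proj(W,L@rz(p[2]).T+[p[0],p[1],0])-U).ravel()
s=least_squares(f,[.54,.106,1.31,.05,.04]);print("nest",s.x.round(4),s.fun.reshape(-1,2).round(1).tolist())
```

```text
cell [ 0.5454  0.3212 -2.1553] [[0.0, -0.2], [0.4, 0.2], [-0.8, 0.6], [0.3, -0.6]]
nest [0.5436 0.1079 1.3155 0.0536 0.036 ] [[0.2, -0.1], [0.4, 0.3], [0.1, 0.3], [0.1, 0.1], [-0.1, 1.0], [1.2, 0.6], [-1.8, 1.3], [1.2, 0.6], [-1.4, -1.7], [0.2, -2.0], [-0.1, 0.1]]
```

```bash
cat >> pl.py <<'E'
def grasp(x,y,yaw,side,a,zg=.045):
    """side +1: into glass (blue), -1: into back (orange). returns R, tcp at grasp"""
    a=np.radians(a);hx=side*np.array([np.cos(yaw),np.sin(yaw),0])
    z=hx*np.cos(a)-np.array([0,0,np.sin(a)]); up=np.array([0,0,1.])
    yy=np.cross(z,up)  # x = y cross z ~ up
    R=tool(z,yy); return R,np.array([x,y,zg])+.019*R[:,2]
E
python3 - <<'E'
from pl import *
R,p=grasp(.5454,.3210,-2.1565,-1,30)
print(R.round(3),p)
go([(R,p-.13*R[:,2])],100)
E
```

```text
[[ 0.276  0.833  0.479]
 [ 0.417 -0.553  0.722]
 [ 0.866  0.    -0.5  ]] [0.55449581 0.3347119  0.0355    ]
[[[0.0, 1.0, -0.01, 0.01, -0.03, 0.6, 100], [0.01, 2.0, -0.01, 0.02, -0.06, 1.2, 100], [0.01, 3.0, -0.02, 0.03, -0.09, 1.79, 100], [0.01, 4.0, -0.03, 0.05, -0.13, 2.39, 100], [0.02, 5.0, -0.03, 0.06, -0.16, 2.99, 100]]]
[[[0.0, 1.0, -0.01, -0.29, -0.03, 0.52, 100], [0.01, 2.0, -0.01, -0.58, -0.06, 1.05, 100], [0.01, 3.0, -0.02, -0.87, -0.09, 1.57, 100], [0.01, 4.0, -0.03, -1.16, -0.12, 2.1, 100], [0.02, 5.0, -0.03, -1.45, -0.15, 2.62, 100]]]
end [0.4922 0.2408 0.1004]
```

Request:
{"op": "carry_out", "data": {
  "rows": [
    [[0.0,1.0,-0.01,0.01,-0.03,0.6,100],[0.01,2.0,-0.01,0.02,-0.06,1.2,100],[0.01,3.0,-0.02,0.03,-0.09,1.79,100],[0.01,4.0,-0.03,0.05,-0.13,2.39,100],[0.02,5.0,-0.03,0.06,-0.16,2.99,100]]
  ]
}}

```text
clock: 3.23
tcp_pos: [0.4933, 0.2392, 0.2328]
eef_rot: [-0.115, 0.856, 0.462, 0.202]
force: [-0.2, 1.1, -0.3]
grip_width: 0.0883
```

Request:
{"op": "carry_out", "data": {
  "rows": [
    [[0.0,1.0,-0.01,-0.29,-0.03,0.52,100],[0.01,2.0,-0.01,-0.58,-0.06,1.05,100],[0.01,3.0,-0.02,-0.87,-0.09,1.57,100],[0.01,4.0,-0.03,-1.16,-0.12,2.1,100],[0.02,5.0,-0.03,-1.45,-0.15,2.62,100]]
  ]
}}

```text
clock: 3.65
tcp_pos: [0.4942, 0.239, 0.1676]
eef_rot: [-0.152, 0.835, 0.469, 0.246]
force: [0.5, -0.2, -0.2]
grip_width: 0.088
```

Run:
```python
from pl import *
from station import read_camera
chk()
for i in range(3): read_camera("top")
c=read_camera("wrist");chk();cv2.imwrite("pics/w2.png",c["pixels"])
json.dump({k:np.array(c[k]).tolist() for k in("camera_matrix","R","t")},open("w2.json","w"))
```

```text
t 3.65 dp mm [ 2.  -1.8 67.2] ang deg 26.57 F [ 0.5 -0.2 -0.2] q [-0.05  0.38 -0.3   2.21 -1.17  0.31  0.24] w 0.088
t 3.85 dp mm [ 3.  -3.6 67.3] ang deg 26.67 F [-0.5  0.9 -0.5] q [-0.05  0.38 -0.29  2.21 -1.16  0.31  0.23] w 0.0884
```

View pics/w2.png

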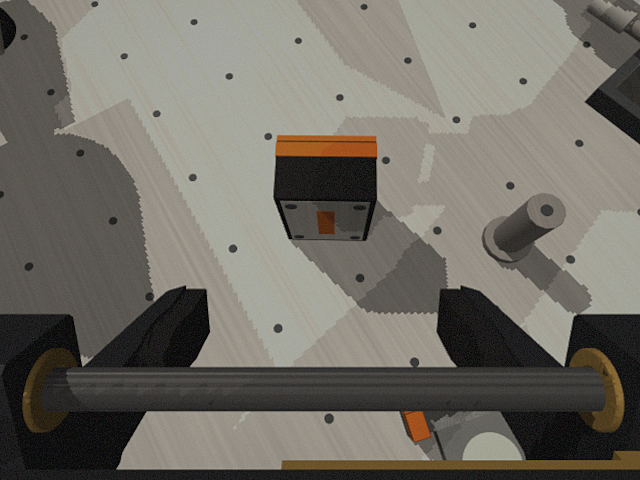

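```bash
cat > kin.py <<'E'
from pl import *
import itertools
D=[([-1.36123437,0.53716937,-0.0044241,1.53884886,0.00259936,1.06726995,-0.07121571],[0.17684322,0.62485996,0.23784659],[-5.08826386e-05,1.37422984e-01,9.90512095e-01,-8.43386680e-04]),
([-.95,.29,.56,1.71,-.16,1.19,-.95],[.5034,.2254,.3411],None)]
if __name__=="__main__":
    R,p,s=meas(); print(s["joint_positions"].tolist(),s["tcp_pos"].tolist(),s["eef_rot"].tolist())
    q2=s["joint_positions"];
    E=lambda a,t:Rn.from_euler(a,t).as_matrix()
    Rs=[Rn.from_quat([D[0][2][i] for i in(1,2,3,0)]).as_matrix(),R]
    qs=[np.array(D[0][0]),q2]
    def fkR(q,s,c):
        return E('z',s[0]*q[0]+c[0])@E('y',q[1])@E('z',s[1]*q[2])@E('y',q[3])@E('z',s[2]*q[4])@E('y',q[5])@E('z',s[3]*q[6]+c[1])
    for s4 in itertools.product([1,-1],repeat=4):
      best=None
      for c0 in [-2,0,2]:
       for c1 in[-2,0,2]:
        f=lambda c:np.concatenate([(fkR(q,s4,c)-Rr).ravel() for q,Rr in zip(qs,Rs)])
        o=least_squares(f,[c0,c1])
        if best is None or o.cost<best.cost:best=o
      print(s4,best.cost.round(5),best.x.round(3))
E
python3 kin.py
```

```text
[-0.05203347267782734, 0.37553710091073544, -0.2883350876713478, 2.213186376222717, -1.1631135044641052, 0.31475312904626657, 0.22869833033486217] [0.49519494431392885, 0.2372365928986258, 0.1677558712228765] [-0.1517663091942103, 0.8361241148761361, 0.4665873683115357, 0.24527470242216334]
(1, 1, 1, 1) 2.7907 [-4.858 -0.78 ]
(1, 1, 1, -1) 1.74331 [ 1.601 -0.498]
(1, 1, -1, 1) 1.09363 [1.343 1.061]
(1, 1, -1, -1) 2.01085 [1.504 1.357]
(1, -1, 1, 1) 1.95855 [ 0.735 -1.275]
(1, -1, 1, -1) 1.05245 [ 0.895 -0.978]
(1, -1, -1, 1) 1.79352 [0.638 0.58 ]
(1, -1, -1, -1) 2.84828 [ 0.815 -5.423]
(-1, 1, 1, 1) 0.54229 [2.304 4.521]
(-1, 1, 1, -1) 1.27068 [-3.82  -1.464]
(-1, 1, -1, 1) 0.56783 [0.558 1.742]
(-1, 1, -1, -1) 0.12688 [0.714 2.043]
(-1, -1, 1, 1) 1.13324 [ 1.59  -2.234]
(-1, -1, 1, -1) 2.06078 [1.752 4.345]
(-1, -1, -1, 1) 0.17084 [-0.157 -5.013]
(-1, -1, -1, -1) 0.0 [-0.     1.571]
```

```bash
cat > fitk.py <<'E'
from pl import *
E=lambda a,t:Rn.from_euler(a,t).as_matrix()
def fk(q,P):
    d,a1,x3,y3,L1,x4,y5,L2,x6,L6=P
    R=E('z',-q[0]);p=np.array([0,0,d])+R@[0,a1,0]
    R=R@E('y',q[1])@E('z',-q[2]);p=p+R@[x3,y3,L1]
    R=R@E('y',q[3]);p=p+R@[x4,0,0]
    R=R@E('z',-q[4]);p=p+R@[0,y5,L2]
    R=R@E('y',q[5]);p=p+R@[x6,0,L6]
    R=R@E('z',-q[6]+np.pi/2);return R,p
D=[(*d,) for d in json.load(open("kd.json"))] if os.path.exists("kd.json") else []
if __name__=="__main__":
    def f(P,pr): 
        return np.concatenate([(fk(q,P)[1]-p)*w for q,p,w in D]+[(P-pr)*.05])
    for s in[1,-1]:
        for sx in [1,-1]:
            pr=np.array([.365,.065*s,.02*sx,-.005*s,.395,-.02*sx,.1*s,.385,0.015*sx,.36])
            o=least_squares(f,pr,args=(pr,)); print(o.cost,o.x.round(4)); print((o.fun[:-10]*1e3).round(1))
E
python3 - <<'E'
import json
from pl import *
R,p,s=meas()
D=[([-1.36123437,0.53716937,-0.0044241,1.53884886,0.00259936,1.06726995,-0.07121571],[0.17684322,0.62485996,0.23784659],1),
([-.95,.29,.56,1.71,-.16,1.19,-.95],[.5034,.2254,.3411],.2),(s["joint_positions"].tolist(),p.tolist(),1)]
json.dump(D,open("kd.json","w"))
E
python3 fitk.py
```

```text
3.703883382077063e-05 [ 0.382  -0.0082  0.0329 -0.0187  0.4643 -0.0018 -0.0176  0.4188 -0.0148
  0.3249]
[-0.6 -0.3  0.1  0.7 -1.5  0.3  0.3 -0.  -0.2]
3.8227037954794776e-05 [ 0.3934 -0.009   0.0174 -0.0225  0.4708  0.0038 -0.0129  0.4299 -0.0179
  0.3396]
[-0.7 -0.2  0.1  0.4 -1.6 -0.1  0.3 -0.1 -0.1]
1.761527716122349e-05 [ 0.3696 -0.0217  0.0458  0.0174  0.4564 -0.025  -0.0407  0.3762 -0.034
  0.3398]
[-0.1 -0.3  0.3  1.2 -0.5 -1.   0.   0.1 -0.2]
2.0972913549459264e-05 [ 0.381  -0.0225  0.0303  0.0136  0.4629 -0.0194 -0.0361  0.3873 -0.0371
  0.3544]
[-0.1 -0.1  0.4  0.9 -0.6 -1.4 -0.   0.  -0.1]
```

```bash
cat > ik.py <<'E'
from fitk import *
LO=np.array([-2.7,-.37,-1.27,.24,-1.31,.19,-2.76]);HI=np.array([2.7,2.16,1.26,2.4,4.45,1.91,2.76])
P0=np.array(json.load(open("P.json"))) if os.path.exists("P.json") else np.array([0.3696,-0.0217,0.0458,0.0174,0.4564,-0.025,-0.0407,0.3762,-0.034,0.3398])
def ik(R,p,n=30,seed=0,q0=None,m=.05):
    rng=np.random.default_rng(seed);sols=[]
    for i in range(n):
        x0=rng.uniform(LO+m,HI-m) if q0 is None else np.clip(q0+rng.normal(0,.2,7)*(i>0),LO+m,HI-m)
        f=lambda q:np.concatenate([(lambda Rq,pq:np.concatenate([Rn.from_matrix(R.T@Rq).as_rotvec(),(pq-p)*4]))(*fk(q,P0))])
        o=least_squares(f,x0,bounds=(LO+m,HI-m),max_nfev=60)
        if o.cost<1e-5: sols.append(o.x)
    return sols
if __name__=="__main__":
    for a in (15,30,45,60,75,90):
        R,p=grasp(.5454,.3210,-2.1565,-1,a)
        for fl in(0,1):
            Rf=R if not fl else R@np.diag([-1,-1,1.])
            s=ik(Rf,p,12); s2=ik(Rf,p-.1*R[:,2],12)
            print("orange",a,fl,len(s),len(s2),s[0].round(2) if s else"")
    for a in (15,30,45,60,75,90):
        R,p=grasp(.5745,-.3737,-1.605,1,a)
        for fl in(0,1):
            Rf=R if not fl else R@np.diag([-1,-1,1.])
            s=ik(Rf,p,12); s2=ik(Rf,p-.1*R[:,2],12)
            print("blue",a,fl,len(s),len(s2),s[0].round(2) if s else"")
E
time python3 ik.py
```

```text
orange 15 0 4 3 [-0.72  1.22  0.63  2.21  3.72  1.8   1.18]
orange 15 1 1 2 [ 0.62  1.51 -0.8   2.05  4.09  0.65 -0.85]
orange 30 0 1 3 [ 0.84  1.94 -1.18  2.18  2.81  0.61 -2.43]
orange 30 1 1 2 [ 0.86  2.01 -1.22  2.19  2.75  0.66  0.83]
orange 45 0 4 4 [ 0.62  1.49 -1.09  2.16  2.57  0.58 -2.7 ]
orange 45 1 3 1 [-0.46  0.79  0.18  2.09  4.09  0.68 -1.99]
orange 60 0 5 6 [ 0.35  1.09 -0.87  2.09  2.1   0.38 -2.69]
orange 60 1 3 2 [ 0.26  1.   -0.74  2.07  2.22  0.25  0.28]
orange 75 0 6 5 [ 0.32  1.22 -1.14  1.96  1.55  0.84 -2.2 ]
orange 75 1 2 2 [-0.51  0.74 -0.06  1.93 -0.27  0.25  2.26]
orange 90 0 3 1 [-0.68  0.8   0.1   1.72 -0.12  0.63 -1.1 ]
orange 90 1 2 2 [-0.08  0.94 -0.7   1.75  0.83  0.78  1.35]
blue 15 0 1 1 [ 0.19  1.16 -0.09  1.76  1.64  1.37  1.8 ]
blue 15 1 6 4 [ 0.38  1.21 -0.34  1.75  1.79  1.58 -1.31]
blue 30 0 1 0 [0.12 1.01 0.08 1.84 1.5  0.97 1.91]
blue 30 1 6 7 [-0.2   1.08  0.5   1.86  1.25  0.65 -1.16]
blue 45 0 3 5 [-0.07  0.95  0.45  1.88  1.09  0.47  2.26]
blue 45 1 7 4 [ 1.02  1.48 -1.2   1.81  2.09  1.78 -0.86]
blue 60 0 7 6 [-0.24  1.05  0.76  1.76 -0.32  0.41 -2.71]
blue 60 1 6 6 [ 0.11  0.87  0.31  1.83  0.72  0.42 -0.4 ]
blue 75 0 8 7 [ 0.1   0.89  0.43  1.68 -0.17  0.54 -2.67]
blue 75 1 5 8 [0.21 0.86 0.28 1.7  0.08 0.51 0.29]
blue 90 0 4 5 [ 0.53  0.87 -0.02  1.54  0.03  0.73 -2.68]
blue 90 1 6 5 [ 0.48  0.87  0.04  1.53 -0.05  0.74  0.51]
real	1m59.825s
user	2m0.215s
sys	0m0.076s
```

Request:
{"op": "carry_out", "data": {
  "rows": [
    [[0,-1,0,0,0,-0.8,100],[0,-2,0,0,0,-1.6,100],[0,-2,0,0,0,-1.6,100]]
  ]
}}

```text
clock: 4.1
tcp_pos: [0.4799, 0.2193, 0.2107]
eef_rot: [-0.119, 0.849, 0.483, 0.177]
force: [0.8, 1.4, 0.1]
grip_width: 0.088
```

```bash
cat >> pl.py <<'E'
def log():
    R,p,s=meas(); D=json.load(open("kd.json")); D.append((s["joint_positions"].tolist(),p.tolist(),1)); json.dump(D,open("kd.json","w"))
E
python3 - <<'E'
from pl import *
R,p,s=meas();log()
R1=Rn.from_quat([.83612,.46659,.245275,-.151766]).as_matrix();p1=np.array([.49519,.23724,.16776])
print("rel to reached:",Rn.from_matrix(R1.T@R).as_rotvec()/np.radians(6),R1.T@(p-p1)/.04)
chk()
E
```

```text
rel to reached: [ 0.12374002 -1.50480881 -0.10453838] [ 0.10574111 -0.11965788 -1.21366086]
t 4.1 dp mm [-12.3 -21.6 110.2] ang deg 35.74 F [0.8 1.4 0.1] q [-0.37  0.25  0.05  2.15 -0.65  0.52 -0.33] w 0.088
```

Run:
```python
from pl import *
R,p,s=meas();save(R,p)
go([(tool([0,0,-1],[.95,.0,0.]),[.53,-.09,.33])],100,hold=1)
```

```text
[[[0.09, -0.45, -0.56, -0.47, 0.54, -0.6, 100], [0.18, -0.9, -1.12, -0.93, 1.09, -1.19, 100], [0.27, -1.35, -1.68, -1.4, 1.63, -1.79, 100], [0.35, -1.81, -2.24, -1.87, 2.17, -2.38, 100], [0.44, -2.26, -2.8, -2.33, 2.72, -2.98, 100]]]
[[[0.09, -0.45, -0.56, -0.73, 0.34, -0.47, 100], [0.18, -0.9, -1.12, -1.45, 0.68, -0.94, 100], [0.27, -1.35, -1.68, -2.18, 1.02, -1.42, 100], [0.36, -1.8, -2.24, -2.9, 1.36, -1.89, 100], [0.36, -1.8, -2.24, -2.9, 1.36, -1.89, 100]]]
end [ 0.5299 -0.0899  0.33  ]
```

Request:
{"op": "carry_out", "data": {
  "rows": [
    [[0.09,-0.45,-0.56,-0.47,0.54,-0.6,100],[0.18,-0.9,-1.12,-0.93,1.09,-1.19,100],[0.27,-1.35,-1.68,-1.4,1.63,-1.79,100],[0.35,-1.81,-2.24,-1.87,2.17,-2.38,100],[0.44,-2.26,-2.8,-2.33,2.72,-2.98,100]]
  ]
}}

```text
clock: 4.52
tcp_pos: [0.5085, 0.0467, 0.2777]
eef_rot: [-0.053, 0.78, 0.618, 0.081]
force: [1.2, 0.2, 0.3]
grip_width: 0.0881
```

```bash
python3 -c "
from pl import *
log();chk()"
```

```text
t 4.52 dp mm [-21.4 136.6 -52.3] ang deg 17.19 F [1.2 0.2 0.3] q [-0.24  0.22  0.21  1.93 -0.28  0.95 -0.12] w 0.0881
```

Request:
{"op": "carry_out", "data": {
  "rows": [
    [[0.09,-0.45,-0.56,-0.73,0.34,-0.47,100],[0.18,-0.9,-1.12,-1.45,0.68,-0.94,100],[0.27,-1.35,-1.68,-2.18,1.02,-1.42,100],[0.36,-1.8,-2.24,-2.9,1.36,-1.89,100],[0.36,-1.8,-2.24,-2.9,1.36,-1.89,100]]
  ]
}}

```text
clock: 4.93
tcp_pos: [0.5325, -0.095, 0.3321]
eef_rot: [0.004, 0.708, 0.706, 0.001]
force: [-0.2, 0.2, 0.1]
grip_width: 0.0881
```

```bash
python3 - <<'E'
from pl import *
from station import read_camera
log();chk();read_camera("top");read_camera("top")
c=read_camera("wrist");chk();cv2.imwrite("pics/w3.png",c["pixels"]);log()
json.dump({k:np.array(c[k]).tolist() for k in("camera_matrix","R","t")},open("w3.json","w"))
E
python3 fitk.py
```

```text
t 4.93 dp mm [ 2.6 -5.1  2.1] ang deg 0.52 F [-0.2  0.2  0.1] q [-0.14  0.25  0.28  1.74 -0.07  1.15  0.16] w 0.0881
t 5.08 dp mm [ 0.4  1.4 -1.8] ang deg 0.25 F [ 0.5  0.3 -0.9] q [-0.14  0.26  0.27  1.74 -0.08  1.15  0.16] w 0.0883
4.3323654832683756e-05 [ 0.3632 -0.0151  0.0029 -0.0272  0.4949  0.0038 -0.0017  0.4456 -0.0039
  0.3301]
[-1.1 -0.4 -0.1 -0.7 -0.9  0.   0.   0.2 -0.6  0.4 -0.2  0.6  0.3  0.
  0.1 -0.  -0.4 -0.  -0.  -0.3 -0. ]
4.268470439757551e-05 [ 0.3687 -0.0135  0.0006 -0.0296  0.4941  0.006  -0.0007  0.4486 -0.0049
  0.3325]
[-1.3 -0.2  0.1 -0.7 -1.1  0.   0.1  0.1 -0.5  0.2 -0.2  0.7  0.2  0.2
 -0.1 -0.  -0.5 -0.1 -0.  -0.5 -0.1]
3.5272645067308485e-05 [ 0.3468 -0.0227  0.0059 -0.0143  0.5004 -0.0047 -0.008   0.4339 -0.0049
  0.33  ]
[-0.1 -0.5 -0.1 -0.7 -0.4 -0.3 -1.   0.3 -0.6  1.2 -0.1  0.7  0.7 -0.
  0.3 -0.3  0.1 -0.1 -0.2  0.  -0.1]
3.57015780112287e-05 [ 0.3523 -0.0212  0.0036 -0.0167  0.4996 -0.0025 -0.007   0.4368 -0.0059
  0.3324]
[-0.2 -0.3  0.2 -0.7 -0.5 -0.3 -1.   0.2 -0.5  1.1 -0.   0.8  0.6  0.2
  0.1 -0.3 -0.1 -0.2 -0.2 -0.1 -0.2]
```

View pics/w3.png

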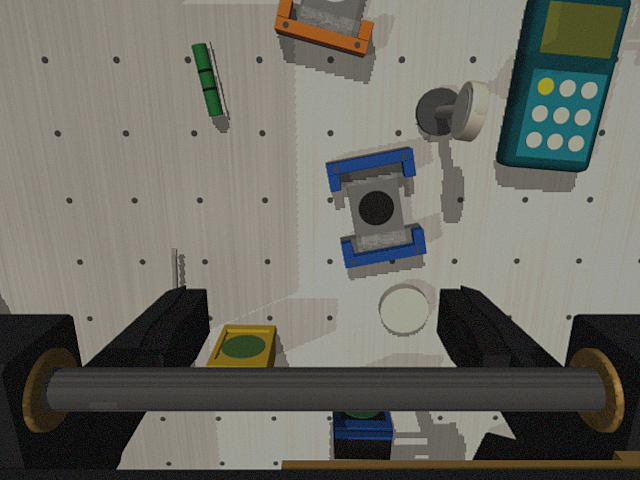

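Run:
```python
from fitk import *
def full(v): d,a1,y3,L1,y5,L2,L6=v; return np.array([d,a1,0,y3,L1,0,y5,L2,0,L6])
f=lambda v:np.concatenate([(fk(q,full(v))[1]-p)*w for q,p,w in D]+[.02*(v-[.36,-.02,-.015,.5,-.008,.44,.33])])
o=least_squares(f,[.36,-.02,-.015,.5,-.008,.44,.33]);print(o.x.round(4),(o.fun*1e3).round(1))
json.dump(full(o.x).tolist(),open("P.json","w"))
a=cv2.imread("pics/w3.png")
cv2.imwrite("pics/w3b.png",cv2.resize(a[135:290,315:435],None,fx=3.8,fy=3.8,interpolation=cv2.INTER_CUBIC))
```

```text
[ 3.485e-01 -2.460e-02 -2.000e-02  5.044e-01 -3.000e-04  4.461e-01
  3.281e-01] [ 0.  -0.   0.  -0.4 -0.3 -0.1 -0.  -0.   0.   0.   0.   0.   0.   0.
 -0.   0.1 -0.  -0.   0.1 -0.  -0.  -0.2 -0.1 -0.1  0.1  0.2  0.1 -0. ]
```

View pics/w3b.png

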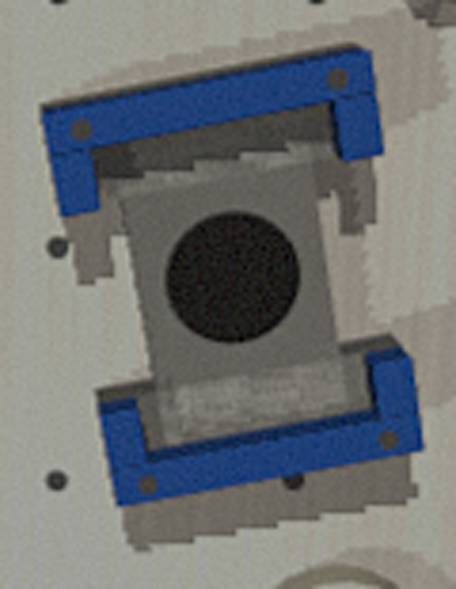

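```bash
python3 - <<'E'
from h import *
W=json.load(open("w3.json"))
v=lambda a,b:(315+a/3.8,135+b/3.8)
def f(q):
    p=q[:3];a,b=q[3:];o=[((a,b),(81,129)),((a,-b),(337,78)),((-a,-b),(390,440)),((-a,b),(148,485)),((-.0595,.0465),(120,505)),((-.0595,-.0465),(423,448)),((.03,.0465),(63,215)),((.03,-.0465),(382,155)),((.0595,.0465),(43,109)),((.0595,-.0465),(369,55))]
    L=np.array([(*l,.029) for l,_ in o]+[(0,0,.015)]);U=np.array([v(*w) for _,w in o]+[v(233,277)])
    return (proj(W,L@rz(p[2]).T+[p[0],p[1],0])-U).ravel()
s=least_squares(f,[.588,-.119,1.76,.05,.04],loss="soft_l1");print("nest",s.x.round(4),s.fun.reshape(-1,2).round(1).tolist())
print(onplane(W,(476,112),.1),onplane(W,(403,310),.016))
E
cat > sim.py <<'E'
import numpy as np,json,time
from fitk import fk,Rn,E
from ik import LO,HI,P0
def jac(q):
    d,a1,x3,y3,L1,x4,y5,L2,x6,L6=P0
    R0,p0=fk(q,P0);ax=[];
    # axis points
    R=np.eye(3);p=np.array([0,0,d]);A=[(-R[:,2],p)]
    R=E('z',-q[0]);p=p+R@[0,a1,0];A.append((R[:,1],p))
    R=R@E('y',q[1]);A.append((-R[:,2],p));R=R@E('z',-q[2]);p=p+R@[0,y3,L1]
    A.append((R[:,1],p));R=R@E('y',q[3]);A.append((-R[:,2],p));R=R@E('z',-q[4]);p=p+R@[0,y5,L2]
    A.append((R[:,1],p));R=R@E('y',q[5]);A.append((-R[:,2],p))
    J=np.zeros((6,7))
    for i,(w,o) in enumerate(A): J[:3,i]=np.cross(w,p0-o);J[3:,i]=w
    return J,R0,p0
def track(q,R,p,it=15,lam=.02,bias=None,kb=0):
    """one row: DLS towards pose"""
    q=q.copy()
    for _ in range(it):
        J,R0,p0=jac(q)
        e=np.concatenate([p-p0,Rn.from_matrix(R@R0.T).as_rotvec()]); W=np.diag([1,1,1,.3,.3,.3]);
        Jw=W@J; JI=Jw.T@np.linalg.inv(Jw@Jw.T+lam**2*np.eye(6)*.01)
        dq=JI@(W@e)
        if bias is not None: dq+=(np.eye(7)-JI@Jw)@(kb*(bias-q))
        q=np.clip(q+dq,LO,HI)
        if np.linalg.norm(e)<1e-5: break
    J,R0,p0=jac(q)
    return q,np.linalg.norm(p-p0),np.linalg.norm(Rn.from_matrix(R@R0.T).as_rotvec())
def path(q,wps,sp=.03,sa=6):
    R,p=fk(q,P0);Q=[q];worst=[0,0]
    for Rg,pg in wps:
        v=Rn.from_matrix(R.T@Rg).as_rotvec();n=max(1,int(np.ceil(max(np.linalg.norm(pg-p)/sp,np.degrees(np.linalg.norm(v))/sa))))
        for i in range(1,n+1):
            q,a,b=track(q,R@Rn.from_rotvec(v*i/n).as_matrix(),p+(pg-p)*i/n);Q.append(q);worst=[max(worst[0],a),max(worst[1],b)]
        R,p=Rg,pg
    return np.array(Q),worst
if __name__=="__main__":
    from pl import *
    # replay of observed moves
    q=np.array([-1.361,.536,-.004,1.538,.003,1.067,-.071])
    R=tool([0,0,-1],[.83,-.56,0])
    Q,w=path(q,[(R,np.array([.50,.23,.34]))]);print(Q[-1].round(2),w,"obs -.95 .29 .56 1.71 -.16 1.19 -.95")
    Rg,pg=grasp(.5454,.3210,-2.1565,-1,30)
    Q,w=path(Q[-1],[(Rg,pg-.13*Rg[:,2])]);print(Q.round(2),w,"obs -0.05  0.38 -0.3   2.21 -1.17  0.31  0.24")
E
python3 sim.py
```

```text
nest [ 0.5912 -0.1183  1.7628  0.0538  0.0362] [[0.0, -0.4], [0.2, -0.3], [-0.4, -0.2], [-0.2, -0.4], [-0.9, 0.7], [0.7, 0.7], [-0.6, 0.6], [1.1, -0.2], [-0.6, 1.4], [0.8, -1.6], [0.0, 0.0]]
[ 0.662799   -0.01519919  0.1       ] [ 0.62757125 -0.2438942   0.016     ]
[-0.95  0.29  0.55  1.71 -0.16  1.19 -0.95] [np.float64(2.946684857838162e-11), np.float64(1.3988803136126842e-10)] obs -.95 .29 .56 1.71 -.16 1.19 -.95
[[-0.95  0.29  0.55  1.71 -0.16  1.19 -0.95]
 [-0.93  0.26  0.54  1.8  -0.21  1.04 -0.91]
 [-0.9   0.23  0.52  1.9  -0.28  0.9  -0.84]
 [-0.86  0.22  0.49  1.99 -0.38  0.76 -0.72]
 [-0.79  0.21  0.44  2.08 -0.55  0.62 -0.55]
 [-0.67  0.23  0.35  2.16 -0.79  0.51 -0.28]
 [-0.51  0.26  0.21  2.23 -1.15  0.43  0.1 ]
 [ 0.18  0.37 -0.54  2.26 -1.31  0.23  0.47]
 [ 0.93  0.93 -1.27  2.35 -1.31  0.19  1.03]
 [ 2.7   2.16 -1.27  2.4  -1.31  0.19  2.76]
 [ 2.7   2.16 -1.16  2.4  -1.31  0.19  2.76]
 [ 2.7   2.16 -1.01  2.4  -1.31  0.19  2.76]] [np.float64(0.656364616729102), np.float64(1.7485930832725347)] obs -0.05  0.38 -0.3   2.21 -1.17  0.31  0.24
```

```bash
cat > search.py <<'E'
import sys
from sim import *
from pl import *
NEST={"orange":(.5425,.107,1.312),"blue":(.590,-.1185,1.761)}
CELL={"orange":(.5452,.3208,-2.157,-1),"blue":(.5745,-.3737,-1.605,1)}
def cellfinal(col,sgn):
    x,y,yaw=NEST[col];nx=sgn*np.array([np.cos(yaw),np.sin(yaw),0]);ux=np.array([0,0,1. if col=="orange" else -1.])
    return np.column_stack([ux,np.cross(nx,ux),nx]),np.array([x,y,.037])
def setup(col,a,flip,sgn,dx=0,zg=.045):
    x,y,yaw,side=CELL[col]
    R,p=grasp(x,y,yaw,side,a,zg)
    if flip: R=R@np.diag([-1,-1,1.])
    Rc=rz(yaw);Rt=Rc.T@R; mid=np.array([x,y,.045]); pt=Rc.T@(p-mid)
    Rf,pf=cellfinal(col,sgn); return R,p,Rf@Rt,pf+Rf@pt
def minz(R,p):
    pts=[[sx*.0375,sy*.0935,-.064] for sx in(1,-1) for sy in(1,-1)]+[[.11,0,-.147],[.074,0,-.11]]
    return (np.array(pts)@R.T+p)[:,2].min()
def wps(col,a,flip,sgn):
    R,p,Rf,pf=setup(col,a,flip,sgn); up=np.array([0,0,1.])
    return [(R,p-.11*R[:,2])],[(R,p),(R,p+.12*up),(Rf,pf+.13*up),(Rf,pf)],(R,p,Rf,pf)
def run(q,ws,sp=.05,sa=9):
    R,p=fk(q,P0);mg=9;Q=[q]
    for Rg,pg in ws:
        v=Rn.from_matrix(R.T@Rg).as_rotvec();n=max(1,int(np.ceil(max(np.linalg.norm(pg-p)/sp,np.degrees(np.linalg.norm(v))/sa))))
        for i in range(1,n+1):
            q,a,b=track(q,R@Rn.from_rotvec(v*i/n).as_matrix(),p+(pg-p)*i/n,it=6)
            if a>2e-3 or b>.01: return None,(len(Q)),0
            mg=min(mg,min((q-LO).min(),(HI-q).min()));Q.append(q)
        R,p=Rg,pg
    return np.array(Q),len(Q),mg
if __name__=="__main__":
    col=sys.argv[1];q0=np.array(json.loads(sys.argv[2])) if len(sys.argv)>2 else meas()[2]["joint_positions"]
    rng=np.random.default_rng(1);res=[]
    T=time.time()
    while time.time()-T<float(sys.argv[3] if len(sys.argv)>3 else 240):
        a=float(rng.integers(3,16)*5);flip=int(rng.integers(2));sgn=int(rng.choice([1,-1]))
        pre,post,(R,p,Rf,pf)=wps(col,a,flip,sgn)
        mz=(minz(R,p),minz(Rf,pf))
        if mz[0]<.015 or mz[1]<.035: continue
        for k in range(6):
            n=rng.integers(0,3);mids=[]
            for _ in range(n):
                th=rng.uniform(0,1.2);ph=rng.uniform(-np.pi,np.pi);z=[np.sin(th)*np.cos(ph),np.sin(th)*np.sin(ph),-np.cos(th)]
                yw=rng.uniform(-np.pi,np.pi);mids.append((tool(z,[np.cos(yw),np.sin(yw),0]),np.array([rng.uniform(.4,.6),rng.uniform(-.3,.3),rng.uniform(.3,.45)])))
            Q,l,mg=run(q0,mids+pre+post)
            if Q is not None:
                res.append((mg,l,a,flip,sgn,mz,mids)); print("OK",col,a,flip,sgn,"mg",round(mg,2),"len",l,"nm",n,"mz",np.round(mz,3),flush=True)
    import pickle;pickle.dump(res,open(f"res_{col}.pkl","wb"))
E
(timeout 400 python3 search.py blue & timeout 400 python3 search.py orange; wait)
```

```text
this script no longer has the robot
OK blue 45.0 1 -1 mg 0.25 len 28 nm 0 mz [0.05  0.042]
OK blue 45.0 1 -1 mg 0.25 len 28 nm 0 mz [0.05  0.042]
OK blue 45.0 1 -1 mg 0.25 len 28 nm 0 mz [0.05  0.042]
OK blue 45.0 1 -1 mg 0.32 len 46 nm 1 mz [0.05  0.042]
OK blue 20.0 0 1 mg 0.15 len 73 nm 2 mz [0.025 0.066]
OK blue 20.0 0 1 mg 0.28 len 49 nm 0 mz [0.025 0.066]
OK blue 20.0 0 1 mg 0.28 len 49 nm 0 mz [0.025 0.066]
OK blue 15.0 0 1 mg 0.12 len 59 nm 1 mz [0.02  0.071]
OK blue 15.0 0 1 mg 0.27 len 56 nm 2 mz [0.02  0.071]
OK blue 15.0 0 1 mg 0.19 len 62 nm 2 mz [0.02  0.071]
OK blue 15.0 0 1 mg 0.12 len 62 nm 2 mz [0.02  0.071]
OK blue 40.0 1 -1 mg 0.27 len 28 nm 0 mz [0.043 0.047]
OK blue 40.0 1 -1 mg 0.2 len 39 nm 1 mz [0.043 0.047]
OK blue 40.0 1 -1 mg 0.27 len 28 nm 0 mz [0.043 0.047]
OK blue 40.0 1 -1 mg 0.27 len 28 nm 0 mz [0.043 0.047]
OK blue 40.0 1 -1 mg 0.27 len 28 nm 0 mz [0.043 0.047]
OK blue 30.0 0 1 mg 0.3 len 49 nm 0 mz [0.035 0.057]
OK blue 30.0 0 1 mg 0.3 len 49 nm 0 mz [0.035 0.057]
OK blue 30.0 0 1 mg 0.26 len 52 nm 1 mz [0.035 0.057]
OK blue 20.0 0 1 mg 0.28 len 49 
[... 18495 characters left out ...]
50.0 1 -1 mg 0.24 len 28 nm 0 mz [0.055 0.037]
OK blue 50.0 1 -1 mg 0.11 len 50 nm 2 mz [0.055 0.037]
OK blue 50.0 1 -1 mg 0.24 len 28 nm 0 mz [0.055 0.037]
OK blue 50.0 1 -1 mg 0.06 len 47 nm 1 mz [0.055 0.037]
OK blue 50.0 1 -1 mg 0.24 len 28 nm 0 mz [0.055 0.037]
OK blue 20.0 0 1 mg 0.28 len 49 nm 0 mz [0.025 0.066]
OK blue 20.0 0 1 mg 0.28 len 49 nm 0 mz [0.025 0.066]
OK blue 20.0 0 1 mg 0.28 len 49 nm 0 mz [0.025 0.066]
OK blue 20.0 0 1 mg 0.14 len 52 nm 1 mz [0.025 0.066]
OK blue 40.0 1 1 mg 0.02 len 36 nm 0 mz [0.043 0.047]
OK blue 40.0 1 1 mg 0.02 len 36 nm 0 mz [0.043 0.047]
OK blue 50.0 0 -1 mg 0.02 len 58 nm 2 mz [0.055 0.035]
OK blue 50.0 0 -1 mg 0.08 len 50 nm 2 mz [0.055 0.035]
```

```bash
sed -i 's/; print("OK".*$//' search.py
cat >> search.py <<'E'
    res.sort(key=lambda r:-r[0]);seen={}
    for r_ in res:
        k=(r_[2],r_[3],r_[4],len(r_[6]))
        if k not in seen: seen[k]=1;print(k,"mg",round(r_[0],2),"len",r_[1])
E
timeout 560 python3 search.py orange "[-0.14,0.26,0.27,1.74,-0.08,1.15,0.16]" 500
cat > ex.py <<'E'
from search import *
def mik(R,p,n=40,seed=0,m=.05):
    rng=np.random.default_rng(seed);out=[]
    for i in range(n):
        q=rng.uniform(LO,HI)
        q,a,b=track(q,R,p,it=40,lam=.1)
        if a<1e-3 and b<.01 and (q-LO).min()>=m and (HI-q).min()>=m: out.append(q)
    return np.array(out)
def rng_(s): return "-" if len(s)==0 else f"n{len(s)} j5 {s[:,4].min():.1f}..{s[:,4].max():.1f} j7 {s[:,6].min():.1f}..{s[:,6].max():.1f}"
if __name__=="__main__":
    for flip in(0,1):
        for a in(15,30,45,60,75):
            R,p,_,_=setup("orange",a,flip,1)
            print("grasp",a,flip,rng_(mik(R,p)),"| lift",rng_(mik(R,p+[0,0,.12])))
            for sgn in(1,-1):
                _,_,Rf,pf=setup("orange",a,flip,sgn)
                print("    final",sgn,rng_(mik(Rf,pf)),"minz",round(minz(Rf,pf),3))
E
timeout 570 python3 ex.py
```

```text
grasp 15 0 n9 j5 3.6..3.9 j7 1.2..2.4 | lift n8 j5 3.6..3.8 j7 1.0..2.1
    final 1 n25 j5 -1.1..1.2 j7 -1.5..0.2 minz 0.071
    final -1 n5 j5 -1.1..1.2 j7 -2.6..2.4 minz 0.071
grasp 30 0 n10 j5 3.6..3.8 j7 0.7..2.2 | lift n13 j5 3.3..3.9 j7 0.6..2.3
    final 1 n15 j5 -0.3..1.2 j7 -1.5..-0.4 minz 0.057
    final -1 n8 j5 -1.0..1.1 j7 -2.7..2.6 minz 0.057
grasp 45 0 n11 j5 3.1..4.0 j7 0.5..2.5 | lift n6 j5 4.0..4.2 j7 0.6..1.3
    final 1 n12 j5 -0.5..1.2 j7 -1.5..-0.3 minz 0.042
    final -1 n10 j5 -1.2..4.4 j7 -2.7..2.5 minz 0.042
grasp 60 0 n7 j5 4.3..4.4 j7 0.5..0.7 | lift n6 j5 -1.2..1.2 j7 -2.0..0.0
    final 1 n15 j5 -0.4..1.0 j7 -1.4..-0.4 minz 0.006
    final -1 n6 j5 -1.1..4.4 j7 -2.3..-1.8 minz 0.006
grasp 75 0 n16 j5 -1.2..0.7 j7 -1.7..-0.1 | lift n18 j5 -1.2..1.0 j7 -1.9..-0.2
    final 1 n11 j5 -0.2..0.8 j7 -1.3..-0.5 minz -0.036
    final -1 n4 j5 -1.1..-0.3 j7 -2.5..-1.8 minz -0.036
grasp 15 1 n9 j5 3.5..3.9 j7 -2.0..-0.5 | lift n20 j5 3.4..3.8 j7 -2.2..-0.3
    final 1 n16 j5 -0.2..1.3 j7 1.6..2.7 minz 0.071
    final -1 n18 j5 -1.1..0.9 j7 -1.1..0.5 minz 0.071
grasp 30 1 n24 j5 3.0..3.8 j7 -2.0..-0.0 | lift n12 j5 3.2..3.9 j7 -2.5..-0.6
    final 1 n16 j5 -0.3..1.3 j7 1.6..2.7 minz 0.057
    final -1 n16 j5 -0.8..0.8 j7 -0.9..0.5 minz 0.057
grasp 45 1 n17 j5 2.4..4.0 j7 -2.6..0.4 | lift n7 j5 2.0..4.2 j7 -2.5..0.4
    final 1 n15 j5 -0.1..1.2 j7 1.6..2.5 minz 0.042
    final -1 n11 j5 -1.2..0.3 j7 -0.3..1.1 minz 0.042
grasp 60 1 n3 j5 1.7..4.4 j7 -2.5..0.6 | lift n3 j5 0.7..1.2 j7 1.1..1.5
    final 1 n13 j5 -0.3..1.0 j7 1.7..2.6 minz 0.027
    final -1 n10 j5 -1.2..4.4 j7 -0.0..1.3 minz 0.027
grasp 75 1 n12 j5 -0.6..1.4 j7 1.0..2.5 | lift n16 j5 -0.7..1.0 j7 1.3..2.6
    final 1 n10 j5 0.1..0.7 j7 1.9..2.4 minz 0.012
    final -1 n9 j5 -1.3..0.3 j7 0.2..1.4 minz 0.012
```

```bash
cat > s2.py <<'E'
from search import *
def setup2(col,a,flip,sgn,gx,gz):
    x,y,yaw,side=CELL[col]
    R,_=grasp(x,y,yaw,side,a)
    if flip: R=R@np.diag([-1,-1,1.])
    Rc=rz(yaw);Rt=Rc.T@R;mid=np.array([x,y,.045]); pt=np.array([gx,0,gz])+.019*Rt[:,2]
    Rf,pf=cellfinal(col,sgn); return R,mid+Rc@pt,Rf@Rt,pf+Rf@pt
if __name__=="__main__":
    q0=np.array([-0.14,0.26,0.27,1.74,-0.08,1.15,0.16]);rng=np.random.default_rng(int(sys.argv[1]));T=time.time();st={};best=[]
    while time.time()-T<float(sys.argv[2]):
        a=float(rng.choice([50,55,60,65]));flip=int(rng.integers(2)) if a<58 else 1;sgn=int(rng.choice([1,-1]));lift=rng.uniform(.05,.15);gx=.006;gz=.006
        R,p,Rf,pf=setup2("orange",a,flip,sgn,gx,gz);up=np.array([0,0,1.]);mids=[]
        for _ in range(rng.integers(1,3)):
            th=rng.uniform(0,1.3);ph=rng.uniform(-np.pi,np.pi);z=[np.sin(th)*np.cos(ph),np.sin(th)*np.sin(ph),-np.cos(th)]
            yw=rng.uniform(-np.pi,np.pi);mids.append((tool(z,[np.cos(yw),np.sin(yw),0]),np.array([rng.uniform(.35,.6),rng.uniform(-.3,.35),rng.uniform(.25,.45)])))
        pre=[(R,p-.09*R[:,2]),(R,p)]
        Q,l,mg=run(q0,mids);k=(a,flip,sgn)
        s=st.setdefault(k,[0,0,0,0])
        if Q is None: continue
        s[0]+=1
        Q,l,m1=run(Q[-1],pre)
        if Q is None: continue
        s[1]+=1
        Q2,l,m2=run(Q[-1],[(R,p+lift*up)])
        if Q2 is None: continue
        s[2]+=1
        ql=Q2[-1]
        for t in range(8):
            c=[]
            if t: # random cell mid waypoint during carry
                f=rng.uniform(.2,.8);v=Rn.from_matrix(R.T@Rf).as_rotvec();c=[(R@Rn.from_rotvec(v*f).as_matrix()@Rn.from_rotvec(rng.normal(0,.25,3)).as_matrix(),p+(pf-p)*rng.uniform(0,1)+[rng.uniform(-.12,.05),rng.uniform(-.1,.1),rng.uniform(.12,.25)])]
            Q3,l,m3=run(ql,c+[(Rf,pf+.1*up),(Rf,pf)])
            if Q3 is not None:
                s[3]+=1;best.append((min(mg,m1,m2,m3),k,lift,mids,c));break
    for k in sorted(st): print(k,st[k])
    best.sort(key=lambda b:-b[0])
    import pickle;pickle.dump(best,open(f"o2_{sys.argv[1]}.pkl","wb"))
    for b in best[:6]: print(round(b[0],3),b[1],round(b[2],3),len(b[3]),len(b[4]))
E
nproc; for i in 1 2 3 4; do timeout 500 python3 s2.py $i 400 > o2_$i.txt 2>&1 & done; wait; tail -n 20 o2_*.txt
```

```text
4
==> o2_1.txt <==
(50.0, 0, -1) [114, 1, 0, 0]
(50.0, 0, 1) [105, 1, 0, 0]
(50.0, 1, -1) [96, 4, 1, 0]
(50.0, 1, 1) [109, 0, 0, 0]
(55.0, 0, -1) [111, 0, 0, 0]
(55.0, 0, 1) [112, 0, 0, 0]
(55.0, 1, -1) [110, 0, 0, 0]
(55.0, 1, 1) [97, 0, 0, 0]
(60.0, 1, -1) [194, 0, 0, 0]
(60.0, 1, 1) [215, 0, 0, 0]
(65.0, 1, -1) [222, 0, 0, 0]
(65.0, 1, 1) [235, 1, 1, 0]

==> o2_2.txt <==
(50.0, 0, -1) [141, 1, 0, 0]
(50.0, 0, 1) [99, 1, 0, 0]
(50.0, 1, -1) [105, 4, 0, 0]
(50.0, 1, 1) [90, 1, 0, 0]
(55.0, 0, -1) [86, 0, 0, 0]
(55.0, 0, 1) [118, 0, 0, 0]
(55.0, 1, -1) [97, 0, 0, 0]
(55.0, 1, 1) [103, 0, 0, 0]
(60.0, 1, -1) [216, 0, 0, 0]
(60.0, 1, 1) [193, 0, 0, 0]
(65.0, 1, -1) [212, 2, 2, 2]
(65.0, 1, 1) [227, 0, 0, 0]
0.0 (65.0, 1, -1) 0.114 2 0
0.0 (65.0, 1, -1) 0.15 2 0

==> o2_3.txt <==
(50.0, 0, -1) [115, 0, 0, 0]
(50.0, 0, 1) [120, 1, 0, 0]
(50.0, 1, -1) [76, 1, 0, 0]
(50.0, 1, 1) [112, 2, 2, 0]
(55.0, 0, -1) [99, 0, 0, 0]
(55.0, 0, 1) [101, 0, 0, 0]
(55.0, 1, -1) [112, 0, 0, 0]
(55.0, 1, 1) [99, 0, 0, 0]
(60.0, 1, -1) [207, 0, 0, 0]
(60.0, 1, 1) [183, 0, 0, 0]
(65.0, 1, -1) [211, 1, 1, 1]
(65.0, 1, 1) [209, 2, 2, 0]
0.005 (65.0, 1, -1) 0.112 2 0

==> o2_4.txt <==
(50.0, 0, -1) [113, 1, 0, 0]
(50.0, 0, 1) [101, 0, 0, 0]
(50.0, 1, -1) [115, 1, 0, 0]
(50.0, 1, 1) [106, 4, 0, 0]
(55.0, 0, -1) [117, 0, 0, 0]
(55.0, 0, 1) [103, 0, 0, 0]
(55.0, 1, -1) [96, 0, 0, 0]
(55.0, 1, 1) [103, 0, 0, 0]
(60.0, 1, -1) [206, 0, 0, 0]
(60.0, 1, 1) [208, 0, 0, 0]
(65.0, 1, -1) [202, 0, 0, 0]
(65.0, 1, 1) [172, 0, 0, 0]
```

```bash
cat > s3.py <<'E'
from s2 import *
up=np.array([0,0,1.])
def chain(flipA,new,aB,flipB,sgn,gx,gz,aA=90,zA=.068):
    # stage A
    CELL["orange"]=ORIG
    RA,pA,_,_=setup2("orange",aA,flipA,1,0,zA-.045)
    x,y,yaw,_=ORIG; Rc=rz(yaw);Rt=Rc.T@RA;pt=Rc.T@(pA-[x,y,.045])
    Rn_=rz(new[2]);RA2=Rn_@Rt;pA2=np.array([new[0],new[1],.045])+Rn_@pt
    CELL["orange"]=(*new,-1)
    RB,pB,Rf,pf=setup2("orange",aB,flipB,sgn,gx,gz);CELL["orange"]=ORIG
    A=[(RA,pA+.12*up),(RA,pA),(RA,pA+.08*up)];A2=[(RA2,pA2+.08*up),(RA2,pA2),(RA2,pA2+.14*up)]
    B=[(RB,pB-.09*RB[:,2]+.03*up),(RB,pB),(RB,pB+.12*up),(Rf,pf+.1*up),(Rf,pf)]
    return A,A2,B
ORIG=CELL["orange"]
if __name__=="__main__":
    q0=np.array(json.loads(sys.argv[3]));rng=np.random.default_rng(int(sys.argv[1]));T=time.time();st=[0]*4;best=[];cache={}
    while time.time()-T<float(sys.argv[2]):
        fa=int(rng.integers(2));fb=int(rng.integers(2));sgn=int(rng.choice([1,-1]));a=float(rng.choice([30,35,40,45,50]))
        ph=np.radians(rng.uniform(-170,-20));new=(rng.uniform(.42,.6),rng.uniform(.22,.36),ph+np.pi)
        A,A2,B=chain(fa,new,a,fb,sgn,.003,.003)
        if fa not in cache: cache[fa]=run(q0,A)
        Q,l,m0=cache[fa]
        if Q is None: continue
        st[0]+=1
        Q,l,m1=run(Q[-1],A2)
        if Q is None: continue
        st[1]+=1
        Q,l,m2=run(Q[-1],B[:3])
        if Q is None: continue
        st[2]+=1
        Q,l,m3=run(Q[-1],B[3:])
        if Q is None: continue
        st[3]+=1;best.append((min(m0,m1,m2,m3),fa,fb,sgn,a,new,np.round(np.degrees(ph)),(m0,m1,m2,m3)))
    print(st);best.sort(key=lambda b:-b[0])
    for b in best[:8]: print(round(b[0],2),b[1:5],np.round(b[5],3),b[6],np.round(b[7],2))
E
for i in 1 2 3 4; do timeout 500 python3 s3.py $i 150 "[-0.14,0.26,0.27,1.74,-0.08,1.15,0.16]"> o3_$i.txt 2>&1 & done; wait; tail -n 20 o3_*.txt
```

```text
==> o3_1.txt <==
[1096, 696, 242, 200]
0.53 (1, 1, 1, 40.0) [0.551 0.342 2.05 ] -63.0 [0.55 0.53 0.65 0.56]
0.52 (1, 1, 1, 40.0) [0.59  0.253 2.111] -59.0 [0.55 0.52 0.65 0.56]
0.5 (1, 1, 1, 30.0) [0.555 0.316 2.175] -55.0 [0.55 0.52 0.64 0.5 ]
0.5 (1, 1, 1, 40.0) [0.534 0.333 2.445] -40.0 [0.55 0.5  0.5  0.51]
0.48 (1, 1, 1, 45.0) [0.587 0.294 2.146] -57.0 [0.55 0.55 0.67 0.48]
0.48 (1, 1, 1, 35.0) [0.565 0.234 2.109] -59.0 [0.55 0.48 0.63 0.52]
0.47 (1, 1, 1, 30.0) [0.56  0.31  2.255] -51.0 [0.55 0.52 0.62 0.47]
0.47 (1, 1, 1, 40.0) [0.507 0.336 2.326] -47.0 [0.55 0.47 0.63 0.53]

==> o3_2.txt <==
[1162, 732, 259, 215]
0.51 (1, 1, 1, 35.0) [0.567 0.281 1.901] -71.0 [0.55 0.51 0.57 0.64]
0.51 (1, 1, 1, 35.0) [0.549 0.313 2.249] -51.0 [0.55 0.51 0.66 0.53]
0.5 (1, 1, 1, 35.0) [0.555 0.288 1.87 ] -73.0 [0.55 0.5  0.53 0.63]
0.48 (1, 1, 1, 45.0) [0.575 0.309 2.164] -56.0 [0.55 0.54 0.67 0.48]
0.48 (1, 1, 1, 40.0) [0.553 0.262 1.734] -81.0 [0.55 0.48 0.52 0.55]
0.48 (1, 1, 1, 45.0) [0.567 0.315 1.99 ] -66.0 [0.55 0.54 0.69 0.48]
0.48 (1, 1, 1, 45.0) [0.592 0.313 1.897] -71.0 [0.55 0.57 
[... 560 characters left out ...]
0.27  2.178] -55.0 [0.55 0.49 0.64 0.52]
0.48 (1, 1, 1, 45.0) [0.576 0.237 1.751] -80.0 [0.55 0.5  0.63 0.48]

==> o3_4.txt <==
[1178, 752, 257, 209]
0.55 (1, 1, 1, 40.0) [0.575 0.36  2.36 ] -45.0 [0.55 0.58 0.62 0.56]
0.55 (1, 1, 1, 40.0) [0.574 0.335 2.031] -64.0 [0.55 0.56 0.64 0.56]
0.55 (1, 1, 1, 40.0) [0.573 0.325 2.231] -52.0 [0.55 0.55 0.68 0.56]
0.53 (1, 1, 1, 35.0) [0.572 0.304 2.157] -56.0 [0.55 0.53 0.65 0.58]
0.52 (1, 1, 1, 35.0) [0.578 0.263 1.926] -70.0 [0.55 0.52 0.62 0.63]
0.5 (1, 1, 1, 35.0) [0.54  0.355 2.429] -41.0 [0.55 0.53 0.59 0.5 ]
0.49 (1, 1, 1, 45.0) [0.548 0.323 2.375] -44.0 [0.55 0.51 0.51 0.49]
0.48 (1, 1, 1, 40.0) [0.55  0.271 1.884] -72.0 [0.55 0.48 0.63 0.56]
```

Run:
```python
from s3 import *
import pl
new=(.55,.322,2.1)
A,A2,B=chain(1,new,40,1,1,.003,.003)
R,p,s=meas();print(s["joint_positions"].round(2))
Q,l,m=run(s["joint_positions"],A+A2+B);print(l,m)
pl.go([A[0]],100,hold=1)
chk()
```

```text
[-0.14  0.26  0.27  1.74 -0.08  1.15  0.16]
72 0.5175915403851006
[[[0.0, 0.0, -1.06, 0.45, 0.02, 0.18, 100], [0.0, 0.0, -2.12, 0.89, 0.03, 0.35, 100], [0.0, 0.0, -3.18, 1.34, 0.05, 0.53, 100], [0.0, 0.0, -4.24, 1.79, 0.07, 0.7, 100], [0.0, 0.0, -5.31, 2.23, 0.08, 0.88, 100]]]
[[[0.0, 0.0, -1.06, 0.37, 0.25, 0.17, 100], [0.0, 0.0, -2.12, 0.74, 0.5, 0.35, 100], [0.0, 0.0, -3.18, 1.11, 0.75, 0.52, 100], [0.0, 0.0, -4.24, 1.48, 1.0, 0.7, 100], [0.0, 0.0, -5.3, 1.85, 1.25, 0.87, 100]]]
[[[0.0, 0.0, -1.06, 0.18, 0.41, 0.18, 100], [0.0, 0.0, -2.12, 0.37, 0.82, 0.35, 100], [0.0, 0.0, -3.18, 0.55, 1.22, 0.53, 100], [0.0, 0.0, -4.24, 0.73, 1.63, 0.7, 100], [0.0, 0.0, -5.31, 0.92, 2.04, 0.88, 100]]]
[[[0.0, 0.0, -1.06, -0.06, 0.44, 0.17, 100], [0.0, 0.0, -2.12, -0.12, 0.88, 0.35, 100], [0.0, 0.0, -3.18, -0.18, 1.32, 0.52, 100], [0.0, 0.0, -4.24, -0.24, 1.77, 0.7, 100], [0.01, 0.0, -5.3, -0.3, 2.21, 0.87, 100]]]
[[[0.0, 0.0, -1.06, -0.28, 0.34, 0.18, 100], [0.0, 0.0, -2.12, -0.57, 0.69, 0.35, 100], [0.0, 0.0, -3.18, -0.85, 1.03, 0.53, 100], [0.0, 0.0, -3.18, -0.85, 1.03, 0.53, 100]]]
end [0.5452 0.3206 0.169 ]
t 5.08 dp mm [ -14.9 -409.1  159.3] ang deg 146.37 F [ 0.5  0.3 -0.9] q [-0.14  0.26  0.27  1.74 -0.08  1.15  0.16] w 0.0883
```

Request:
{"op": "carry_out", "data": {
  "rows": [
    [[0.0,0.0,-1.06,0.45,0.02,0.18,100],[0.0,0.0,-2.12,0.89,0.03,0.35,100],[0.0,0.0,-3.18,1.34,0.05,0.53,100],[0.0,0.0,-4.24,1.79,0.07,0.7,100],[0.0,0.0,-5.31,2.23,0.08,0.88,100]]
  ]
}}

```text
clock: 5.5
tcp_pos: [0.5326, 0.0019, 0.2921]
eef_rot: [-0.001, 0.483, 0.876, 0.002]
force: [0.4, 0.8, 0.2]
grip_width: 0.0881
```

Request:
{"op": "carry_out", "data": {
  "rows": [
    [[0.0,0.0,-1.06,0.37,0.25,0.17,100],[0.0,0.0,-2.12,0.74,0.5,0.35,100],[0.0,0.0,-3.18,1.11,0.75,0.52,100],[0.0,0.0,-4.24,1.48,1.0,0.7,100],[0.0,0.0,-5.3,1.85,1.25,0.87,100]]
  ]
}}

```text
clock: 5.92
tcp_pos: [0.5356, 0.091, 0.2577]
eef_rot: [-0.001, 0.225, 0.974, 0.002]
force: [0.2, 0.4, 0.5]
grip_width: 0.0883
```

Request:
{"op": "carry_out", "data": {
  "rows": [
    [[0.0,0.0,-1.06,0.18,0.41,0.18,100],[0.0,0.0,-2.12,0.37,0.82,0.35,100],[0.0,0.0,-3.18,0.55,1.22,0.53,100],[0.0,0.0,-4.24,0.73,1.63,0.7,100],[0.0,0.0,-5.31,0.92,2.04,0.88,100]]
  ]
}}

```text
clock: 6.33
tcp_pos: [0.5388, 0.1805, 0.2229]
eef_rot: [0.0, -0.051, 0.999, 0.002]
force: [-0.1, 0.2, 0.5]
grip_width: 0.0878
```

Request:
{"op": "carry_out", "data": {
  "rows": [
    [[0.0,0.0,-1.06,-0.06,0.44,0.17,100],[0.0,0.0,-2.12,-0.12,0.88,0.35,100],[0.0,0.0,-3.18,-0.18,1.32,0.52,100],[0.0,0.0,-4.24,-0.24,1.77,0.7,100],[0.01,0.0,-5.3,-0.3,2.21,0.87,100]]
  ]
}}

```text
clock: 6.75
tcp_pos: [0.5419, 0.2697, 0.1884]
eef_rot: [0.001, -0.323, 0.946, 0.001]
force: [-0.4, 0.1, 0.6]
grip_width: 0.088
```

Request:
{"op": "carry_out", "data": {
  "rows": [
    [[0.0,0.0,-1.06,-0.28,0.34,0.18,100],[0.0,0.0,-2.12,-0.57,0.69,0.35,100],[0.0,0.0,-3.18,-0.85,1.03,0.53,100],[0.0,0.0,-3.18,-0.85,1.03,0.53,100]]
  ]
}}

```text
clock: 7.08
tcp_pos: [0.5423, 0.326, 0.1664]
eef_rot: [0.0, -0.477, 0.879, 0.002]
force: [-0.4, 0.7, -0.2]
grip_width: 0.0882
```

Run:
```python
from pl import *
from station import read_camera
chk();read_camera("top")
c=read_camera("wrist");chk();cv2.imwrite("pics/w4.png",c["pixels"])
json.dump({k:np.array(c[k]).tolist() for k in("camera_matrix","R","t")},open("w4.json","w"))
```

```text
t 7.08 dp mm [-3.   5.4 -2.5] ang deg 0.66 F [-0.4  0.7 -0.2] q [-0.37  0.61 -0.35  1.63  0.24  0.94  1.77] w 0.0882
t 7.18 dp mm [-1.   1.1 -1.5] ang deg 0.16 F [-0.  -0.4  0.4] q [-0.37  0.61 -0.34  1.63  0.24  0.94  1.76] w 0.0882
```

View pics/w4.png

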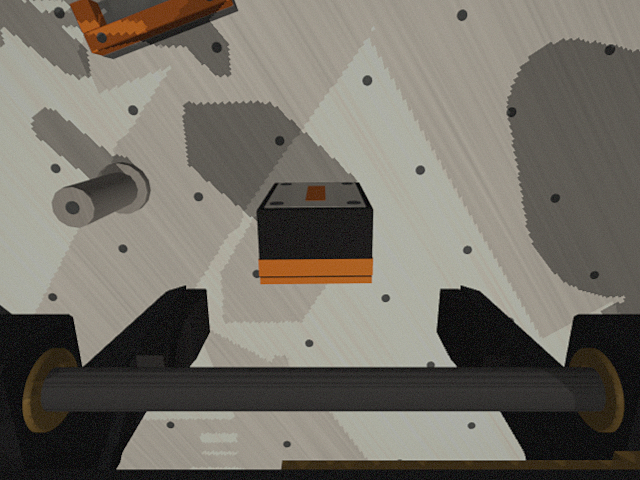

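Run:
```python
from pl import *
import cv2
a=cv2.imread("pics/w4.png")
cv2.imwrite("pics/w4a.png",cv2.resize(a[170:295,245:385],None,fx=5,fy=5,interpolation=cv2.INTER_CUBIC))
```

```text
(no output)
```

View pics/w4a.png

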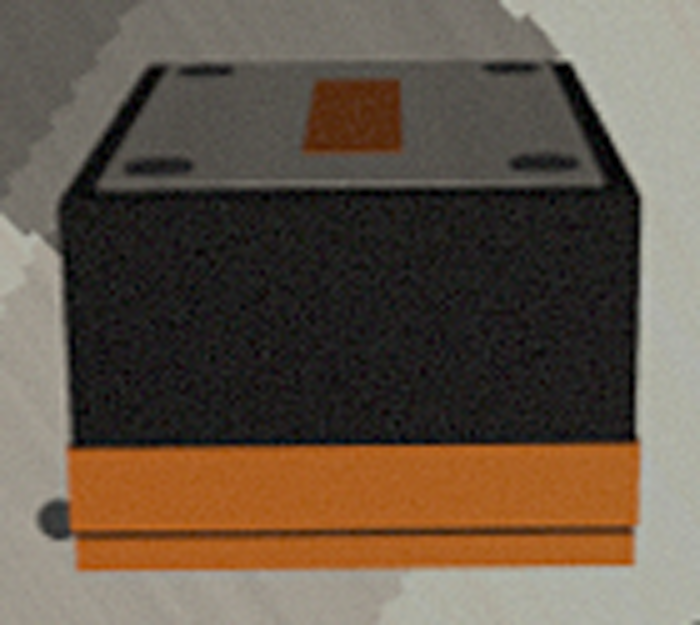

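Run:
```python
from h import *
W=json.load(open("w4.json"))
u=lambda a,b:(245+a/5,170+b/5)
o=[(W,(.022,.032,.09),u(63,198)),(W,(.022,-.032,.09),u(638,194)),(W,(-.022,.032,.09),u(76,570)),(W,(-.022,-.032,.09),u(633,566)),(W,(.022,.032,0),u(150,65)),(W,(.022,-.032,0),u(575,64))]
p,r=fit(o,[.544,.32,-2.16]);print("cell",p.round(4),r.round(1).tolist())
```

```text
cell [ 0.5455  0.3223 -2.151 ] [[-0.8, -0.1], [1.5, 0.2], [0.3, 0.2], [0.1, 0.5], [-0.5, -0.4], [-0.3, -0.5]]
```

```bash
sed -i 's/(.5452,.3208,-2.157,-1)/(.5455,.3217,-2.153,-1)/; s/"orange":(.5425,.107,1.312),"blue":(.590,-.1185,1.761)/"orange":(.5433,.1078,1.314),"blue":(.5909,-.1184,1.762)/' search.py
python3 - <<'E'
from s3 import *
import pl
A,A2,B=chain(1,(.55,.322,2.1),40,1,1,.003,.003)
pl.go([A[1]],100,sp=26,hold=1);pl.go([A[1]],0,hold=4)
E
```

```text
[[[0.0, 0.0, -0.01, -0.01, 0.0, 0.6, 100], [0.0, 0.0, -0.02, -0.01, 0.0, 1.2, 100], [0.0, 0.0, -0.02, -0.02, 0.01, 1.8, 100], [0.0, 0.0, -0.03, -0.02, 0.01, 2.4, 100], [0.0, 0.0, -0.04, -0.03, 0.01, 3.0, 100]]]
[[[0.0, 0.0, 0.0, 0.0, 0.0, 0.0, 100]]]
end [0.5456 0.3218 0.049 ]
[[[0.0, 0.0, 0.0, 0.0, 0.0, 0.0, 0], [0.0, 0.0, 0.0, 0.0, 0.0, 0.0, 0], [0.0, 0.0, 0.0, 0.0, 0.0, 0.0, 0], [0.0, 0.0, 0.0, 0.0, 0.0, 0.0, 0], [0.0, 0.0, 0.0, 0.0, 0.0, 0.0, 0]]]
end [0.5456 0.3218 0.049 ]
```

Request:
{"op": "carry_out", "data": {
  "rows": [
    [[0.0,0.0,-0.01,-0.01,0.0,0.6,100],[0.0,0.0,-0.02,-0.01,0.0,1.2,100],[0.0,0.0,-0.02,-0.02,0.01,1.8,100],[0.0,0.0,-0.03,-0.02,0.01,2.4,100],[0.0,0.0,-0.04,-0.03,0.01,3.0,100]]
  ]
}}

```text
clock: 7.6
tcp_pos: [0.5467, 0.3207, 0.0475]
eef_rot: [0.001, -0.472, 0.881, 0.0]
force: [-0.3, 0.6, 0.4]
grip_width: 0.0882
```

Request:
{"op": "carry_out", "data": {
  "rows": [
    [[0.0,0.0,0.0,0.0,0.0,0.0,100],[0,0,0,0,0,0,100]]
  ]
}}

```text
clock: 7.77
tcp_pos: [0.5459, 0.3207, 0.0476]
eef_rot: [0.0, -0.473, 0.881, 0.001]
force: [0.2, -0.5, 0.5]
grip_width: 0.0884
```

Request:
{"op": "carry_out", "data": {
  "rows": [
    [[0.0,0.0,0.0,0.0,0.0,0.0,0],[0.0,0.0,0.0,0.0,0.0,0.0,0],[0.0,0.0,0.0,0.0,0.0,0.0,0],[0.0,0.0,0.0,0.0,0.0,0.0,0],[0.0,0.0,0.0,0.0,0.0,0.0,0]]
  ]
}}

```text
clock: 8.18
tcp_pos: [0.5472, 0.3224, 0.0492]
eef_rot: [0.002, -0.474, 0.881, 0.001]
force: [-1.8, -1.1, 6.2]
grip_width: 0.0639
```

Run:
```python
from s3 import *
import pl
chk()
A,A2,B=chain(1,(.55,.322,2.1),40,1,1,.003,.003)
d=np.array([0,0,.055])
go([(A[1][0],A[1][1]+d),(A2[1][0],A2[1][1]+d)],0,sp=20,sa=6,hold=2)
```

```text
t 8.18 dp mm [1.6 0.6 0.2] ang deg 0.32 F [-1.8 -1.1  6.2] q [-0.4   0.77 -0.3   1.68  0.3   0.74  1.72] w 0.0639
[[[0.0, 0.0, 0.0, 0.0, 0.0, -0.46, 0], [0.0, 0.0, 0.0, 0.0, 0.0, -0.92, 0], [0.0, 0.0, 0.0, 0.0, 0.0, -1.38, 0], [0.0, 0.0, 0.97, 0.0, 0.0, -1.38, 0], [0.0, 0.0, 1.94, 0.0, -0.01, -1.38, 0]]]
[[[0.0, 0.0, 0.97, -0.01, 0.0, 0.0, 0], [0.0, 0.0, 1.94, -0.01, -0.01, 0.0, 0], [0.0, 0.0, 2.91, -0.02, -0.01, 0.0, 0], [0.0, 0.0, 3.87, -0.02, -0.01, 0.0, 0], [0.0, 0.0, 4.84, -0.03, -0.02, 0.0, 0]]]
[[[0.0, 0.0, 0.97, 0.0, 0.0, 0.0, 0], [0.0, 0.0, 1.94, -0.01, 0.0, 0.0, 0], [0.0, 0.0, 2.91, -0.01, 0.0, 0.0, 0], [0.0, 0.0, 3.88, -0.02, 0.0, 0.0, 0], [-0.01, 0.0, 4.85, -0.02, -0.01, 0.0, 0]]]
[[[0.0, 0.0, 0.97, 0.0, 0.01, 0.0, 0], [0.0, 0.0, 1.94, -0.01, 0.01, 0.0, 0], [0.0, 0.0, 2.91, -0.02, 0.01, 0.0, 0], [0.0, 0.0, 3.88, -0.02, 0.01, 0.0, 0], [0.0, 0.0, 4.85, -0.03, 0.01, 0.0, 0]]]
[[[0.0, 0.0, 0.97, 0.0, 0.0, 0.0, 0], [0.0, 0.0, 1.94, 0.0, 0.01, 0.0, 0], [0.0, 0.0, 2.91, -0.01, 0.01, 0.0, 0], [0.0, 0.0, 2.91, -0.01, 0.01, 0.0, 0], [0.0, 0.0, 2.91, -0.01, 0.01, 0.0, 0]]]
end [0.55   0.3218 0.1042]
```

Request:
{"op": "carry_out", "data": {
  "rows": [
    [[0.0,0.0,0.0,0.0,0.0,-0.46,0],[0.0,0.0,0.0,0.0,0.0,-0.92,0],[0.0,0.0,0.0,0.0,0.0,-1.38,0],[0.0,0.0,0.97,0.0,0.0,-1.38,0],[0.0,0.0,1.94,0.0,-0.01,-1.38,0]]
  ]
}}

```text
clock: 8.6
tcp_pos: [0.5473, 0.3217, 0.1042]
eef_rot: [0.002, -0.38, 0.925, 0.002]
force: [-1.1, 0.2, -3.9]
grip_width: 0.0641
```

Request:
{"op": "carry_out", "data": {
  "rows": [
    [[0.0,0.0,0.97,-0.01,0.0,0.0,0],[0.0,0.0,1.94,-0.01,-0.01,0.0,0],[0.0,0.0,2.91,-0.02,-0.01,0.0,0],[0.0,0.0,3.87,-0.02,-0.01,0.0,0],[0.0,0.0,4.84,-0.03,-0.02,0.0,0]]
  ]
}}

```text
clock: 9.02
tcp_pos: [0.5477, 0.3215, 0.1027]
eef_rot: [0.0, -0.136, 0.991, 0.001]
force: [0.3, 0.5, -3.2]
grip_width: 0.0635
```

Request:
{"op": "carry_out", "data": {
  "rows": [
    [[0.0,0.0,0.97,0.0,0.0,0.0,0],[0.0,0.0,1.94,-0.01,0.0,0.0,0],[0.0,0.0,2.91,-0.01,0.0,0.0,0],[0.0,0.0,3.88,-0.02,0.0,0.0,0],[-0.01,0.0,4.85,-0.02,-0.01,0.0,0]]
  ]
}}

```text
clock: 9.43
tcp_pos: [0.5485, 0.3216, 0.1027]
eef_rot: [-0.0, 0.117, 0.993, 0.002]
force: [0.5, -0.2, -2.6]
grip_width: 0.0637
```

Request:
{"op": "carry_out", "data": {
  "rows": [
    [[0.0,0.0,0.97,0.0,0.01,0.0,0],[0.0,0.0,1.94,-0.01,0.01,0.0,0],[0.0,0.0,2.91,-0.02,0.01,0.0,0],[0.0,0.0,3.88,-0.02,0.01,0.0,0],[0.0,0.0,4.85,-0.03,0.01,0.0,0]]
  ]
}}

```text
clock: 9.85
tcp_pos: [0.5497, 0.3216, 0.1027]
eef_rot: [-0.001, 0.363, 0.932, 0.002]
force: [0.0, -0.1, -3.7]
grip_width: 0.0635
```

Request:
{"op": "carry_out", "data": {
  "rows": [
    [[0.0,0.0,0.97,0.0,0.0,0.0,0],[0.0,0.0,1.94,0.0,0.01,0.0,0],[0.0,0.0,2.91,-0.01,0.01,0.0,0],[0.0,0.0,2.91,-0.01,0.01,0.0,0],[0.0,0.0,2.91,-0.01,0.01,0.0,0]]
  ]
}}

```text
clock: 10.27
tcp_pos: [0.5504, 0.3217, 0.1027]
eef_rot: [-0.001, 0.497, 0.868, 0.002]
force: [0.5, -0.1, -1.9]
grip_width: 0.0636
```

Run:
```python
from s3 import *
chk()
A,A2,B=chain(1,(.55,.322,2.1),40,1,1,.003,.003)
go([(A2[1][0],A2[1][1]+[0,0,.012]),(A2[1][0],A2[1][1]+[0,0,-.0003])],0,sp=14,hold=2)
```

```text
t 10.27 dp mm [ 0.4 -0.1 -1.4] ang deg 0.22 F [ 0.5 -0.1 -1.9] q [-0.73  0.68  0.19  1.68 -0.17  0.8   0.07] w 0.0636
[[[0.0, 0.0, 0.0, 0.0, 0.0, 0.27, 0], [0.0, 0.0, 0.0, 0.0, 0.0, 0.54, 0], [0.0, 0.0, 0.0, 0.0, 0.0, 0.81, 0], [0.0, 0.0, 0.0, 0.0, 0.0, 1.08, 0], [0.0, 0.0, 0.0, 0.0, 0.0, 1.39, 0]]]
[[[0.0, 0.0, 0.0, 0.0, 0.0, 0.0, 0], [0.0, 0.0, 0.0, 0.0, 0.0, 0.0, 0]]]
end [0.55   0.3219 0.0486]
```

Request:
{"op": "carry_out", "data": {
  "rows": [
    [[0.0,0.0,0.0,0.0,0.0,0.3,0],[0.0,0.0,0.0,0.0,0.0,0.6,0],[0.0,0.0,0.0,0.0,0.0,0.9,0],[0.0,0.0,0.0,0.0,0.0,1.1,0],[0.0,0.0,0.0,0.0,0.0,1.24,0]]
  ]
}}

```text
clock: 10.68
tcp_pos: [0.5499, 0.3213, 0.0512]
eef_rot: [-0.001, 0.498, 0.867, 0.001]
force: [-0.2, 0.4, -3.8]
grip_width: 0.0638
```

Request:
{"op": "carry_out", "data": {
  "rows": [
    [[0.0,0.0,0.0,0.0,0.0,0.06,0],[0.0,0.0,0.0,0.0,0.0,0.12,0],[0.0,0.0,0.0,0.0,0.0,0.14,0],[0.0,0.0,0.0,0.0,0.0,0.14,0]]
  ]
}}

```text
clock: 11.02
tcp_pos: [0.5501, 0.3218, 0.0493]
eef_rot: [-0.002, 0.498, 0.867, 0.001]
force: [-7.0, -2.6, 10.8]
grip_width: 0.0637
```

Request:
{"op": "carry_out", "data": {
  "rows": [
    [[0,0,0,0,0,0,50],[0,0,0,0,0,0,100],[0,0,0,0,0,0,100],[0,0,0,0,0,-0.3,100],[0,0,0,0,0,-0.9,100]]
  ]
}}

```text
clock: 11.43
tcp_pos: [0.5496, 0.3211, 0.0826]
eef_rot: [-0.001, 0.498, 0.867, 0.0]
force: [-0.1, -0.0, -0.4]
grip_width: 0.0874
```

Request:
{"op": "carry_out", "data": {
  "rows": [
    [[0,0,0,0,0,-0.8,100],[0,0,0,0,0,-1.6,100],[0,0,0,0,0,-2.4,100],[0,0,0,0,0,-2.4,100]]
  ]
}}

```text
clock: 11.77
tcp_pos: [0.5551, 0.3234, 0.1879]
eef_rot: [0.002, 0.498, 0.867, 0.008]
force: [0.2, 0.1, 0.1]
grip_width: 0.0877
```

Run:
```python
from pl import *
from station import read_camera
R,p=load();save(R,p+np.array([0,0,3.3*.04]));chk()
read_camera("top")
c=read_camera("wrist");cv2.imwrite("pics/w5.png",c["pixels"]);chk()
json.dump({k:np.array(c[k]).tolist() for k in("camera_matrix","R","t")},open("w5.json","w"))
cv2.imwrite("pics/w5a.png",cv2.resize(c["pixels"][150:300,235:405],None,fx=4.5,fy=4.5,interpolation=cv2.INTER_CUBIC))
```

```text
t 11.77 dp mm [5.1 1.6 7.3] ang deg 0.9 F [0.2 0.1 0.1] q [-0.74  0.58  0.21  1.63 -0.15  0.94  0.05] w 0.0877
t 11.87 dp mm [2.1 0.2 1.6] ang deg 0.45 F [ 0.4 -0.1 -0.3] q [-0.74  0.58  0.21  1.63 -0.15  0.93  0.05] w 0.088
```

View pics/w5a.png

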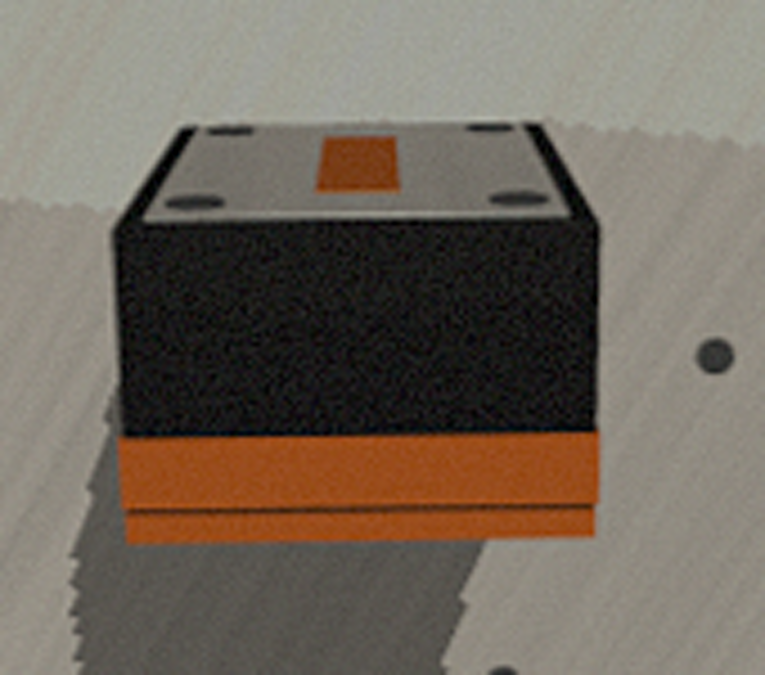

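Cell stands upright at the new yaw. Fit its pose (corners: back-top (115,230),(600,222); front-top (127,543),(594,536); back-bottom (190,127),(540,123) in this crop).

Run:
```python
from s3 import *
W=json.load(open("w5.json"))
u=lambda a,b:(235+a/4.5,150+b/4.5)
o=[(W,(.022,.032,.09),u(115,229)),(W,(.022,-.032,.09),u(600,221)),(W,(-.022,.032,.09),u(127,543)),(W,(-.022,-.032,.09),u(594,536)),(W,(.022,.032,0),u(188,127)),(W,(.022,-.032,0),u(543,123))]
p,r=fit(o,[.55,.32,2.1]);print("cell",p.round(4),r.round(1).tolist())
new=(.55,.322,2.1)
A,A2,B=chain(1,new,40,1,1,.003,.003)
s=meas()[2]
Q,l,m=run(s["joint_positions"],B,sp=.03,sa=6);print(l,m);
import s3
go([B[0]],100,sp=30,hold=2)
```

```text
cell [0.5488 0.3235 2.1065] [[-0.8, -0.4], [0.7, 0.2], [0.2, 0.3], [0.5, 0.6], [-1.9, -0.3], [0.1, -0.3]]
47 0.567051393977331
[[[0.0, -1.04, 0.0, 0.18, 0.0, 0.18, 100], [0.0, -2.08, 0.0, 0.36, 0.0, 0.36, 100], [0.0, -3.13, 0.0, 0.54, 0.0, 0.53, 100], [0.0, -4.17, 0.0, 0.72, 0.0, 0.71, 100], [0.0, -5.21, 0.0, 0.9, 0.0, 0.89, 100]]]
[[[0.0, -1.04, 0.0, 0.24, 0.0, 0.06, 100], [0.0, -2.09, 0.0, 0.49, 0.0, 0.12, 100], [0.0, -3.13, 0.0, 0.74, 0.0, 0.18, 100], [0.0, -3.13, 0.0, 0.74, 0.0, 0.18, 100], [0.0, -3.13, 0.0, 0.74, 0.0, 0.18, 100]]]
end [0.521  0.3716 0.1235]
```

Request:
{"op": "carry_out", "data": {
  "rows": [
    [[0.0,-1.04,0.0,0.18,0.0,0.18,100],[0.0,-2.08,0.0,0.36,0.0,0.36,100],[0.0,-3.13,0.0,0.54,0.0,0.53,100],[0.0,-4.17,0.0,0.72,0.0,0.71,100],[0.0,-5.21,0.0,0.9,0.0,0.89,100]]
  ]
}}

```text
clock: 12.28
tcp_pos: [0.5323, 0.3534, 0.144]
eef_rot: [0.235, 0.48, 0.835, -0.133]
force: [-0.0, 0.8, -0.8]
grip_width: 0.0882
```

Request:
{"op": "carry_out", "data": {
  "rows": [
    [[0.0,-1.04,0.0,0.24,0.0,0.06,100],[0.0,-2.09,0.0,0.49,0.0,0.12,100],[0.0,-3.13,0.0,0.74,0.0,0.18,100],[0.0,-3.13,0.0,0.74,0.0,0.18,100],[0.0,-3.13,0.0,0.74,0.0,0.18,100]]
  ]
}}

```text
clock: 12.7
tcp_pos: [0.5201, 0.3718, 0.1198]
eef_rot: [0.366, 0.45, 0.787, -0.21]
force: [0.6, -0.2, 0.8]
grip_width: 0.0885
```

Run:
```python
from s3 import *
chk()
new=(.5496,.3228,2.1)
A,A2,B=chain(1,new,40,1,1,.003,.003)
RB,pB=B[1]
print("pB",pB,"minz",minz(RB,pB))
go([(RB,pB-.09*RB[:,2]+[0,0,.004]),(RB,pB)],100,sp=26,hold=2)
```

```text
t 12.7 dp mm [-0.9  0.2 -3.7] ang deg 0.22 F [ 0.6 -0.2  0.8] q [-1.38  1.    0.55  1.49  0.35  1.17 -0.64] w 0.0885
pB [0.55543342 0.31282575 0.03578704] minz 0.046011925296789435
[[[0.0, 0.0, 0.0, 0.51, 0.0, 0.4, 100], [0.0, 0.0, 0.0, 0.53, 0.0, 0.98, 100], [0.0, 0.0, 0.0, 0.55, 0.0, 1.56, 100], [0.0, 0.0, 0.0, 0.57, 0.0, 2.14, 100], [0.0, 0.0, 0.0, 0.59, 0.0, 2.71, 100]]]
[[[0.0, 0.0, 0.0, 0.0, 0.0, 0.0, 100], [0.0, 0.0, 0.0, 0.0, 0.0, 0.0, 100]]]
end [0.5552 0.313  0.0357]
```

Request:
{"op": "carry_out", "data": {
  "rows": [
    [[0.0,0.0,0.0,0.51,0.0,0.4,100],[0.0,0.0,0.0,0.53,0.0,0.98,100],[0.0,0.0,0.0,0.55,0.0,1.56,100],[0.0,0.0,0.0,0.57,0.0,2.14,100],[0.0,0.0,0.0,0.59,0.0,2.71,100]]
  ]
}}

```text
clock: 13.12
tcp_pos: [0.5588, 0.3103, 0.0372]
eef_rot: [0.365, 0.455, 0.785, -0.208]
force: [-0.3, -0.3, -0.2]
grip_width: 0.0881
```

Request:
{"op": "carry_out", "data": {
  "rows": [
    [[0.0,0.0,0.0,0.0,0.0,0.0,100],[0.0,0.0,0.0,0.0,0.0,0.0,100]]
  ]
}}

```text
clock: 13.28
tcp_pos: [0.5578, 0.3105, 0.0371]
eef_rot: [0.366, 0.455, 0.785, -0.209]
force: [0.3, 0.8, 0.2]
grip_width: 0.088
```

Run:
```python
from pl import *
chk()
```

```text
t 13.28 dp mm [ 2.6 -2.5  1.3] ang deg 0.47 F [0.3 0.8 0.2] q [-1.3   1.1   0.55  1.55  0.36  0.98 -0.68] w 0.088
```

Request:
{"op": "carry_out", "data": {
  "rows": [
    [[0,0,0,0,0,0,0],[0,0,0,0,0,0,0],[0,0,0,0,0,0,0],[0,0,0,0,0,0,0],[0,0,0,0,0,0,0]]
  ]
}}

```text
clock: 13.7
tcp_pos: [0.5557, 0.3141, 0.0357]
eef_rot: [0.366, 0.452, 0.786, -0.209]
force: [-4.4, 1.8, 6.5]
grip_width: 0.064
```

Run:
```python
from s3 import *
chk()
R,p=load()
new=(.5496,.3228,2.1)
A,A2,B=chain(1,new,40,1,1,.003,.003)
s=meas()[2]
print([ (b[1].round(3)) for b in B])
Rf,pf=B[4]
Q,l,m=run(s["joint_positions"],[(R,p+.13*up),(Rf,pf+.11*up),(Rf,pf)],sp=.03,sa=6);print(l,m)
# minimum body/cell height along the slerp
v=Rn.from_matrix(R.T@Rf).as_rotvec();print("rot deg",np.degrees(np.linalg.norm(v)))
go([(R,p+.13*up),(Rf,pf+.11*up)],0,sp=26,sa=5.5,hold=2)
```

```text
t 13.7 dp mm [ 0.5  1.1 -0. ] ang deg 0.25 F [-4.4  1.8  6.5] q [-1.3   1.11  0.55  1.55  0.36  0.98 -0.68] w 0.064
[array([0.521, 0.372, 0.124]), array([0.555, 0.313, 0.036]), array([0.555, 0.313, 0.156]), array([0.541, 0.099, 0.125]), array([0.541, 0.099, 0.025])]
35 0.556910561781313
rot deg 148.60864954721296
[[[0.0, 0.0, 0.0, -0.5, 0.0, -0.42, 0], [0.0, 0.0, 0.0, -1.0, 0.0, -0.84, 0], [0.0, 0.0, 0.0, -1.49, 0.0, -1.25, 0], [0.0, 0.0, 0.0, -1.99, 0.0, -1.67, 0], [0.0, 0.0, 0.0, -2.49, 0.0, -2.09, 0]]]
[[[-0.07, 0.25, -0.85, -0.08, -0.11, 0.14, 0], [-0.15, 0.5, -1.69, -0.16, -0.21, 0.28, 0], [-0.22, 0.75, -2.54, -0.24, -0.32, 0.42, 0], [-0.3, 1.0, -3.38, -0.33, -0.43, 0.56, 0], [-0.37, 1.24, -4.23, -0.41, -0.54, 0.7, 0]]]
[[[-0.08, 0.25, -0.84, -0.04, -0.14, 0.12, 0], [-0.15, 0.5, -1.69, -0.08, -0.28, 0.25, 0], [-0.22, 0.75, -2.54, -0.13, -0.42, 0.37, 0], [-0.3, 1.0, -3.38, -0.17, -0.56, 0.5, 0], [-0.37, 1.25, -4.23, -0.21, -0.7, 0.63, 0]]]
[[[-0.08, 0.25, -0.84, 0.01, -0.15, 0.11, 0], [-0.15, 0.49, -1.69, 0.01, -0.31, 0.23, 0], [-0.22, 0.74, -2.53, 0.02, -0.46, 0.35, 0], [-0.3, 0.99, -3.38, 0.03, -0.61, 0.47, 0], [-0.37, 1.24, -4.22, 0.03, -0.77, 0.58, 0]]]
[[[-0.08, 0.25, -0.85, 0.06, -0.14, 0.12, 0], [-0.15, 0.5, -1.7, 0.12, -0.28, 0.24, 0], [-0.22, 0.75, -2.54, 0.18, -0.42, 0.35, 0], [-0.3, 1.0, -3.39, 0.24, -0.57, 0.47, 0], [-0.37, 1.24, -4.23, 0.29, -0.71, 0.59, 0]]]
[[[-0.08, 0.25, -0.85, 0.11, -0.11, 0.12, 0], [-0.15, 0.5, -1.69, 0.21, -0.22, 0.24, 0], [-0.22, 0.75, -2.54, 0.31, -0.33, 0.36, 0], [-0.3, 1.0, -3.39, 0.41, -0.45, 0.48, 0], [-0.37, 1.25, -4.23, 0.51, -0.56, 0.6, 0]]]
[[[-0.08, 0.25, -0.85, 0.12, -0.07, 0.14, 0], [-0.15, 0.49, -1.69, 0.24, -0.13, 0.27, 0], [-0.22, 0.74, -2.54, 0.37, -0.2, 0.4, 0], [-0.22, 0.74, -2.54, 0.37, -0.2, 0.4, 0], [-0.22, 0.74, -2.54, 0.37, -0.2, 0.4, 0]]]
end [0.541  0.0989 0.1356]
```

Request:
{"op": "carry_out", "data": {
  "rows": [
    [[0.0,0.0,0.0,-0.5,0.0,-0.42,0],[0.0,0.0,0.0,-1.0,0.0,-0.84,0],[0.0,0.0,0.0,-1.49,0.0,-1.25,0],[0.0,0.0,0.0,-1.99,0.0,-1.67,0],[0.0,0.0,0.0,-2.49,0.0,-2.09,0]]
  ]
}}

```text
clock: 14.12
tcp_pos: [0.5554, 0.3131, 0.1654]
eef_rot: [0.366, 0.452, 0.786, -0.209]
force: [0.5, 0.8, -3.9]
grip_width: 0.0641
```

Request:
{"op": "carry_out", "data": {
  "rows": [
    [[-0.07,0.25,-0.85,-0.08,-0.11,0.14,0],[-0.15,0.5,-1.69,-0.16,-0.21,0.28,0],[-0.22,0.75,-2.54,-0.24,-0.32,0.42,0],[-0.3,1.0,-3.38,-0.33,-0.43,0.56,0],[-0.37,1.24,-4.23,-0.41,-0.54,0.7,0]]
  ]
}}

```text
clock: 14.53
tcp_pos: [0.5528, 0.2743, 0.1589]
eef_rot: [0.267, 0.272, 0.893, -0.239]
force: [-0.6, -0.5, -4.0]
grip_width: 0.0639
```

Request:
{"op": "carry_out", "data": {
  "rows": [
    [[-0.08,0.25,-0.84,-0.04,-0.14,0.12,0],[-0.15,0.5,-1.69,-0.08,-0.28,0.25,0],[-0.22,0.75,-2.54,-0.13,-0.42,0.37,0],[-0.3,1.0,-3.38,-0.17,-0.56,0.5,0],[-0.37,1.25,-4.23,-0.21,-0.7,0.63,0]]
  ]
}}

```text
clock: 14.95
tcp_pos: [0.5504, 0.236, 0.1533]
eef_rot: [0.155, 0.079, 0.951, -0.257]
force: [-0.1, -0.4, -2.9]
grip_width: 0.064
```

Request:
{"op": "carry_out", "data": {
  "rows": [
    [[-0.08,0.25,-0.84,0.01,-0.15,0.11,0],[-0.15,0.49,-1.69,0.01,-0.31,0.23,0],[-0.22,0.74,-2.53,0.02,-0.46,0.35,0],[-0.3,0.99,-3.38,0.03,-0.61,0.47,0],[-0.37,1.24,-4.22,0.03,-0.77,0.58,0]]
  ]
}}

```text
clock: 15.37
tcp_pos: [0.548, 0.1976, 0.1481]
eef_rot: [0.035, -0.117, 0.958, -0.261]
force: [0.3, -0.8, -3.0]
grip_width: 0.0634
```

Request:
{"op": "carry_out", "data": {
  "rows": [
    [[-0.08,0.25,-0.85,0.06,-0.14,0.12,0],[-0.15,0.5,-1.7,0.12,-0.28,0.24,0],[-0.22,0.75,-2.54,0.18,-0.42,0.35,0],[-0.3,1.0,-3.39,0.24,-0.57,0.47,0],[-0.37,1.24,-4.23,0.29,-0.71,0.59,0]]
  ]
}}

```text
clock: 15.78
tcp_pos: [0.5458, 0.1593, 0.1422]
eef_rot: [-0.087, -0.308, 0.914, -0.251]
force: [-0.2, -1.2, -3.2]
grip_width: 0.0636
```

Request:
{"op": "carry_out", "data": {
  "rows": [
    [[-0.08,0.25,-0.85,0.11,-0.11,0.12,0],[-0.15,0.5,-1.69,0.21,-0.22,0.24,0],[-0.22,0.75,-2.54,0.31,-0.33,0.36,0],[-0.3,1.0,-3.39,0.41,-0.45,0.48,0],[-0.37,1.25,-4.23,0.51,-0.56,0.6,0]]
  ]
}}

```text
clock: 16.2
tcp_pos: [0.5431, 0.1211, 0.1369]
eef_rot: [-0.205, -0.483, 0.821, -0.227]
force: [-0.4, -1.0, -2.1]
grip_width: 0.0635
```

Request:
{"op": "carry_out", "data": {
  "rows": [
    [[-0.08,0.25,-0.85,0.12,-0.07,0.14,0],[-0.15,0.49,-1.69,0.24,-0.13,0.27,0],[-0.22,0.74,-2.54,0.37,-0.2,0.4,0],[-0.22,0.74,-2.54,0.37,-0.2,0.4,0],[-0.22,0.74,-2.54,0.37,-0.2,0.4,0]]
  ]
}}

```text
clock: 16.62
tcp_pos: [0.5414, 0.0987, 0.1333]
eef_rot: [-0.269, -0.573, 0.746, -0.208]
force: [-0.3, 0.5, -3.5]
grip_width: 0.0637
```

Run:
```python
from pl import *
from station import read_camera
chk()
for n in("top","scene","wrist"):
    c=read_camera(n);cv2.imwrite(f"pics/o6{n}.png",c["pixels"])
    json.dump({k:np.array(c[k]).tolist() for k in("camera_matrix","R","t")},open(f"o6{n}.json","w"))
chk()
t=cv2.imread("pics/o6top.png");s=cv2.imread("pics/o6scene.png")
cv2.imwrite("pics/o6.png",np.hstack([cv2.resize(t[180:300,190:330],None,fx=2.8,fy=2.8,interpolation=2),cv2.resize(s[180:300,310:450],None,fx=2.8,fy=2.8,interpolation=2)]))
```

```text
t 16.62 dp mm [ 0.5 -0.2 -2.3] ang deg 0.33 F [-0.3  0.5 -3.5] q [-0.5   0.78 -0.05  1.59  0.51  1.35  2.07] w 0.0637
t 16.77 dp mm [ 0.7  0.5 -1.5] ang deg 0.33 F [ 0.5 -0.8 -2.9] q [-0.5   0.78 -0.05  1.59  0.51  1.35  2.07] w 0.0638
```

View pics/o6.png

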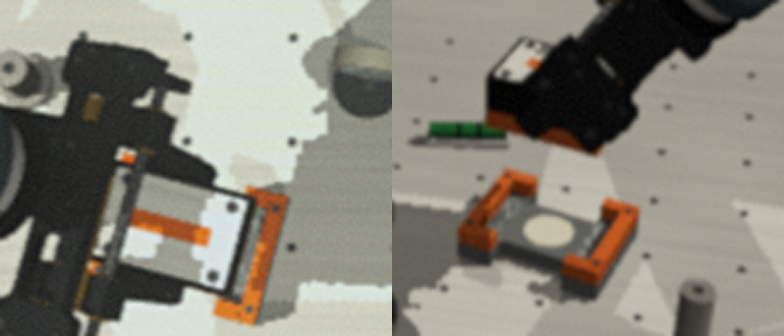

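View pics/o6wrist.png

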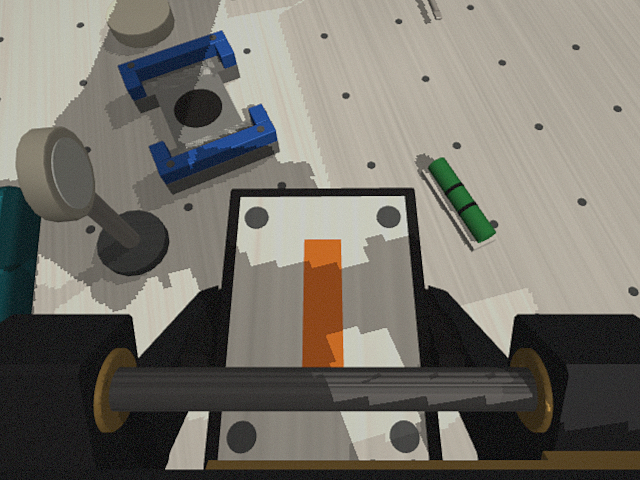

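Run:
```python
import cv2,numpy as np
a=cv2.imread("pics/o6wrist.png")
cv2.imwrite("pics/o6w.png",np.vstack([cv2.resize(a[175:235,215:435],None,fx=3.6,fy=3.6,interpolation=2),cv2.resize(a[415:465,200:440],(792,180),interpolation=2)]))
t=cv2.imread("pics/o6top.png")
cv2.imwrite("pics/o6t.png",cv2.resize(t[215:300,215:300],None,fx=7,fy=7,interpolation=2))
```

```text
(no output)
```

View pics/o6w.png

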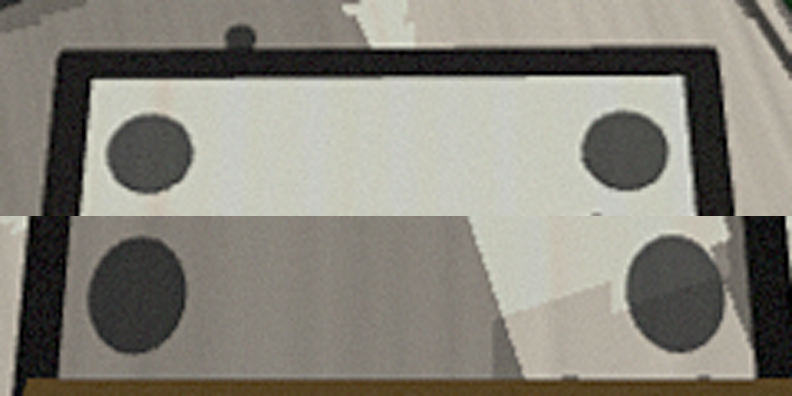

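View pics/o6t.png

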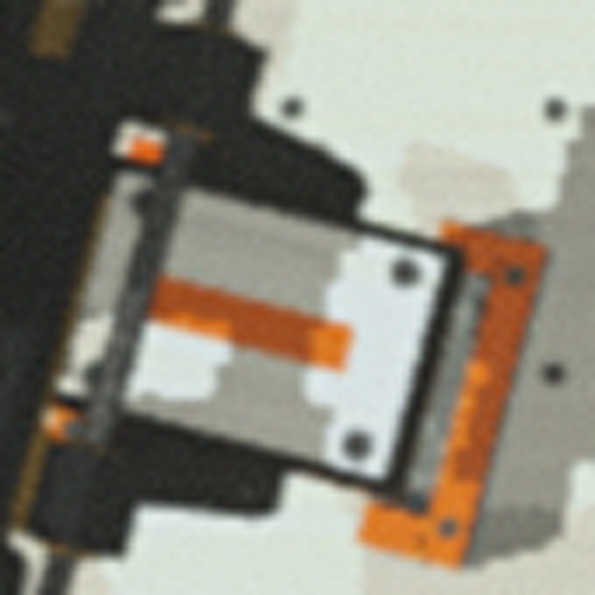

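```bash
cat > inhand.py <<'E'
from s3 import *
def fitcell(W,Rc0,mid0,pts,nscr,solve_yaw=True):
    """pts: list of (local or ('s',i,j)), uv ; params: d(3 cell frame), rot small (3), sy, sz"""
    def f(q):
        Rc=Rc0@Rn.from_rotvec(q[3:6]).as_matrix();m=mid0+Rc0@q[:3]
        L=[]
        for l,_ in pts: L.append([.022*q8s,l[1]*q[6],l[2]*q[7]] if l[0]=='s' else np.array(l)-[0,0,.045])
        return np.concatenate([(proj(W,np.array(L)@Rc.T+m)-np.array([u for _,u in pts])).ravel(),q[3:6]*np.array([30,30,30]),[q[0]*300]])
    q8s=fitcell.face
    s=least_squares(f,[0]*6+[.023,.033]);return s.x,s.fun
E
python3 - <<'E'
from inhand import *
import inhand
inhand.fitcell.face=1
W=json.load(open("o6wrist.json"))
new=(.5496,.3228,2.1)
A,A2,B=chain(1,new,40,1,1,.003,.003)
Rf,pf=B[4];Rcf,mf=cellfinal("orange",1)
Rtc=Rf.T@Rcf; ptc=Rf.T@(mf-pf) # cell in tool
Rm,pm,_=meas()
Rc0=Rm@Rtc;m0=pm+Rm@ptc
pts=[((.022,.032,0),(231.7,188.9)),((.022,-.032,0),(413.9,188.3)),(('s',1,-1),(256.7,217.5)),(('s',-1,-1),(388.6,216.7)),(('s',1,1),(241.5,436.7)),(('s',-1,1),(404.5,436.4))]
print(proj(W,(np.array([(.022,.032,-.045),(.022,-.032,-.045)])@Rc0.T+m0)))
x,fun=fitcell(W,Rc0,m0,pts,0);print("d cell mm",(x[:3]*1e3).round(2),"rot deg",np.degrees(x[3:6]).round(2),x[6:].round(4),fun[:12].round(2))
m1=m0+Rc0@x[:3];print("mid world",m1)
T=json.load(open("o6top.json"))
far=np.array([(.022,-.032,-.045),(.022,.032,-.045)])@Rc0.T+m1
print("top pred",proj(T,far),"obs (281,250.3),(272.9,285.3) in some order")
for nn in ((.5433,.1078,1.314),(.5407,.1061,1.308)):
    print("nest scr pred",proj(T,np.array([(-.0537,-.036,.029),(-.0537,.036,.029)])@rz(nn[2]).T+[nn[0],nn[1],0]),"obs (288.6,254.3),(279,290.3)")
E
```

```text
[[227.46940162 184.27334832]
 [412.78595395 184.16433989]]
d cell mm [-2.48 -1.01  0.2 ] rot deg [0.03 0.44 0.33] [0.0224 0.0337] [-0.02 -0.12 -0.15 -0.24  0.13 -0.07 -0.01  0.25 -0.03  0.01  0.08  0.09]
mid world [0.54302982 0.10870681 0.14316621]
top pred [[270.06145582 285.25642026]
 [280.04636595 249.26566827]] obs (281,250.3),(272.9,285.3) in some order
nest scr pred [[288.52546093 253.60223589]
 [278.65258248 289.53088741]] obs (288.6,254.3),(279,290.3)
nest scr pred [[289.45154479 255.13600253]
 [279.36572475 291.01942391]] obs (288.6,254.3),(279,290.3)
```

```bash
cat > place.py <<'E'
from s3 import *
def place(col,sgn,Rtc,ptc,d,h,nest=None,**k):
    """command so that cell mid sits over nest at mid z=.037+h; d: in-hand offset (cell frame)"""
    Rcf,mf=cellfinal(col,sgn)
    if nest is not None: mf=np.array([nest[0],nest[1],.037])
    Rm,pm,_=meas();R,p=load()
    Rg=Rcf@Rtc.T; # desired tool rotation
    pg=mf+[0,0,h]-Rg@(ptc+Rtc@np.array(d))
    e=pm-p; print("cmd err",(e*1e3).round(1)," rot err deg",np.degrees(Rn.from_matrix(R.T@Rm).as_rotvec()).round(2))
    go([(Rg,pg-e)],0,**k)
def tc_orange():
    A,A2,B=chain(1,(.5496,.3228,2.1),40,1,1,.003,.003)
    Rf,pf=B[4];Rcf,mf=cellfinal("orange",1);return Rf.T@Rcf,Rf.T@(mf-pf)
E
python3 - <<'E'
from place import *
Rtc,ptc=tc_orange()
place("orange",1,Rtc,ptc,[-.001,-.0005,.0001],.022,sp=18,hold=3)
E
```

```text
cmd err [ 0.7  0.5 -1.5]  rot err deg [ 0.01 -0.3   0.13]
[[[0.0, 0.0, 0.0, -0.27, 0.0, 0.33, 0], [0.0, 0.0, 0.0, -0.54, 0.0, 0.66, 0], [0.0, 0.0, 0.0, -0.82, 0.0, 0.99, 0], [0.0, 0.0, 0.0, -1.09, 0.0, 1.32, 0], [0.0, 0.0, 0.0, -1.36, 0.0, 1.65, 0]]]
[[[0.0, 0.0, 0.0, 0.0, 0.0, 0.0, 0], [0.0, 0.0, 0.0, 0.0, 0.0, 0.0, 0], [0.0, 0.0, 0.0, 0.0, 0.0, 0.0, 0]]]
end [0.5408 0.0982 0.0501]
```

Request:
{"op": "carry_out", "data": {
  "rows": [
    [[0.0,0.0,0.0,-0.27,0.0,0.33,0],[0.0,0.0,0.0,-0.54,0.0,0.66,0],[0.0,0.0,0.0,-0.82,0.0,0.99,0],[0.0,0.0,0.0,-1.09,0.0,1.32,0],[0.0,0.0,0.0,-1.36,0.0,1.65,0]]
  ]
}}

```text
clock: 17.18
tcp_pos: [0.5412, 0.0986, 0.0466]
eef_rot: [-0.269, -0.574, 0.745, -0.208]
force: [-0.1, -0.2, -3.2]
grip_width: 0.0638
```

Request:
{"op": "carry_out", "data": {
  "rows": [
    [[0.0,0.0,0.0,0.0,0.0,0.0,0],[0.0,0.0,0.0,0.0,0.0,0.0,0],[0.0,0.0,0.0,0.0,0.0,0.0,0]]
  ]
}}

```text
clock: 17.43
tcp_pos: [0.5418, 0.0985, 0.0488]
eef_rot: [-0.269, -0.574, 0.745, -0.208]
force: [0.5, -0.0, -3.1]
grip_width: 0.0638
```

Run:
```python
from place import *
from station import read_camera
chk()
for n in("top","scene","wrist"):
    c=read_camera(n);cv2.imwrite(f"pics/o7{n}.png",c["pixels"])
    json.dump({k:np.array(c[k]).tolist() for k in("camera_matrix","R","t")},open(f"o7{n}.json","w"))
t=cv2.imread("pics/o7top.png");s=cv2.imread("pics/o7scene.png")
cv2.imwrite("pics/o7.png",np.hstack([cv2.resize(t[220:300,215:305],None,fx=4.4,fy=4.4,interpolation=2),cv2.resize(s[220:300,320:410],None,fx=4.4,fy=4.4,interpolation=2)]))
```

```text
t 17.43 dp mm [ 1.   0.3 -1.2] ang deg 0.25 F [ 0.5 -0.  -3.1] q [-0.51  0.91 -0.04  1.59  0.53  1.24  2.01] w 0.0638
```

View pics/o7.png

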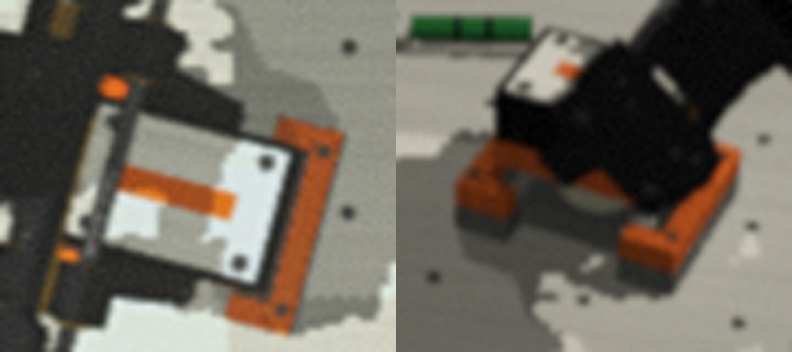

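View pics/o7wrist.png

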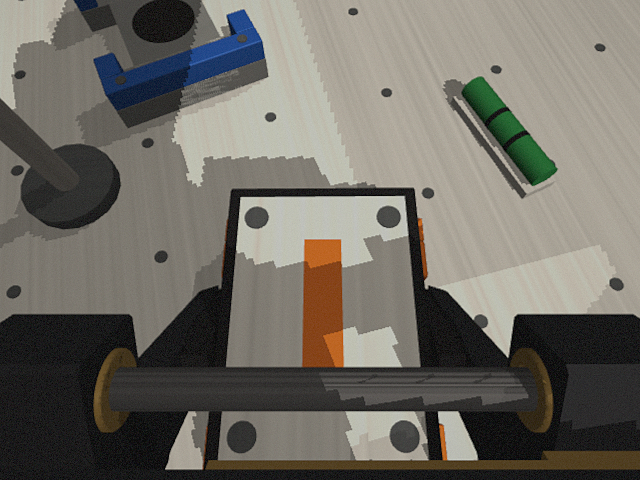

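Run:
```python
from place import *
a=cv2.imread("pics/o7wrist.png")
b=np.hstack([cv2.resize(a[180:290,205:245],None,fx=5,fy=5,interpolation=2),cv2.resize(a[180:290,405:445],None,fx=5,fy=5,interpolation=2)])
cv2.imwrite("pics/o7w.png",b)
W=json.load(open("o7wrist.json"))
for nn in((.5433,.1078,1.314),):
    pts=[(x,y,.029) for y in(.0465,-.0465) for x in(-.0595,-.045,-.03)]
    print(proj(W,np.array(pts)@rz(nn[2]).T+[nn[0],nn[1],0]).round(1))
```

```text
[[421.1 215.1]
 [424.  243.3]
 [427.2 274.2]
 [226.1 215.4]
 [223.3 243.6]
 [220.2 274.5]]
```

View pics/o7w.png

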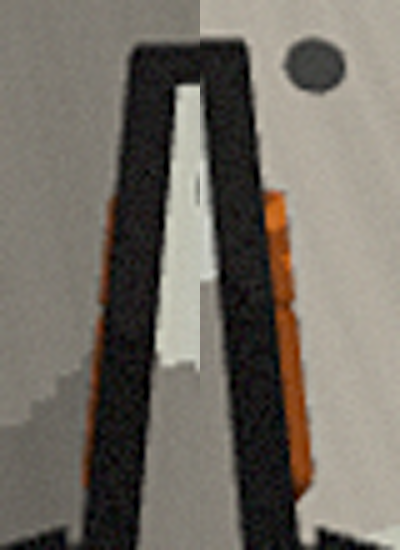

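Run:
```python
from place import *
Rtc,ptc=tc_orange()
place("orange",1,Rtc,ptc,[-.001,-.0005,.0001],.007,sp=4)
```

```text
cmd err [ 1.4  0.4 -0.7]  rot err deg [ 0.03 -0.29  0.11]
[[[0.0, 0.0, 0.0, -0.06, 0.0, 0.08, 0], [0.0, 0.0, 0.0, -0.13, 0.01, 0.15, 0], [0.0, 0.0, 0.0, -0.19, 0.01, 0.23, 0], [0.0, 0.0, 0.0, -0.25, 0.02, 0.31, 0]]]
end [0.5399 0.0981 0.0341]
```

Request:
{"op": "carry_out", "data": {
  "rows": [
    [[0.0,0.0,0.0,-0.06,0.0,0.08,0],[0.0,0.0,0.0,-0.13,0.01,0.15,0],[0.0,0.0,0.0,-0.19,0.01,0.23,0],[0.0,0.0,0.0,-0.25,0.02,0.31,0],[0.0,0.0,0.0,-0.25,0.02,0.31,0]]
  ]
}}

```text
clock: 18.0
tcp_pos: [0.54, 0.098, 0.0316]
eef_rot: [-0.27, -0.574, 0.745, -0.207]
force: [-0.8, 0.0, -3.1]
grip_width: 0.0637
```

Run:
```python
from place import *
chk()
Rtc,ptc=tc_orange()
place("orange",1,Rtc,ptc,[-.001,-.0005,.0001],-.001,sp=2)
```

```text
t 18.0 dp mm [ 0.1 -0.  -2.6] ang deg 0.2 F [-0.8  0.  -3.1] q [-0.51  0.94 -0.04  1.59  0.53  1.21  2.  ] w 0.0637
cmd err [ 0.1 -0.  -2.6]  rot err deg [-0.09 -0.18 -0.  ]
[[[0.0, 0.0, 0.0, -0.03, -0.01, 0.03, 0], [0.0, 0.0, 0.0, -0.06, -0.01, 0.05, 0], [0.0, 0.0, 0.0, -0.09, -0.02, 0.08, 0], [0.0, 0.0, 0.0, -0.12, -0.03, 0.1, 0]]]
end [0.5414 0.0988 0.028 ]
```

Request:
{"op": "carry_out", "data": {
  "rows": [
    [[0.0,0.0,0.0,-0.03,0.0,0.03,0],[0.0,0.0,0.0,-0.06,0.0,0.06,0],[0.0,0.0,0.0,-0.08,0.0,0.09,0],[0.0,0.0,0.0,-0.1,0.0,0.11,0]]
  ]
}}

```text
clock: 18.33
tcp_pos: [0.5408, 0.0985, 0.0266]
eef_rot: [-0.269, -0.574, 0.745, -0.208]
force: [-0.2, 2.9, 3.1]
grip_width: 0.0639
```

Run:
```python
from place import *
R,p=load();Rm,pm,_=meas();chk()
# expected mid
Rtc,ptc=tc_orange();print(pm+Rm@ptc, NEST["orange"], (Rm@Rtc).round(4))
```

```text
t 18.33 dp mm [-0.6 -0.3 -1.4] ang deg 0.23 F [-0.2  2.9  3.1] q [-0.51  0.94 -0.04  1.58  0.53  1.21  1.99] w 0.0639
[0.54312551 0.10735954 0.03820708] (0.5433, 0.1078, 1.314) [[-1.400e-03  9.670e-01  2.547e-01]
 [-3.900e-03 -2.547e-01  9.670e-01]
 [ 1.000e+00  3.000e-04  4.100e-03]]
```

Request:
{"op": "carry_out", "data": {
  "rows": [
    [[0,0,0,-0.01,0,0.01,20],[0,0,0,-0.01,0,0.01,70],[0,0,0,-0.01,0,0.01,90],[0,0,0,-0.01,0,0.01,90],[0,0,0,-0.01,0,0.01,90]]
  ]
}}

```text
clock: 18.75
tcp_pos: [0.541, 0.0984, 0.0261]
eef_rot: [-0.269, -0.574, 0.745, -0.208]
force: [0.7, 0.1, -0.5]
grip_width: 0.0788
```

Run:
```python
from place import *
from station import read_camera
Rm,pm,s=meas();chk();save(Rm,pm)
c=read_camera("wrist");cv2.imwrite("pics/o8.png",c["pixels"])
```

```text
t 18.75 dp mm [-0.4 -0.5 -1.8] ang deg 0.24 F [ 0.7  0.1 -0.5] q [-0.51  0.95 -0.04  1.58  0.53  1.21  1.99] w 0.0788
```

View pics/o8.png

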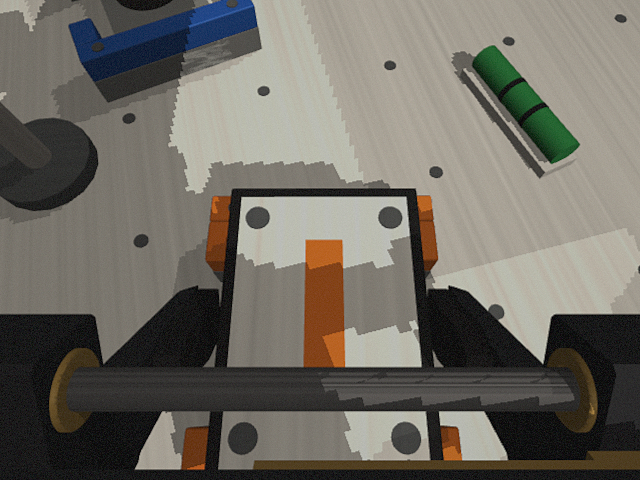

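Request:
{"op": "carry_out", "data": {
  "rows": [
    [[0,0,0,0,0,-0.4,90],[0,0,0,0,0,-1.0,90],[0,0,0,0,0,-1.7,95],[0,0,0,0,0,-2.5,100],[0,0,0,0,0,-3.4,100]]
  ]
}}

```text
clock: 19.22
tcp_pos: [0.5626, 0.1824, 0.1313]
eef_rot: [-0.27, -0.574, 0.745, -0.208]
force: [1.3, -0.2, -0.1]
grip_width: 0.0877
```

Run:
```python
from s3 import *
R,p=load();save(R,p-R[:,2]*.136);chk()
q=meas()[2]["joint_positions"]
R0,p0=load()
x,y,yaw,_=CELL["blue"]
for flip in(0,1):
  for a in(35,40,45):
    for sgn in(1,-1):
      R,p,Rf,pf=setup2("blue",a,flip,sgn,-.003,.003)
      for nm,hov in (("none",[]),("hov",[(tool([0,0,-1],R[:,1]),np.array([x,y+.05,.33]))]),("hov2",[(tool([0,0,-1],[1,0,0]),np.array([.5,.0,.35])),(tool([0,0,-1],R[:,1]),np.array([x,y+.05,.33]))])):
        Q,l,m=run(q,[(R0,p0+.1*up)]+hov+[(R,p-.1*R[:,2]+.02*up),(R,p),(R,p+.13*up),(Rf,pf+.11*up),(Rf,pf)])
        if Q is not None: print(flip,a,sgn,nm,l,round(m,2))
```

```text
t 19.22 dp mm [-0.5 -0.1  0.6] ang deg 0.13 F [ 1.3 -0.2 -0.1] q [-0.58  0.87 -0.07  1.4   0.47  1.47  2.05] w 0.0877
0 35 1 none 42 0.25
0 40 1 none 42 0.26
0 45 1 none 42 0.22
1 35 -1 none 43 0.23
1 35 -1 hov 49 0.18
1 35 -1 hov2 56 0.18
1 40 -1 none 42 0.21
1 40 -1 hov 48 0.17
1 40 -1 hov2 55 0.17
1 45 -1 none 42 0.2
1 45 -1 hov 48 0.18
1 45 -1 hov2 55 0.17
```

Run:
```python
from s3 import *
R0,p0=load();x,y,yaw,_=CELL["blue"]
R,p,Rf,pf=setup2("blue",40,1,-1,-.003,.003)
go([(R0,p0+.1*up),(tool([0,0,-1],R[:,1]),np.array([x,y+.05,.31]))],100,sp=38,sa=6.8,hold=2)
```

```text
[[[0.0, 0.0, 0.0, 0.53, 0.0, -0.64, 100], [0.0, 0.0, 0.0, 1.07, 0.0, -1.28, 100], [0.0, 0.0, 0.0, 1.6, 0.0, -1.92, 100], [-0.38, -0.04, 1.05, 2.02, -0.14, -1.67, 100], [-0.76, -0.08, 2.1, 2.45, -0.28, -1.42, 100]]]
[[[-0.38, -0.05, 1.06, 0.38, -0.25, 0.23, 100], [-0.76, -0.09, 2.11, 0.77, -0.5, 0.46, 100], [-1.14, -0.13, 3.16, 1.15, -0.75, 0.69, 100], [-1.52, -0.17, 4.21, 1.53, -1.0, 0.92, 100], [-1.91, -0.22, 5.26, 1.92, -1.24, 1.16, 100]]]
[[[-0.37, -0.04, 1.06, 0.19, -0.45, 0.15, 100], [-0.76, -0.08, 2.11, 0.38, -0.9, 0.3, 100], [-1.14, -0.13, 3.16, 0.57, -1.35, 0.45, 100], [-1.52, -0.17, 4.21, 0.76, -1.8, 0.6, 100], [-1.9, -0.21, 5.27, 0.95, -2.26, 0.76, 100]]]
[[[-0.38, -0.05, 1.05, -0.08, -0.5, 0.05, 100], [-0.76, -0.09, 2.1, -0.16, -1.0, 0.11, 100], [-1.14, -0.13, 3.15, -0.24, -1.5, 0.16, 100], [-1.52, -0.17, 4.2, -0.32, -2.01, 0.21, 100], [-1.9, -0.21, 5.26, -0.4, -2.51, 0.27, 100]]]
[[[-0.38, -0.05, 1.05, -0.33, -0.39, -0.04, 100], [-0.76, -0.09, 2.1, -0.66, -0.78, -0.07, 100], [-1.14, -0.13, 3.15, -0.99, -1.17, -0.1, 100], [-1.52, -0.17, 4.21, -1.32, -1.56, -0.14, 100], [-1.91, -0.21, 5.26, -1.66, -1.95, -0.17, 100]]]
[[[-0.38, -0.05, 1.05, -0.48, -0.15, -0.08, 100], [-0.76, -0.09, 2.1, -0.97, -0.29, -0.16, 100], [-1.14, -0.13, 3.15, -1.45, -0.44, -0.24, 100], [-1.14, -0.13, 3.15, -1.45, -0.44, -0.24, 100], [-1.14, -0.13, 3.15, -1.45, -0.44, -0.24, 100]]]
end [ 0.5745 -0.3237  0.31  ]
```

Request:
{"op": "carry_out", "data": {
  "rows": [
    [[0.0,0.0,0.0,0.53,0.0,-0.64,100],[0.0,0.0,0.0,1.07,0.0,-1.28,100],[0.0,0.0,0.0,1.6,0.0,-1.92,100],[-0.38,-0.04,1.05,2.02,-0.14,-1.67,100],[-0.76,-0.08,2.1,2.45,-0.28,-1.42,100]]
  ]
}}

```text
clock: 19.63
tcp_pos: [0.5641, 0.1442, 0.2387]
eef_rot: [-0.262, -0.478, 0.813, -0.204]
force: [1.1, -0.9, -1.4]
grip_width: 0.0883
```

Request:
{"op": "carry_out", "data": {
  "rows": [
    [[-0.38,-0.05,1.06,0.38,-0.25,0.23,100],[-0.76,-0.09,2.11,0.77,-0.5,0.46,100],[-1.14,-0.13,3.16,1.15,-0.75,0.69,100],[-1.52,-0.17,4.21,1.53,-1.0,0.92,100],[-1.91,-0.22,5.26,1.92,-1.24,1.16,100]]
  ]
}}

```text
clock: 20.05
tcp_pos: [0.5659, 0.0399, 0.2527]
eef_rot: [-0.235, -0.211, 0.931, -0.181]
force: [-0.1, 0.1, 0.2]
grip_width: 0.0879
```

Request:
{"op": "carry_out", "data": {
  "rows": [
    [[-0.37,-0.04,1.06,0.19,-0.45,0.15,100],[-0.76,-0.08,2.11,0.38,-0.9,0.3,100],[-1.14,-0.13,3.16,0.57,-1.35,0.45,100],[-1.52,-0.17,4.21,0.76,-1.8,0.6,100],[-1.9,-0.21,5.27,0.95,-2.26,0.76,100]]
  ]
}}

```text
clock: 20.47
tcp_pos: [0.5683, -0.0616, 0.2688]
eef_rot: [-0.187, 0.072, 0.969, -0.144]
force: [0.9, 0.1, -0.2]
grip_width: 0.0884
```

Request:
{"op": "carry_out", "data": {
  "rows": [
    [[-0.38,-0.05,1.05,-0.08,-0.5,0.05,100],[-0.76,-0.09,2.1,-0.16,-1.0,0.11,100],[-1.14,-0.13,3.15,-0.24,-1.5,0.16,100],[-1.52,-0.17,4.2,-0.32,-2.01,0.21,100],[-1.9,-0.21,5.26,-0.4,-2.51,0.27,100]]
  ]
}}

```text
clock: 20.88
tcp_pos: [0.5708, -0.1629, 0.2846]
eef_rot: [-0.122, 0.349, 0.924, -0.094]
force: [-0.6, 0.9, -0.7]
grip_width: 0.0883
```

Request:
{"op": "carry_out", "data": {
  "rows": [
    [[-0.38,-0.05,1.05,-0.33,-0.39,-0.04,100],[-0.76,-0.09,2.1,-0.66,-0.78,-0.07,100],[-1.14,-0.13,3.15,-0.99,-1.17,-0.1,100],[-1.52,-0.17,4.21,-1.32,-1.56,-0.14,100],[-1.91,-0.21,5.26,-1.66,-1.95,-0.17,100]]
  ]
}}

```text
clock: 21.3
tcp_pos: [0.5729, -0.2643, 0.3006]
eef_rot: [-0.047, 0.596, 0.801, -0.036]
force: [0.3, 0.3, -0.3]
grip_width: 0.0883
```

Request:
{"op": "carry_out", "data": {
  "rows": [
    [[-0.38,-0.05,1.05,-0.48,-0.15,-0.08,100],[-0.76,-0.09,2.1,-0.97,-0.29,-0.16,100],[-1.14,-0.13,3.15,-1.45,-0.44,-0.24,100],[-1.14,-0.13,3.15,-1.45,-0.44,-0.24,100],[-1.14,-0.13,3.15,-1.45,-0.44,-0.24,100]]
  ]
}}

```text
clock: 21.72
tcp_pos: [0.5734, -0.3246, 0.3102]
eef_rot: [-0.0, 0.719, 0.695, -0.0]
force: [0.2, 0.3, 0.5]
grip_width: 0.0883
```

Run:
```python
from pl import *
from station import read_camera
chk();t=read_camera("top");cv2.imwrite("pics/b1top.png",t["pixels"])
c=read_camera("wrist");cv2.imwrite("pics/b1.png",c["pixels"]);chk()
json.dump({k:np.array(c[k]).tolist() for k in("camera_matrix","R","t")},open("b1.json","w"))
```

```text
t 21.72 dp mm [-1.  -0.8  0.1] ang deg 0.06 F [0.2 0.3 0.5] q [ 0.07  0.54  0.58  1.46 -0.3   1.23  0.65] w 0.0883
t 21.82 dp mm [ 0.5  1.9 -0.6] ang deg 0.25 F [0.6 0.6 0.3] q [ 0.07  0.54  0.58  1.46 -0.3   1.23  0.65] w 0.0883
```

View pics/b1.png

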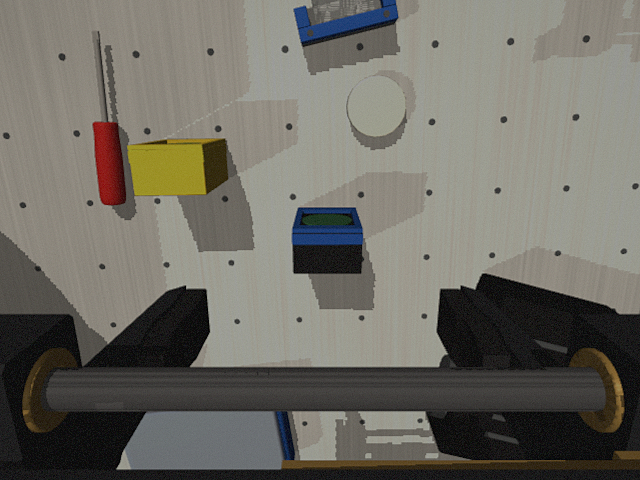

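View pics/b1top.png

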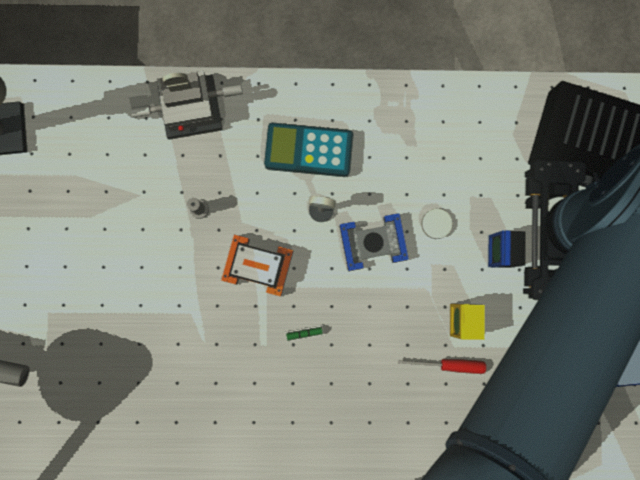

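Run:
```python
import cv2
a=cv2.imread("pics/b1.png")
cv2.imwrite("pics/b1a.png",cv2.resize(a[200:280,280:375],None,fx=7,fy=7,interpolation=2))
```

```text
(no output)
```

View pics/b1a.png

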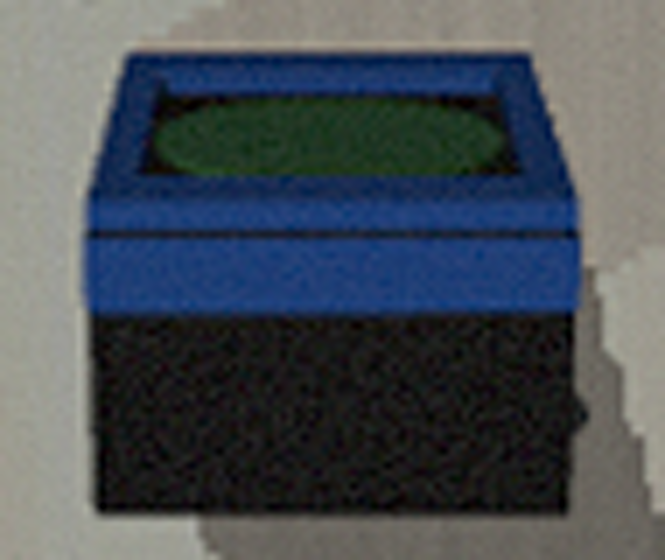

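Run:
```python
from s3 import *
W=json.load(open("b1.json"))
u=lambda a,b:(280+a/7,200+b/7)
o=[(W,(-.022,-.032,.09),u(88,200)),(W,(-.022,.032,.09),u(577,200)),(W,(.022,-.032,.09),u(98,513)),(W,(.022,.032,.09),u(567,513)),(W,(-.022,-.032,0),u(130,53)),(W,(-.022,.032,0),u(530,53))]
p,r=fit(o,[.5745,-.3737,-1.605]);print("cell",p.round(4),r.round(1).tolist())
```

```text
cell [ 0.5761 -0.3721 -1.6024] [[-0.2, -0.1], [0.6, -0.0], [-0.7, 0.5], [0.7, 0.6], [-0.4, -0.5], [-0.0, -0.5]]
```

Run:
```python
from s3 import *
W=json.load(open("b1.json"))
# yellow top face corners in wrist: nearer robot? guess corners at z=.09
for uv in [(128,148),(204,193),(228,138),(228,170),(133,194),(212,140)]: print(uv,onplane(W,uv,.09).round(3),onplane(W,uv,0).round(3))
from station import read_camera
T=read_camera("top")
for uv in [(450,338),(485,338),(485,304),(460,304),(450,306)]: print("T",uv,onplane(T,uv,.09).round(3),onplane(T,uv,0).round(3))
a=cv2.imread("pics/b1.png");t=cv2.imread("pics/b1top.png")
cv2.imwrite("pics/yel.png",np.hstack([cv2.resize(a[120:210,110:240],(520,360)),cv2.resize(t[295:345,440:495],(396,360))])[:, :800])
```

```text
(128, 148) [ 0.407 -0.273  0.09 ] [ 0.366 -0.279  0.   ]
(204, 193) [ 0.468 -0.314  0.09 ] [ 0.442 -0.33   0.   ]
(228, 138) [ 0.494 -0.267  0.09 ] [ 0.474 -0.272  0.   ]
(228, 170) [ 0.492 -0.295  0.09 ] [ 0.471 -0.306  0.   ]
(133, 194) [ 0.405 -0.313  0.09 ] [ 0.363 -0.329  0.   ]
(212, 140) [ 0.48  -0.269  0.09 ] [ 0.457 -0.273  0.   ]
T (450, 338) [ 0.408 -0.252  0.09 ] [ 0.402 -0.273  0.   ]
T (485, 338) [ 0.408 -0.317  0.09 ] [ 0.402 -0.342  0.   ]
T (485, 304) [ 0.47  -0.318  0.09 ] [ 0.469 -0.344  0.   ]
T (460, 304) [ 0.47  -0.271  0.09 ] [ 0.469 -0.294  0.   ]
T (450, 306) [ 0.466 -0.253  0.09 ] [ 0.465 -0.274  0.   ]
```

View pics/yel.png

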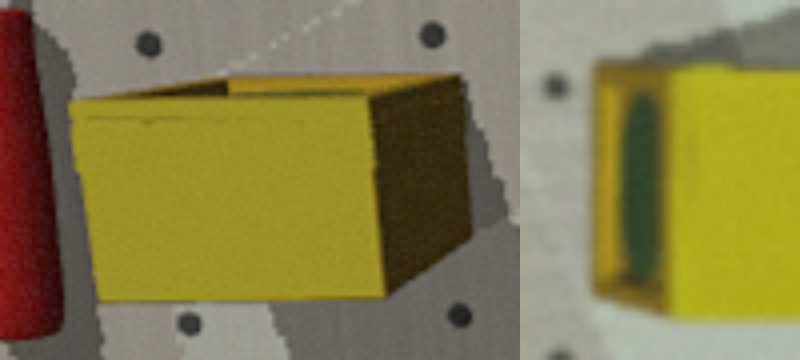

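```bash
sed -i 's/(.5745,-.3737,-1.605,1)/(.5758,-.3724,-1.603,1)/' search.py
python3 - <<'E'
from s3 import *
R,p,Rf,pf=setup2("blue",40,1,-1,-.003,.003)
q=meas()[2]["joint_positions"]
Q,l,m=run(q,[(R,p-.1*R[:,2]+.02*up),(R,p),(R,p+.13*up),(Rf,pf+.11*up),(Rf,pf)],sp=.03,sa=6);print(l,m,p,Q[-1].round(2))
go([(R,p-.1*R[:,2]+.02*up),(R,p-.09*R[:,2]+.003*up)],100,sp=24,sa=5.5,hold=2)
E
```

```text
39 0.17273668839599354 [ 0.57542796 -0.38394885  0.03578704] [ 0.37  0.99  0.05  1.47 -0.65  1.21  1.  ]
[[[0.0, -0.83, 0.0, 0.04, 0.01, 0.47, 100], [0.0, -1.67, 0.0, 0.08, 0.01, 0.95, 100], [0.0, -2.5, 0.0, 0.12, 0.02, 1.42, 100], [0.0, -3.33, -0.01, 0.16, 0.03, 1.9, 100], [0.0, -4.17, -0.01, 0.2, 0.04, 2.37, 100]]]
[[[0.0, -0.83, 0.0, 0.24, 0.0, 0.42, 100], [0.0, -1.67, 0.0, 0.48, 0.01, 0.83, 100], [0.0, -2.5, 0.0, 0.72, 0.02, 1.24, 100], [-0.01, -3.33, 0.0, 0.96, 0.03, 1.65, 100], [-0.01, -4.17, 0.0, 1.2, 0.03, 2.07, 100]]]
[[[0.0, 0.0, 0.0, 0.16, 0.0, 0.26, 100], [0.0, 0.0, 0.0, 0.32, 0.0, 0.52, 100], [0.0, 0.0, 0.0, 0.32, 0.0, 0.52, 100], [0.0, 0.0, 0.0, 0.32, 0.0, 0.52, 100]]]
end [ 0.5775 -0.315   0.0968]
```

Request:
{"op": "carry_out", "data": {
  "rows": [
    [[0.0,-0.83,0.0,0.04,0.01,0.47,100],[0.0,-1.67,0.0,0.08,0.01,0.95,100],[0.0,-2.5,0.0,0.12,0.02,1.42,100],[0.0,-3.33,-0.01,0.16,0.03,1.9,100],[0.0,-4.17,-0.01,0.2,0.04,2.37,100]]
  ]
}}

```text
clock: 22.28
tcp_pos: [0.5774, -0.3136, 0.2147]
eef_rot: [0.152, 0.7, 0.68, -0.156]
force: [0.7, 0.1, -0.5]
grip_width: 0.0883
```

Request:
{"op": "carry_out", "data": {
  "rows": [
    [[0.0,-0.83,0.0,0.24,0.0,0.42,100],[0.0,-1.67,0.0,0.48,0.01,0.83,100],[0.0,-2.5,0.0,0.72,0.02,1.24,100],[-0.01,-3.33,0.0,0.96,0.03,1.65,100],[-0.01,-4.17,0.0,1.2,0.03,2.07,100]]
  ]
}}

```text
clock: 22.7
tcp_pos: [0.5793, -0.3046, 0.1187]
eef_rot: [0.296, 0.649, 0.632, -0.303]
force: [0.9, 1.3, -0.6]
grip_width: 0.0883
```

Request:
{"op": "carry_out", "data": {
  "rows": [
    [[0.0,0.0,0.0,0.16,0.0,0.26,100],[0.0,0.0,0.0,0.32,0.0,0.52,100],[0.0,0.0,0.0,0.32,0.0,0.52,100],[0.0,0.0,0.0,0.32,0.0,0.52,100]]
  ]
}}

```text
clock: 23.03
tcp_pos: [0.5772, -0.3167, 0.0985]
eef_rot: [0.294, 0.653, 0.629, -0.303]
force: [-1.0, -1.3, -0.3]
grip_width: 0.0881
```

Run:
```python
from s3 import *
from station import read_camera
chk();c=read_camera("wrist");cv2.imwrite("pics/b2.png",c["pixels"]);t=read_camera("top");cv2.imwrite("pics/b2t.png",t["pixels"][200:380,380:620])
R,p,Rf,pf=setup2("blue",40,1,-1,-.003,.003)
go([(R,p)],100,sp=22,hold=2)
```

```text
t 23.03 dp mm [-0.4 -1.7  1.8] ang deg 0.24 F [-1.  -1.3 -0.3] q [-0.6   1.11  0.95  1.85  0.11  0.49 -0.15] w 0.0881
[[[0.0, 0.0, 0.0, 0.01, 0.0, 0.46, 100], [0.0, 0.0, 0.0, 0.02, 0.0, 0.92, 100], [0.0, 0.0, 0.0, 0.04, 0.0, 1.38, 100], [0.0, 0.0, 0.0, 0.05, 0.0, 1.84, 100], [0.0, 0.0, 0.0, 0.06, 0.0, 2.3, 100]]]
[[[0.0, 0.0, 0.0, 0.0, 0.0, 0.0, 100], [0.0, 0.0, 0.0, 0.0, 0.0, 0.0, 100]]]
end [ 0.5754 -0.3839  0.0358]
```

View pics/b2.png

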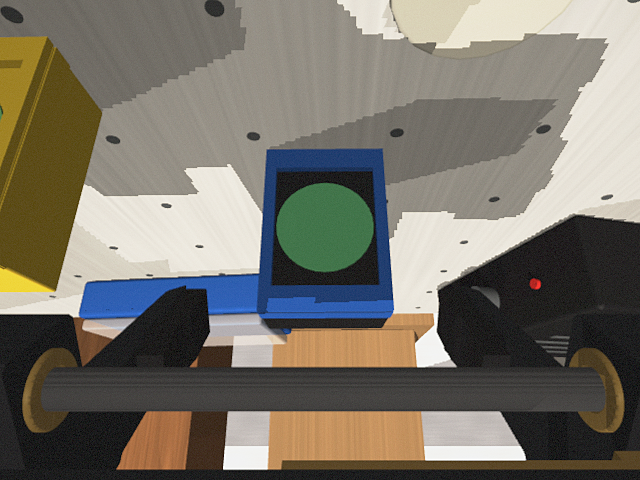

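View pics/b2t.png

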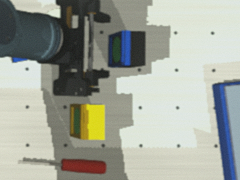

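Request:
{"op": "carry_out", "data": {
  "rows": [
    [[0.0,0.0,0.0,0.01,0.0,0.46,100],[0.0,0.0,0.0,0.02,0.0,0.92,100],[0.0,0.0,0.0,0.04,0.0,1.38,100],[0.0,0.0,0.0,0.05,0.0,1.84,100],[0.0,0.0,0.0,0.06,0.0,2.3,100]]
  ]
}}

```text
clock: 23.55
tcp_pos: [0.5762, -0.3851, 0.0374]
eef_rot: [0.295, 0.652, 0.629, -0.302]
force: [0.2, -0.0, -0.2]
grip_width: 0.0879
```

Request:
{"op": "carry_out", "data": {
  "rows": [
    [[0,0,0,0,0,0,100],[0,0,0,0,0,0,100],[0,0,0,0,0,0,100]]
  ]
}}

```text
clock: 23.8
tcp_pos: [0.5762, -0.3836, 0.0373]
eef_rot: [0.295, 0.652, 0.63, -0.302]
force: [0.0, 1.3, 0.3]
grip_width: 0.088
```

Request:
{"op": "carry_out", "data": {
  "rows": [
    [[0,0,0,0,0,0,0],[0,0,0,0,0,0,0],[0,0,0,0,0,0,0],[0,0,0,0,0,0,0],[0,0,0,0,0,0,0]]
  ]
}}

```text
clock: 24.22
tcp_pos: [0.5758, -0.3832, 0.036]
eef_rot: [0.294, 0.651, 0.631, -0.303]
force: [-0.5, 3.5, 3.5]
grip_width: 0.0639
```

Run:
```python
from s3 import *
chk()
_,_,Rf,pf=setup2("blue",40,1,-1,-.003,.003)
R,p=load()
q=meas()[2]["joint_positions"]
Q,l,m=run(q,[(R,p+.13*up),(Rf,pf+.11*up),(Rf,pf)],sp=.03,sa=6);print(l,m)
go([(R,p+.13*up),(Rf,pf+.11*up)],0,sp=26,sa=5.5,hold=2)
```

```text
t 24.22 dp mm [0.4 0.7 0.2] ang deg 0.05 F [-0.5  3.5  3.5] q [-0.46  1.23  0.91  1.8   0.1   0.36 -0.15] w 0.0639
26 0.19400037811939058
[[[0.0, 0.0, 0.0, -0.5, 0.0, -0.42, 0], [0.0, 0.0, 0.0, -1.0, 0.0, -0.84, 0], [0.0, 0.0, 0.0, -1.49, 0.0, -1.25, 0], [0.0, 0.0, 0.0, -1.99, 0.0, -1.67, 0], [0.0, 0.0, 0.0, -2.49, 0.0, -2.09, 0]]]
[[[-0.01, 0.88, -0.14, 0.29, 0.01, -0.28, 0], [-0.02, 1.76, -0.28, 0.59, 0.02, -0.56, 0], [-0.04, 2.64, -0.42, 0.88, 0.02, -0.84, 0], [-0.05, 3.51, -0.56, 1.18, 0.03, -1.12, 0], [-0.06, 4.39, -0.69, 1.47, 0.04, -1.4, 0]]]
[[[-0.01, 0.88, -0.14, 0.39, 0.03, -0.13, 0], [-0.02, 1.76, -0.28, 0.77, 0.07, -0.25, 0], [-0.03, 2.64, -0.42, 1.16, 0.1, -0.37, 0], [-0.04, 3.52, -0.56, 1.55, 0.13, -0.49, 0], [-0.06, 4.4, -0.7, 1.93, 0.17, -0.61, 0]]]
[[[-0.01, 0.87, -0.14, 0.4, 0.06, 0.06, 0], [-0.02, 1.75, -0.27, 0.8, 0.12, 0.13, 0], [-0.03, 2.63, -0.41, 1.2, 0.19, 0.19, 0], [-0.04, 3.51, -0.55, 1.59, 0.25, 0.25, 0], [-0.06, 4.39, -0.69, 1.99, 0.31, 0.31, 0]]]
[[[-0.01, 0.88, -0.14, 0.32, 0.09, 0.23, 0], [-0.02, 1.76, -0.28, 0.64, 0.18, 0.47, 0], [-0.02, 1.76, -0.28, 0.64, 0.18, 0.47, 0], [-0.02, 1.76, -0.28, 0.64, 0.18, 0.47, 0]]]
end [ 0.5892 -0.1094  0.1352]
```

Request:
{"op": "carry_out", "data": {
  "rows": [
    [[0.0,0.0,0.0,-0.5,0.0,-0.42,0],[0.0,0.0,0.0,-1.0,0.0,-0.84,0],[0.0,0.0,0.0,-1.49,0.0,-1.25,0],[0.0,0.0,0.0,-1.99,0.0,-1.67,0],[0.0,0.0,0.0,-2.49,0.0,-2.09,0]]
  ]
}}

```text
clock: 24.63
tcp_pos: [0.5746, -0.3832, 0.166]
eef_rot: [0.293, 0.651, 0.631, -0.304]
force: [-0.3, 1.0, -3.1]
grip_width: 0.0637
```

Request:
{"op": "carry_out", "data": {
  "rows": [
    [[-0.01,0.88,-0.14,0.29,0.01,-0.28,0],[-0.02,1.76,-0.28,0.59,0.02,-0.56,0],[-0.04,2.64,-0.42,0.88,0.02,-0.84,0],[-0.05,3.51,-0.56,1.18,0.03,-1.12,0],[-0.06,4.39,-0.69,1.47,0.04,-1.4,0]]
  ]
}}

```text
clock: 25.05
tcp_pos: [0.5791, -0.3014, 0.1569]
eef_rot: [0.132, 0.679, 0.705, -0.154]
force: [-1.0, -1.1, -4.3]
grip_width: 0.0634
```

Request:
{"op": "carry_out", "data": {
  "rows": [
    [[-0.01,0.88,-0.14,0.39,0.03,-0.13,0],[-0.02,1.76,-0.28,0.77,0.07,-0.25,0],[-0.03,2.64,-0.42,1.16,0.1,-0.37,0],[-0.04,3.52,-0.56,1.55,0.13,-0.49,0],[-0.06,4.4,-0.7,1.93,0.17,-0.61,0]]
  ]
}}

```text
clock: 25.47
tcp_pos: [0.583, -0.2216, 0.148]
eef_rot: [-0.036, 0.67, 0.741, 0.003]
force: [-1.0, 0.2, -3.4]
grip_width: 0.0636
```

Request:
{"op": "carry_out", "data": {
  "rows": [
    [[-0.01,0.87,-0.14,0.4,0.06,0.06,0],[-0.02,1.75,-0.27,0.8,0.12,0.13,0],[-0.03,2.63,-0.41,1.2,0.19,0.19,0],[-0.04,3.51,-0.55,1.59,0.25,0.25,0],[-0.06,4.39,-0.69,1.99,0.31,0.31,0]]
  ]
}}

```text
clock: 25.88
tcp_pos: [0.5869, -0.1416, 0.1388]
eef_rot: [-0.201, 0.625, 0.737, 0.158]
force: [0.3, -0.1, -3.0]
grip_width: 0.064
```

Request:
{"op": "carry_out", "data": {
  "rows": [
    [[-0.01,0.88,-0.14,0.32,0.09,0.23,0],[-0.02,1.76,-0.28,0.64,0.18,0.47,0],[-0.02,1.76,-0.28,0.64,0.18,0.47,0],[-0.02,1.76,-0.28,0.64,0.18,0.47,0]]
  ]
}}

```text
clock: 26.22
tcp_pos: [0.588, -0.1102, 0.1333]
eef_rot: [-0.264, 0.599, 0.724, 0.216]
force: [0.5, -0.7, -3.0]
grip_width: 0.0636
```

```bash
cat >> place.py <<'E'
def tc_blue():
    R,p,Rf,pf=setup2("blue",40,1,-1,-.003,.003);Rcf,mf=cellfinal("blue",-1);return Rf.T@Rcf,Rf.T@(mf-pf)
E
python3 - <<'E'
from place import *
from station import read_camera
chk()
for n in("wrist","top"):
    c=read_camera(n);cv2.imwrite(f"pics/b6{n}.png",c["pixels"])
    json.dump({k:np.array(c[k]).tolist() for k in("camera_matrix","R","t")},open(f"b6{n}.json","w"))
chk()
Rtc,ptc=tc_blue();Rm,pm,_=meas()
W=json.load(open("b6wrist.json"))
print(proj(W,(np.array([(-.022,.032,-.045),(-.022,-.032,-.045)])@(Rm@Rtc).T+pm+Rm@ptc)).round(1))
nn=NEST["blue"];print(proj(W,np.array([(0,0,.015),(.0537,.036,.029),(.0537,-.036,.029)])@rz(nn[2]).T+[nn[0],nn[1],0]).round(1))
E
```

```text
t 26.22 dp mm [-1.2 -0.8 -2. ] ang deg 0.23 F [ 0.5 -0.7 -3. ] q [ 0.36  0.84  0.07  1.48 -0.62  1.33  0.92] w 0.0636
t 26.32 dp mm [-0.1 -0.5 -0.1] ang deg 0.19 F [-0.3 -0.4 -2.3] q [ 0.36  0.83  0.07  1.48 -0.62  1.33  0.92] w 0.0638
[[421.2 184.6]
 [233.3 185.2]]
[[326.4 369.4]
 [271.2 281.6]
 [381.2 281.4]]
```

View pics/b6wrist.png

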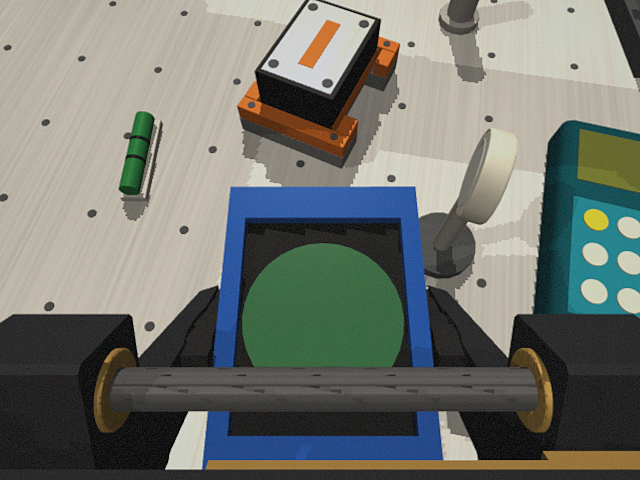

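View pics/b6top.png

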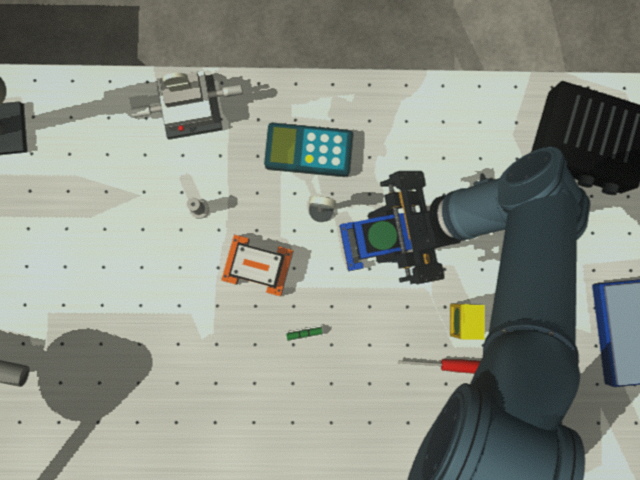

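Run:
```python
from place import *
Rtc,ptc=tc_blue()
place("blue",-1,Rtc,ptc,[0,0,0],.022,sp=18,hold=3)
```

```text
cmd err [-0.1 -0.5 -0.1]  rot err deg [ 0.02 -0.18  0.04]
[[[0.0, 0.0, 0.0, -0.28, 0.0, 0.34, 0], [0.0, 0.0, 0.0, -0.56, 0.0, 0.67, 0], [0.0, 0.0, 0.0, -0.84, 0.0, 1.01, 0], [0.0, 0.0, 0.0, -1.12, 0.0, 1.35, 0], [0.0, 0.0, 0.0, -1.4, 0.0, 1.69, 0]]]
[[[0.0, 0.0, 0.0, 0.0, 0.0, 0.0, 0], [0.0, 0.0, 0.0, 0.0, 0.0, 0.0, 0], [0.0, 0.0, 0.0, 0.0, 0.0, 0.0, 0]]]
end [ 0.5891 -0.1088  0.0475]
```

Request:
{"op": "carry_out", "data": {
  "rows": [
    [[0.0,0.0,0.0,-0.28,0.0,0.34,0],[0.0,0.0,0.0,-0.56,0.0,0.67,0],[0.0,0.0,0.0,-0.84,0.0,1.01,0],[0.0,0.0,0.0,-1.12,0.0,1.35,0],[0.0,0.0,0.0,-1.4,0.0,1.69,0]]
  ]
}}

```text
clock: 26.73
tcp_pos: [0.5883, -0.1084, 0.0449]
eef_rot: [-0.264, 0.598, 0.725, 0.217]
force: [0.4, -0.0, -2.6]
grip_width: 0.0637
```

Request:
{"op": "carry_out", "data": {
  "rows": [
    [[0.0,0.0,0.0,0.0,0.0,0.0,0],[0.0,0.0,0.0,0.0,0.0,0.0,0],[0.0,0.0,0.0,0.0,0.0,0.0,0]]
  ]
}}

```text
clock: 26.98
tcp_pos: [0.5892, -0.1086, 0.0475]
eef_rot: [-0.264, 0.598, 0.725, 0.218]
force: [0.1, 0.2, -3.0]
grip_width: 0.0637
```

Run:
```python
from place import *
from station import read_camera
chk()
c=read_camera("wrist");a=c["pixels"];cv2.imwrite("pics/b7.png",a)
W={k:np.array(c[k]).tolist() for k in("camera_matrix","R","t")};json.dump(W,open("b7.json","w"))
b=np.hstack([cv2.resize(a[180:290,200:250],None,fx=5,fy=5,interpolation=2),cv2.resize(a[180:290,400:450],None,fx=5,fy=5,interpolation=2)])
cv2.imwrite("pics/b7w.png",b)
nn=NEST["blue"]
pts=[(x,y,.029) for y in(.0465,-.0465) for x in(.0595,.045,.03)]
print(proj(W,np.array(pts)@rz(nn[2]).T+[nn[0],nn[1],0]).round(1))
Rtc,ptc=tc_blue();Rm,pm,_=meas();m=pm+Rm@ptc;print("mid",m,"nest",nn)
print(proj(W,(np.array([(-.022,.032,-.045),(-.022,-.032,-.045)])@(Rm@Rtc).T+m)).round(1))
```

```text
t 26.98 dp mm [0.  0.2 0.1] ang deg 0.02 F [ 0.1  0.2 -3. ] q [ 0.37  0.96  0.05  1.48 -0.64  1.23  0.99] w 0.0637
[[225.1 218.1]
 [222.1 246.6]
 [218.9 278. ]
 [422.3 218.1]
 [425.4 246.6]
 [428.7 278. ]]
mid [ 0.59127319 -0.11782498  0.05957122] nest (0.5909, -0.1184, 1.762)
[[418.5 187.6]
 [232.  187.7]]
```

View pics/b7w.png

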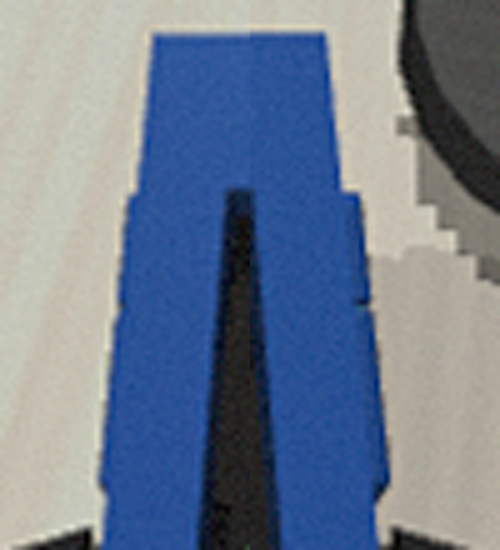

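View pics/b7.png

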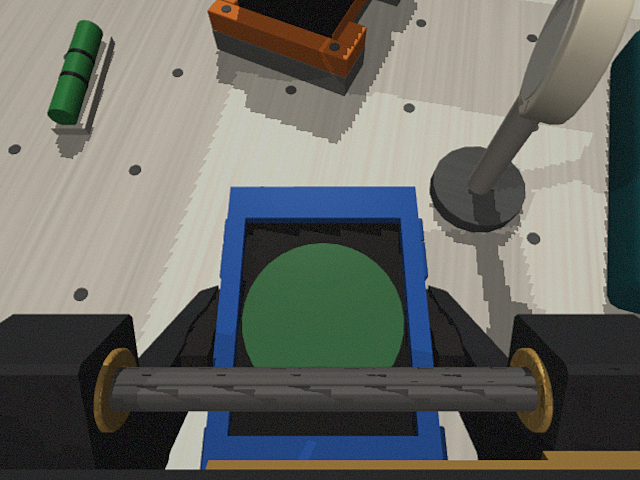

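Run:
```python
from place import *
Rtc,ptc=tc_blue()
place("blue",-1,Rtc,ptc,[0,0,0],.006,nest=(.5911,-.1182),sp=4,hold=1)
```

```text
cmd err [0.4 0.  0.5]  rot err deg [-0.03 -0.05 -0.03]
[[[0.0, 0.0, 0.0, -0.05, 0.0, 0.06, 0], [0.0, 0.0, 0.0, -0.11, 0.0, 0.12, 0], [0.0, 0.0, 0.0, -0.16, 0.0, 0.19, 0], [0.0, 0.0, 0.0, -0.22, -0.01, 0.25, 0], [0.0, 0.0, 0.0, -0.27, -0.01, 0.31, 0]]]
[[[0.0, 0.0, 0.0, 0.0, 0.0, 0.0, 0]]]
end [ 0.5888 -0.1092  0.031 ]
```

Request:
{"op": "carry_out", "data": {
  "rows": [
    [[0.0,0.0,0.0,-0.05,0.0,0.06,0],[0.0,0.0,0.0,-0.11,0.0,0.12,0],[0.0,0.0,0.0,-0.16,0.0,0.19,0],[0.0,0.0,0.0,-0.22,-0.01,0.25,0],[0.0,0.0,0.0,-0.27,-0.01,0.31,0]]
  ]
}}

```text
clock: 27.45
tcp_pos: [0.5885, -0.1091, 0.0306]
eef_rot: [-0.264, 0.598, 0.725, 0.218]
force: [0.5, -0.4, -2.2]
grip_width: 0.064
```

Request:
{"op": "carry_out", "data": {
  "rows": [
    [[0,0,0,0,0,0,0],[0,0,0,0,0,0,0]]
  ]
}}

```text
clock: 27.62
tcp_pos: [0.5884, -0.1089, 0.0306]
eef_rot: [-0.264, 0.598, 0.725, 0.218]
force: [0.4, 1.0, -3.3]
grip_width: 0.0642
```

Run:
```python
from place import *
chk()
Rtc,ptc=tc_blue();Rm,pm,_=meas();print("mid",pm+Rm@ptc)
place("blue",-1,Rtc,ptc,[0,0,0],-.001,nest=(.5911,-.1182),sp=2)
```

```text
t 27.62 dp mm [-0.4  0.2 -0.4] ang deg 0.05 F [ 0.4  1.  -3.3] q [ 0.37  0.99  0.05  1.47 -0.65  1.21  1.  ] w 0.0642
mid [ 0.59020882 -0.11798424  0.04216826]
cmd err [-0.4  0.2 -0.4]  rot err deg [0.04 0.03 0.03]
[[[0.0, 0.0, 0.0, -0.03, 0.01, 0.03, 0], [0.0, 0.0, 0.0, -0.05, 0.01, 0.06, 0], [0.0, 0.0, 0.0, -0.08, 0.02, 0.08, 0], [0.0, 0.0, 0.0, -0.11, 0.02, 0.11, 0]]]
end [ 0.5897 -0.1095  0.0248]
```

Request:
{"op": "carry_out", "data": {
  "rows": [
    [[0.0,0.0,0.0,-0.03,0.01,0.03,0],[0.0,0.0,0.0,-0.05,0.01,0.06,0],[0.0,0.0,0.0,-0.08,0.01,0.08,0],[0.0,0.0,0.0,-0.1,0.01,0.1,0],[0.0,0.0,0.0,-0.1,0.01,0.1,0]]
  ]
}}

```text
clock: 28.03
tcp_pos: [0.5892, -0.1091, 0.0264]
eef_rot: [-0.265, 0.598, 0.725, 0.218]
force: [-1.6, -0.0, 4.4]
grip_width: 0.0635
```

Run:
```python
from place import *
chk()
Rtc,ptc=tc_blue();Rm,pm,_=meas();print("mid",pm+Rm@ptc,(Rm@Rtc).round(4)[2])
```

```text
t 28.03 dp mm [-0.5  0.4  1.5] ang deg 0.1 F [-1.6 -0.   4.4] q [ 0.37  0.99  0.05  1.47 -0.65  1.21  1.  ] w 0.0635
mid [ 0.59096894 -0.11820075  0.03790526] [-1.0e+00  2.0e-04 -2.1e-03]
```

Contact on the floor (mid at z≈0.038). Release and back out.

Request:
{"op": "carry_out", "data": {
  "rows": [
    [[0,0,0,0,0,0,20],[0,0,0,0,0,0,70],[0,0,0,0,0,0,90],[0,0,0,0,0,0,90],[0,0,0,0,0,0,90]]
  ]
}}

```text
clock: 28.45
tcp_pos: [0.5893, -0.1094, 0.0253]
eef_rot: [-0.264, 0.598, 0.725, 0.218]
force: [0.1, -0.8, 0.1]
grip_width: 0.0787
```

Request:
{"op": "carry_out", "data": {
  "rows": [
    [[0,0,0,0,0,-0.3,90],[0,0,0,0,0,-0.8,90],[0,0,0,0,0,-1.4,95],[0,0,0,0,0,-2.1,100],[0,0,0,0,0,-2.8,100]]
  ]
}}

```text
clock: 28.87
tcp_pos: [0.6028, -0.1813, 0.1125]
eef_rot: [-0.264, 0.598, 0.725, 0.218]
force: [-0.1, -0.7, -0.6]
grip_width: 0.0883
```

Request:
{"op": "carry_out", "data": {
  "rows": [
    [[0,0,0,0.3,0,-0.6,100],[0,0,0,0.6,0,-1.2,100],[0,0,0,1.0,0,-1.8,100],[0,0,0,1.0,0,-1.8,100],[0,0,0,1.0,0,-1.8,100]]
  ]
}}

```text
clock: 29.28
tcp_pos: [0.6067, -0.1969, 0.1941]
eef_rot: [-0.262, 0.598, 0.725, 0.218]
force: [-0.2, 1.2, -1.3]
grip_width: 0.0882
```

Run:
```python
from place import *
from station import read_camera
chk()
for n in("top","scene","wrist"):
    c=read_camera(n);cv2.imwrite(f"pics/f{n}.png",c["pixels"])
    json.dump({k:np.array(c[k]).tolist() for k in("camera_matrix","R","t")},open(f"f{n}.json","w"))
t=cv2.imread("pics/ftop.png")
cv2.imwrite("pics/ft.png",cv2.resize(t[190:310,210:430],None,fx=3.6,fy=3.6,interpolation=2))
s=cv2.imread("pics/fscene.png")
cv2.imwrite("pics/fs.png",cv2.resize(s[180:360,130:490],None,fx=2.2,fy=2.2,interpolation=2))
```

```text
t 29.28 dp mm [ 17.1 -87.3 169.3] ang deg 0.24 F [-0.2  1.2 -1.3] q [ 0.44  0.86  0.11  1.27 -0.58  1.54  0.9 ] w 0.0882
```

View pics/ft.png

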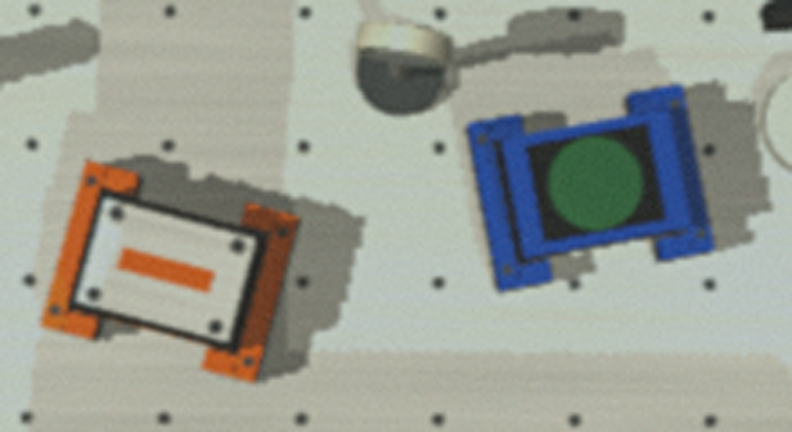

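View pics/fs.png

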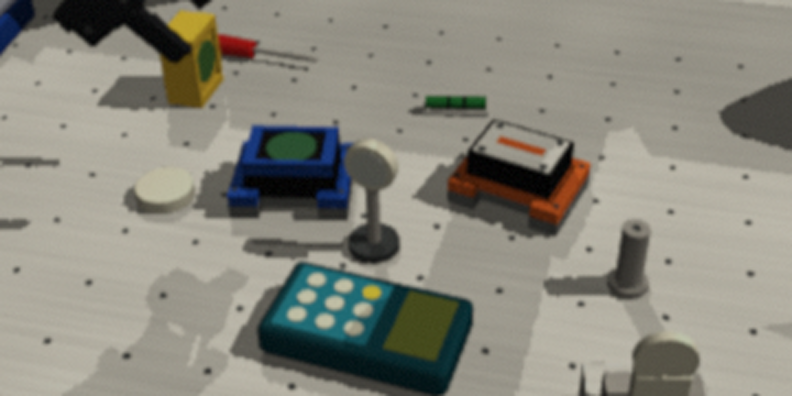

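View pics/fwrist.png

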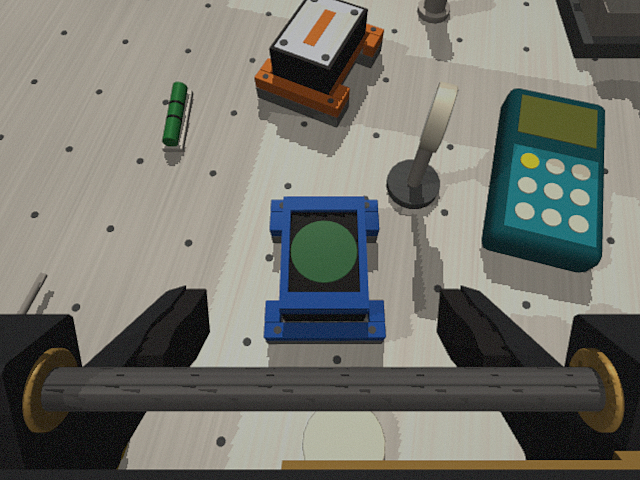

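Run:
```python
from h import *
T=json.load(open("ftop.json"))
u=lambda a,b:(210+a/3.6,190+b/3.6)
Z=.059
L=[(.045,.032,Z),(.045,-.032,Z),(-.045,-.032,Z),(-.045,.032,Z)]
for n,c,x0,nest in(("blue",[(523,262),(502,137),(668,118),(692,234)],[.588,-.119,1.76],(.5881,-.1189,1.758)),("orange",[(73,304),(103,195),(267,240),(236,349)],[.54,.106,1.31],(.5407,.1061,1.308))):
    p,r=fit([(T,l,u(*k)) for l,k in zip(L,c)],x0);print(n,p.round(4),"top-cam nest",nest,r.round(1).tolist())
from station import r as rb
print(rb.get_state()["force"])
```

```text
blue [ 0.5854 -0.1194  1.7343] top-cam nest (0.5881, -0.1189, 1.758) [[-0.3, -0.3], [0.2, 1.2], [0.6, -0.8], [-0.5, 0.1]]
orange [0.5394 0.1046 1.3118] top-cam nest (0.5407, 0.1061, 1.308) [[-0.8, 1.2], [0.1, -1.3], [0.5, -1.2], [0.0, 1.2]]
[ 0.99372044 -0.2106818  -0.13079857]
```

Run:
```python
from place import *
W=json.load(open("fwrist.json"))
a=cv2.imread("pics/fwrist.png");f=4
im=cv2.resize(a[180:355,250:400],None,fx=f,fy=f,interpolation=2)[:,:]
for col,c in(("blue",(0,255,255)),):
    x,y,yaw=NEST[col]
    def pr(l): return (proj(W,np.array(l)@rz(yaw).T+[x,y,0])-[250,180])*f
    for l in([(.045,.032,.059),(.045,-.032,.059),(-.045,-.032,.059),(-.045,.032,.059)],[(.0595,.0465,.029),(.0595,-.0465,.029),(-.0595,-.0465,.029),(-.0595,.0465,.029)]):
        cv2.polylines(im,[pr(l).round().astype(np.int32)],True,c,1)
cv2.imwrite("pics/fw.png",im)
b=cv2.resize(a[0:130,245:395],None,fx=f,fy=f,interpolation=2)
x,y,yaw=NEST["orange"]
for l in([(.045,.032,.059),(.045,-.032,.059),(-.045,-.032,.059),(-.045,.032,.059)],[(.0595,.0465,.029),(.0595,-.0465,.029),(-.0595,-.0465,.029),(-.0595,.0465,.029)]):
    cv2.polylines(b,[((proj(W,np.array(l)@rz(yaw).T+[x,y,0])-[245,0])*f).round().astype(np.int32)],True,(255,0,255),1)
cv2.imwrite("pics/fw2.png",b)
```

```text
(no output)
```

View pics/fw.png

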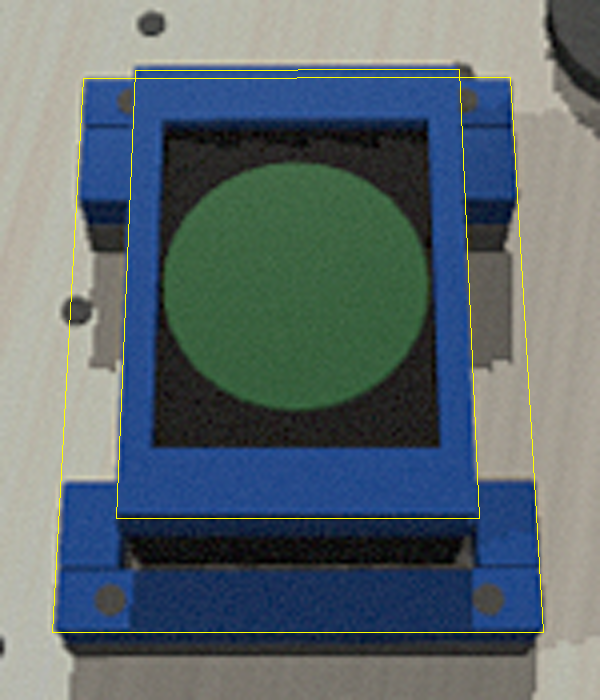

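View pics/fw2.png

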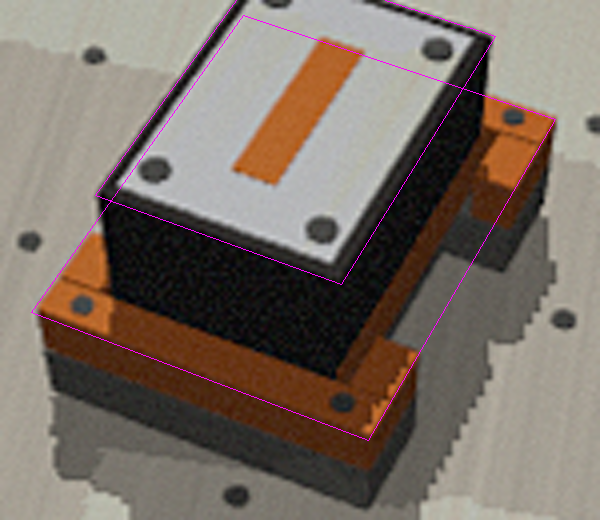

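Run:
```python
import cv2,numpy as np
from station import job_done
a=cv2.imread("pics/top0.png");b=cv2.imread("pics/ftop.png")
for n,(x,y,w,h) in {"level":(280,320,50,22),"cap":(418,203,40,38),"meter":(258,118,100,62),"ped":(182,192,30,30),"driver":(395,352,95,26)}.items():
    g=lambda im:np.float32(cv2.cvtColor(im[y:y+h,x:x+w],cv2.COLOR_BGR2GRAY))
    print(n,[round(v,2) for v in cv2.phaseCorrelate(g(a),g(b))[0]])
print(job_done())
```

```text
level [0.08, -0.12]
cap [0.15, -0.16]
meter [-0.01, 0.06]
ped [0.01, 0.01]
driver [-0.15, 0.6]
the job is handed in; nothing more can be done
None
```

Both cells are in the pockets of their own nests, blue with its glass up and orange with its glass down over the light port. I handed the job in at about 29.5 s of the 72 s allowed.

**Orange:** the arm could not reach a direct grasp of it. I gripped it from above, turned it about 110° on the spot and stood it down again. Then I took it with the tool tilted, laid it over and set it in the pocket until it touched the floor.

**Blue:** one tilted grasp from the glass side, laid over and lowered until it touched the floor.

**Last checks:**
- **Fit:** the wrist-camera outlines of both cells and nests matched the expected seated poses. From the arm's readings, the cell middles were about 1 mm or less from the pocket centres, with tilt of about 0.004 rad or less.
- **Release:** the fingers were open and well clear at the end.
- **Bystanders:** none moved by more than 0.6 pixels (about 1 mm) between the first and last top pictures. That largest shift was the screwdriver and may be shadow.

**Disagreement:** a rough fit to hand-picked corners in the top picture put blue 2.7 mm and orange 2 mm off centre, and blue about 0.024 rad off in angle. Those corners fit poorly, and the top camera had already read about 3 mm differently from the wrist camera on the nests. Even so, the figures are within the 5 mm and 0.08 rad limits.

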